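Gauge the disc-cutter punches on the bench caliper

ROBOT

A 7-joint arm with a two-finger parallel gripper is mounted at the origin on the work surface. World frame = base frame: x ahead of the robot, y to its left, z up, the work surface at z = 0. Lengths are in mm, angles in rad, forces in N, time in s.
With the tool pointing down it reaches from about 350 to 900 mm from the base axis. Payload 8.1 kg.
Tool frame: the origin (TCP) lies at the very end of the fingers, on their centre line; the grasp point (between the pads) lies 19 mm behind it; z points along the fingers, x is the direction in which the jaws open and shut, and the axes are right-handed (so a half turn about z gives the same grasp; the last joint's range is limited). The gripper opens to 85 mm and grips with 20 to 120 N. Pads are 22 mm wide; open, the fingers measure 114 mm over their backs; the gripper's body (76 mm by 85 mm) begins 54 mm behind the grasp point. The pads swing forward as they close: fully open they stand 13 mm farther back than shut.
Start: joints at [-1.356, 0.434, 0.025, 1.573, -0.012, 1.134, -0.075], TCP at [195.326, 593.709, 208.123] pointing down, gripper open.
Joint ranges: [-2.62, 2.62], [-0.44, 2.09], [-1.27, 1.32], [0.08, 2.57], [-1.32, 4.46], [0.12, 2], [-2.74, 2.74]. Speed limits (rad/s): [2.22, 2.22, 3.01, 3.01, 3.14, 3.14, 3.14].

INTERFACE

Orientations are given as a rotation vector (axis times angle).
In Python, from cell import r, read_camera, camera_model, workorder, spotter gives the robot as it stands.
- The arm moves only by the tool apply_moves, never from a script. Its arguments are lists of equal length, an entry for each row: "offset": the shift along the tool's x, y, z in m, a list of three; "rotation": the turn, a rotation vector about the tool's x, y, z in degrees, a list of three; "grip": the opening, from 0 (shut) to 1 (fully open). A call has 1 to 8 rows; each row shifts and turns the pose as measured when the row begins, along the tool's axes as they then stand; what a row does not reach is not made up. A row lasts 1/12 s, in which the tool goes at most 41.7 mm and 7.16 degrees, less where a joint would pass 70% of its speed; a pose out of reach is approached as far as the arm can. A call with a gripper value outside its range is refused whole. The fingers move at their own pace and stop on an object; "squeeze" is the grip in N (left out, the last holds). Time passes only in rows, so rows that do not move let the fingers close. It gives the time, the measured TCP pose, the force and the opening at its end, in the units of the state.
- r.state(): the state, without advancing time (a new reading comes with each control period).
- read_camera(name): name is "side" or "top" or "wrist"; returns the picture (480x640x3 uint8, red, green, blue); there is no depth.
- camera_model(name): a dict with "intrinsics" (3x3 intrinsics, pixels), "R" (3x3) and "t" (3): a world point X has camera coordinates R X + t. Camera axes: x right, y down, z forward; pixel columns grow to the right and rows downward; lengths in mm; the calibration is good to about 2 mm. A picture is of the moment at which its call begins: read the wrist's pose just before it. camera_model takes no time and is no camera call; for the wrist camera it gives the pose at the moment of the call.
- workorder.close_job(): hands the job in, once; it reports no verdict.
Trained networks look in the newest picture that a camera, given by its name, has taken for a name from the list of things; names that differ only in an ending like _2 or _b are one class to them, and where a whole thing is asked for, a point or a joint stands for the part that bears it (a point fixed in the world has none). Each returns a list of dicts, best first, with "score" (0 to 1); they miss things now and then, are a little off and sometimes report something else, mostly with a low value. They report only what shows in the picture. A call takes as long as a camera call. They do not tell look-alikes from the thing itself.
- spotter.boxes_of(name, camera): "rect" ([left, top, right, bottom] in pixels, round what is visible of it).
The state is a dict: "time_s": time; "joint_pos": joint angles; "joint_velocities": joint speeds; "effort": joint torques, N m; "tcp_pos": TCP position; "tcp_rot": TCP orientation; "wrist_force": force on the tool from outside, world axes, zero at the start; "torque": the same for the moment, N m; "grip_width": opening from 0.0 (shut) to 1.0 (fully open).
Only numpy, scipy, OpenCV 4.12 (cv2) and the standard library are available. Lean on these libraries where they do the work, as an engineer would, in place of code of your own. Each camera call takes 0.05 s, during which the arm holds its last target.

TASK

Check the disc-cutter punches on the bench caliper: first free its clamp knob and put the wooden ring clamp left between the jaws into the tool tray. Then gauge the punches one at a time, widest first: set one on the plate between the jaws, slide the jaw gently shut across its diameter until both jaws press on it, hold a moment, open again and put it in the open tray of the punch rack. When all the punches are in that tray, run the empty jaws fully shut and tighten the clamp knob, leaving the other things on the bench where they are.

Things in the scene. Friction and masses are not known exactly. Their poses are not given: they have to be found in the camera images.
- caliper: Bench caliper, fixed: steel plate 10 mm thick, x -85 to 70, y -150 to 150 mm, with a scale beam along its far side (x 34 to 56 mm, top at 35 mm). Origin on the bench; x points away from the robot (turned up to 0.2 rad), y along the beam, the way the sliding jaw opens. Both jaws are steel bars 14 mm thick (y) that reach forward from the beam to x = -60, 21 to 39 mm above the bench.
- fixed_jaw: Fixed measuring jaw at the caliper's -y end. Its measuring face looks to +y and is spring-loaded: it starts to yield at about 2 N and is fully back, 5 mm, at about 12 N; a part is properly gauged when this face has given by about 1 mm. Origin on the bench under the face.
- sliding_jaw: The moving carriage as one piece: sliding jaw, slider with thumb piece, and clamp block with knob, on the beam. The jaw's measuring face looks to -y. Origin on the bench at the beam's centre line, in the plane of the face.
- fixed_face (a point): Point on the fixed jaw's measuring face, 30 mm above the bench, at caliper x = -18 mm.
- sliding_face (a point): Point on the sliding jaw's measuring face, 30 mm above the bench, at caliper x = -18 mm.
- plate_spot (a point): Point on top of the plate (10 mm above the bench) at caliper x = -22 mm and 48 mm to +y of the fixed jaw's face: where a punch is set for gauging.
- jaw_opening (a joint): Opening between the jaws in m: 0 shut, 0.110 fully open. The free carriage slides with about 1.5 N of friction and stays where it is left; with the knob tight it is held against more than 30 N.
- thumb_piece (a point): Thumb piece by which the carriage is slid: upright dark steel fin on the slider, 32 mm along caliper x, 10 mm thick along y, its top 76 mm above the bench; the slider's top around it is at 47 mm. The point lies on its centre line, 70 mm above the bench, 28 mm to +y of the sliding face.
- clamp_knob (a joint): Clamp knob angle in rad: 0 fully tight, 1.4 fully loose, growing anticlockwise seen from above (right-hand thread). Tight (locked) below 0.4, free above 0.85; it turns with under 0.15 N m and stays where it is left.
- knob_grip (a point): Centre of the clamp knob's black wing, on the turning axis, 79 mm above the bench, 72 mm to +y of the thumb piece. The wing is 46 mm long, 12 mm thick, from 64 to 88 mm above the bench. At knob angle a its long side points along the caliper's x axis turned anticlockwise by (a - 0.7) rad.
- ring_clamp: Wooden ring clamp with a brass band, a squared bar 98 mm long (its x axis; a thin wedge sticks out 14 mm more at +x), 24 mm wide and high, 60 g. It starts lying on the plate between the jaws, about along the caliper's x axis. Origin at the centre of its underside.
- tool_tray: Open brown wooden tray, fixed: 100 mm (x) by 170 mm (y) outside, walls 6 mm thick and 24 mm high, floor 6 mm. Origin at the centre of its underside.
- punch_rack: Pale pine punch rack, fixed, to the left or right of the robot's middle. Its open tray is 150 (x) by 160 (y) mm outside, walls 8 mm thick and 22 mm high, floor 8 mm; origin at the centre of the tray's underside, x pointing away from the robot. On the robot's side (x = -75 to -160 mm) a block carries rows of small standing doming punches up to 70 mm high.
- bench_pad: Brown leather pad, fixed, 175 (x) by 175 (y) mm, 4 mm thick, on which the punches stand at the start; it is on the other side of the middle from the rack. Origin at the centre of its underside.
- punch_large: Disc-cutter punch, a plain steel cylinder 38 mm in diameter and 40 mm tall (widest of the set), about 354 g (may vary by a third). Starts standing on the pad, or is absent. Origin at the centre of one flat end, z axis along the cylinder through it.
- punch_medium: Disc-cutter punch, a plain steel cylinder 30 mm in diameter and 40 mm tall (middle of the set), about 221 g (may vary by a third). Starts standing on the pad, or is absent. Origin at the centre of one flat end, z axis along the cylinder through it.
- punch_small: Disc-cutter punch, a plain steel cylinder 22 mm in diameter and 40 mm tall (thinnest of the set), about 119 g (may vary by a third). Starts standing on the pad, or is absent. Origin at the centre of one flat end, z axis along the cylinder through it.
- brush: Bystander: wooden brush with brass bristles, 205 mm long, loose, to the right of the caliper. Origin near its middle, underside. Leave it alone.
- clay_bowl: Bystander: terracotta bowl 100 mm wide, 45 mm high, loose, to the left of the caliper. Origin at the centre of its underside. Leave it alone.
- bench_block: Bystander: square steel bench block 65 x 65 x 20 mm, loose, beyond the caliper. Origin at the centre of its underside. Leave it alone.
Things that resemble listed ones, but are neither listed nor needed, are in the scene too. What is shaped like the punch_large but blue or yellow is not meant.

How it is judged (in metres and radians):
On the way, in this order (a step that is already met when the one before it is completed fails the run):
1. the clamp knob is turned loose and the ring clamp lies in the tool tray (value of joint clamp_knob above 0.85 rad and x of ring_clamp in the frame of tool_tray between -0.044 and 0.044 m and y of ring_clamp in the frame of tool_tray between -0.079 and 0.079 m and z of ring_clamp in the frame of tool_tray between -0.005 and 0.034 m), for 0.2 s.
2. the 38 mm punch is pressed across its diameter by both jaws, with more than 1.5 N, for 0.2 s (contact force between each of sliding_jaw, fixed_jaw and punch_large above 1.5 N and (angle between punch_large's own z axis and vertical below 0.2 rad or angle between punch_large's own z axis and vertical above 2.94 rad or angle between the z axis of punch_large and the x axis of caliper, either way round below 0.25 rad)), for 0.2 s.
3. the 30 mm punch is pressed across its diameter by both jaws, with more than 1.5 N, for 0.2 s (contact force between each of sliding_jaw, fixed_jaw and punch_medium above 1.5 N and (angle between punch_medium's own z axis and vertical below 0.2 rad or angle between punch_medium's own z axis and vertical above 2.94 rad or angle between the z axis of punch_medium and the x axis of caliper, either way round below 0.25 rad)), for 0.2 s.
4. the 22 mm punch is pressed across its diameter by both jaws, with more than 1.5 N, for 0.2 s (contact force between each of sliding_jaw, fixed_jaw and punch_small above 1.5 N and (angle between punch_small's own z axis and vertical below 0.2 rad or angle between punch_small's own z axis and vertical above 2.94 rad or angle between the z axis of punch_small and the x axis of caliper, either way round below 0.25 rad)), for 0.2 s.
At the end, for the whole second after the job is handed in: Every punch rests in the open tray of the punch rack (standing or lying), the ring clamp rests in the tool tray, the jaws are shut to within 3 mm and the clamp knob is tight (below 0.4 rad) (value of joint jaw_opening below 0.003 m and value of joint clamp_knob below 0.4 rad and x of ring_clamp in the frame of tool_tray between -0.044 and 0.044 m and y of ring_clamp in the frame of tool_tray between -0.079 and 0.079 m and z of ring_clamp in the frame of tool_tray between -0.005 and 0.034 m and x of punch_large in the frame of punch_rack between -0.067 and 0.067 m and y of punch_large in the frame of punch_rack between -0.072 and 0.072 m and z of punch_large in the frame of punch_rack between -0.005 and 0.055 m and linear speed of each of punch_large, punch_medium, punch_small, ring_clamp below 0.02 m/s and x of punch_medium in the frame of punch_rack between -0.067 and 0.067 m and y of punch_medium in the frame of punch_rack between -0.072 and 0.072 m and z of punch_medium in the frame of punch_rack between -0.005 and 0.055 m and x of punch_small in the frame of punch_rack between -0.067 and 0.067 m and y of punch_small in the frame of punch_rack between -0.072 and 0.072 m and z of punch_small in the frame of punch_rack between -0.005 and 0.055 m); the robot touches nothing.
It fails at once if a punch is squeezed by the sliding jaw with more than 45 N (contact force between sliding_jaw and punch_large above 45 N or contact force between sliding_jaw and punch_medium above 45 N or contact force between sliding_jaw and punch_small above 45 N).
It fails at once if a bystander (brush, bowl or bench block) is moved more than 40 mm (distance of any of brush, clay_bowl, bench_block from where it was at the start of the episode above 0.04 m).
Of punch_large, punch_medium, punch_small only 2 to 3 are there at a start; the rules pass over those that are not, and their reading is None.
At some moment in a run one of punch_large, punch_medium, punch_small, ring_clamp may be knocked a few centimetres aside while the robot is not near it.
Once in a run the grip may slacken for a moment while it holds something.
It also fails if it takes over 210 s, if anything falls off the work surface, if the arm or the gripper's body presses on something with over 40 N, if the wrist force passes 120 N, or if a joint passes its speed limit or range.

## Working session

There is one attempt and no reset: what is moved stays moved. The work goes in short steps, Python scripts to look and compute and a tool call to move; the robot and the scene stay as the last step left them, time stands still between calls to the robot, and variables do not carry over. Pictures are saved under pics/ and viewed, and the job is handed in when it is done.

Besides the shell and the picture viewer there is one more tool, called after "Call:" as name(argument=value, ...) on one line, values as JSON. apply_moves: Moves the arm, as the interface text tells. Its arguments: {"type":"object","properties":{"offset":{"type":"array","items":{"type":"array","items":{"type":"number"}}},"rotation":{"type":"array","items":{"type":"array","items":{"type":"number"}}},"grip":{"type":"array","items":{"type":"number"}},"squeeze":{"type":"number"}},"required":["offset","rotation","grip"]}

```bash
ls; mkdir -p pics
python3 - <<'E'
from cell import r, read_camera, camera_model, workorder, spotter
import cv2
s=r.state()
print({k:s[k] for k in('time_s','tcp_pos','tcp_rot','wrist_force','grip_width')})
for n in('side','top','wrist'):
    im=read_camera(n); cv2.imwrite(f'pics/{n}0.png',im[:,:,::-1]); m=camera_model(n); print(n,m)
E
```

```text
pics
{'time_s': 0.0, 'tcp_pos': array([195.192549  , 593.17211018, 207.33143147]), 'tcp_rot': array([ 2.54420977e+00,  1.84118537e+00, -1.84296376e-03]), 'wrist_force': array([-0.40271145,  0.63546575,  1.29413174]), 'grip_width': 1.0008959236444477}
side {'intrinsics': array([[482.78329267,   0.        , 321.93738006],
       [  0.        , 482.78329267, 240.24057938],
       [  0.        ,   0.        ,   1.        ]]), 'R': array([[ 9.98603882e-01, -5.28173535e-02, -7.84031610e-04],
       [-3.16065822e-02, -5.85553314e-01, -8.10017494e-01],
       [ 4.23238880e-02,  8.08911394e-01, -5.86405189e-01]]), 't': array([-597.70221645,   76.20015808,  972.61659958])}
top {'intrinsics': array([[439.42801365,   0.        , 319.65432425],
       [  0.        , 439.42801365, 235.86634264],
       [  0.        ,   0.        ,   1.        ]]), 'R': array([[ 0.01571363, -0.99927497,  0.03467863],
       [-0.98831304, -0.02078204, -0.15101468],
       [ 0.15162588, -0.03190035, -0.98792305]]), 't': array([ -29.82450999,  603.81143438, 1049.38125898])}
wrist {'intrinsics': array([[347.42217494,   0.        , 323.04264969],
       [  0.        , 347.42217494, 241.0832984 ],
       [  0.        ,   0.        ,   1.        ]]), 'R': array([[ 0.31263837,  0.94987097, -0.00154753],
       [ 0.91320007, -0.30011947,  0.27566998],
       [ 0.26138647, -0.08759822, -0.96125109]]), 't': array([-623.43527869,  -36.57442777,  380.00754678])}
```

View pics/side0.png

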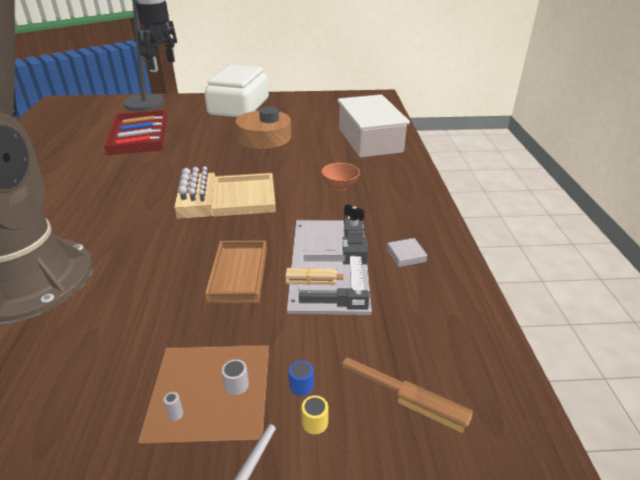

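View pics/top0.png

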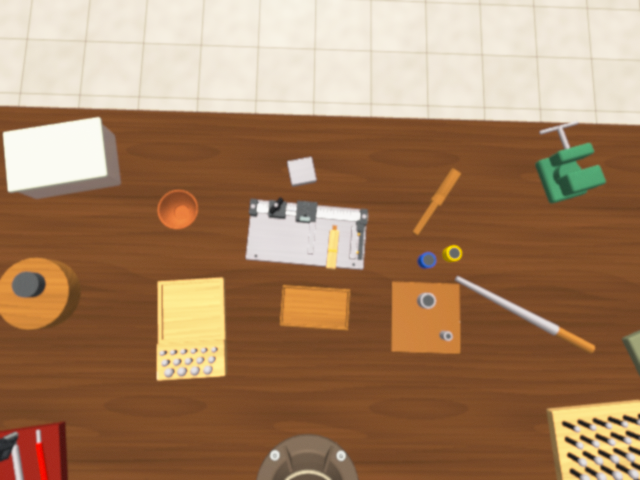

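View pics/wrist0.png

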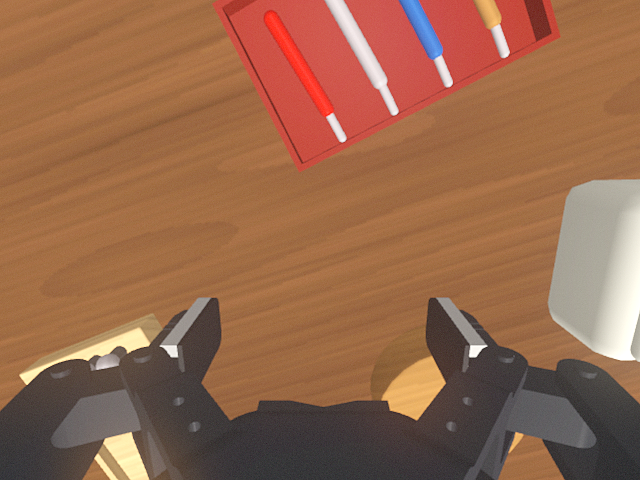

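Side view: pad with two steel punches (235,377) and (174,405). Blue (301,378) and yellow (315,414) are decoys. The ring clamp is at (315,277), tool tray at (238,270), rack at (225,195). Next I'll set up helpers and closer crops.

```bash
cat > h.py <<'E'
import numpy as np, cv2
from scipy.spatial.transform import Rotation as Ro
from cell import r, read_camera, camera_model, workorder, spotter
def proj(m,X):
    c=m['R']@np.asarray(X,float)+m['t']; p=m['intrinsics']@c; return p[:2]/p[2]
def ray(m,uv):
    d=m['R'].T@np.linalg.inv(m['intrinsics'])@np.array([uv[0],uv[1],1.]); return -m['R'].T@m['t'], d/np.linalg.norm(d)
def onz(m,uv,z):
    o,d=ray(m,uv); return o+d*(z-o[2])/d[2]
def tri(*obs):
    A=np.zeros((3,3));b=np.zeros(3)
    for m,uv in obs:
        o,d=ray(m,uv);P=np.eye(3)-np.outer(d,d);A+=P;b+=P@o
    X=np.linalg.solve(A,b); return X,[float(np.linalg.norm(proj(m,X)-uv)) for m,uv in obs]
def crop(im,x0,y0,x1,y1,s,fn):
    c=cv2.resize(im[y0:y1,x0:x1,::-1],None,fx=s,fy=s,interpolation=cv2.INTER_CUBIC); cv2.imwrite(fn,c)
def st():
    s=r.state(); print('t %.2f'%s['time_s'],'tcp',s['tcp_pos'].round(1),'z',Ro.from_rotvec(s['tcp_rot']).as_matrix().round(3).tolist(),'F',s['wrist_force'].round(1),'g',round(s['grip_width'],3),'j7',s['joint_pos'].round(2)); return s
def togo(target, yaw):
    """offset in tool axes (m) & rotation (deg) to reach TCP target pointing down with tool x axis at world angle yaw (mod pi)"""
    s=r.state(); R=Ro.from_rotvec(s['tcp_rot'])
    best=None
    for k in(-1,0,1,2):
        y=yaw+k*np.pi
        x=np.array([np.cos(y),np.sin(y),0]); z=np.array([0,0,-1.]); T=Ro.from_matrix(np.c_[x,np.cross(z,x),z])
        rv=(R.inv()*T).as_rotvec(degrees=True)
        if best is None or np.linalg.norm(rv)<np.linalg.norm(best): best=rv
    off=R.inv().apply(np.asarray(target,float)-s['tcp_pos'])/1000
    print('off',off.round(4),'rot',best.round(2)); return off,best
E
python3 - <<'E'
import cv2
t=cv2.imread('pics/top0.png')[:,:,::-1]; s=cv2.imread('pics/side0.png')[:,:,::-1]
from h import crop
crop(t,235,150,375,280,5,'pics/tc.png'); crop(t,380,240,480,360,5,'pics/tp.png')
crop(s,270,190,400,330,4.2,'pics/sc.png'); crop(s,130,330,340,450,3.8,'pics/sp.png')
E
```

```text
(no output)
```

View pics/tc.png

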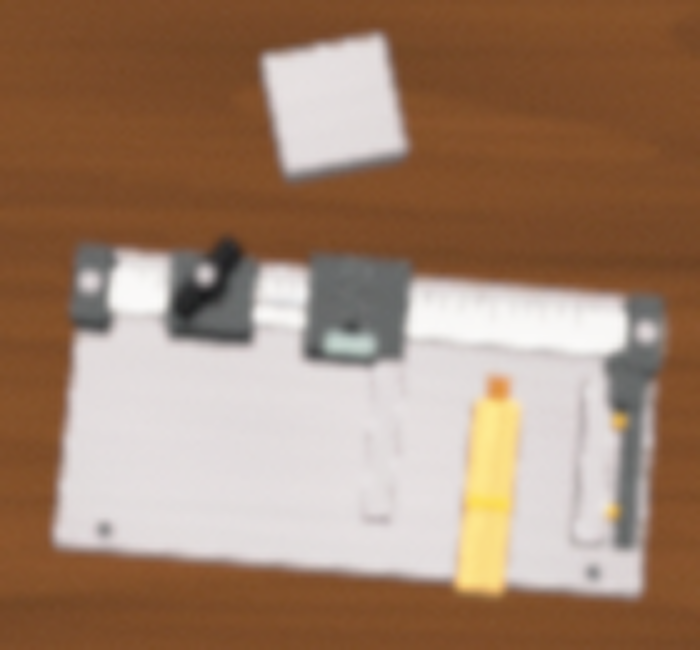

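View pics/tp.png

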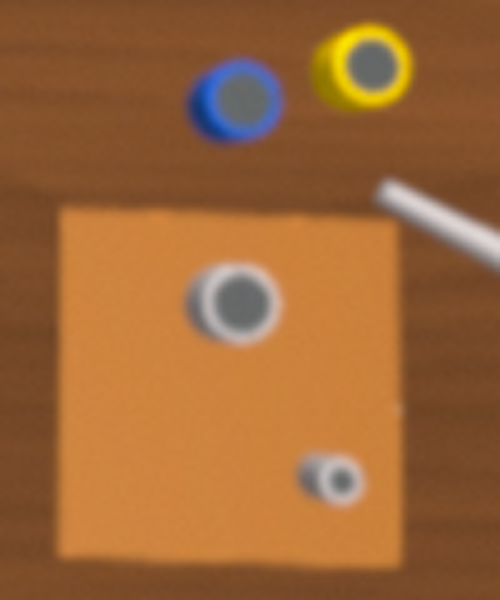

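View pics/sc.png

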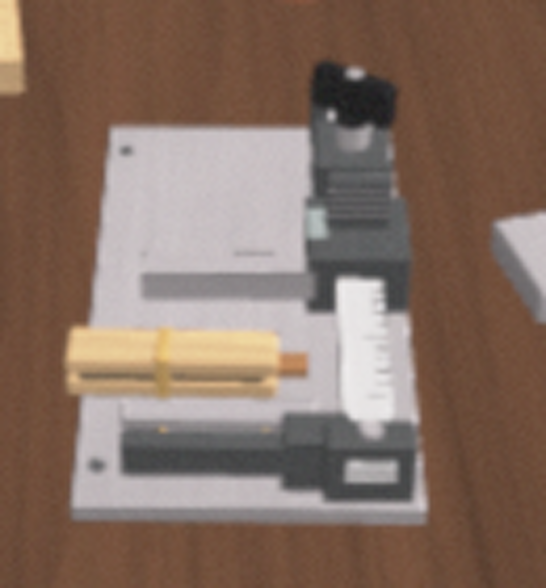

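View pics/sp.png

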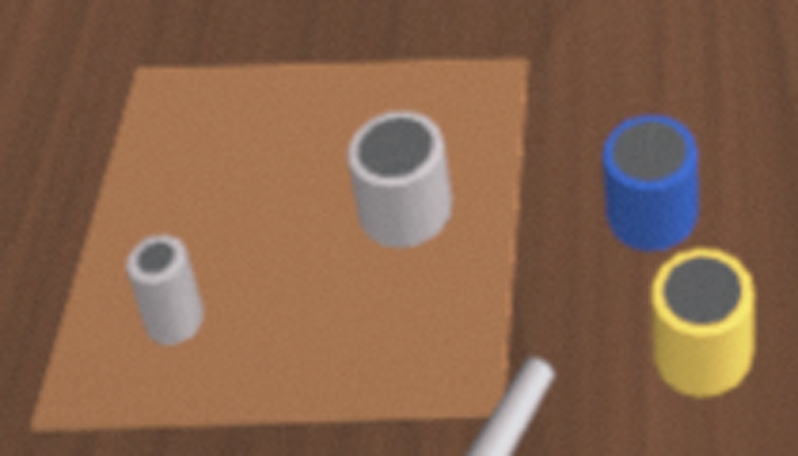

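The pad holds two steel punches. The wide one (top ~428,300) matches the decoys' 38 mm, and the thin one is at top ~448,336. I'll measure their sizes next.

Run:
```python
from h import *
T=camera_model('top');S=camera_model('side')
def t(p,x0=235,y0=150,s=5): return np.array([x0+(p[0]+.5)/s-.5,y0+(p[1]+.5)/s-.5])
tp=lambda p:t(p,380,240); sc=lambda p:t(p,270,190,4.2); sp=lambda p:t(p,130,330,3.8)
for n,a,b in(('large top',tp((240,303)),sp((396,152))),('small top',tp((341,480)),sp((158,260))),('blue',tp((243,100)),sp((650,160))),
  ('knob hub',t((206,273)),sc((355,74))),('clamp nearR',t((503,596)),None),
  ('plate NL',t((53,547)),sc((112,127))),('plate NR',t((640,597)),sc((72,514))),('plate R far',None,sc((425,518))),
  ('hole1',t((104,530)),sc((126,150))),('hole2',t((593,572)),sc((97,465))),('beam end screw',t((647,331)),sc((377,425)))):
    if a is not None and b is not None: print(n,tri((T,a),(S,b))[0].round(1),np.round(tri((T,a),(S,b))[1],1), 'top z10',onz(T,a,10).round(1))
    elif a is not None: print(n,'z34',onz(T,a,34).round(1))
    else: print(n,onz(S,b,10).round(1))
print('large diam', np.linalg.norm(onz(T,tp((192,303)),44)-onz(T,tp((282,303)),44)), np.linalg.norm(onz(S,sp((349,152)),44)-onz(S,sp((445,152)),44)))
print('small diam', np.linalg.norm(onz(T,tp((315,480)),44)-onz(T,tp((366,480)),44)), np.linalg.norm(onz(S,sp((128,260)),44)-onz(S,sp((188,260)),44)))
print('blue diam',np.linalg.norm(onz(S,sp((606,155)),40)-onz(S,sp((698,155)),40)))
for n,p in (('clampN',(481,592)),('clampF',(497,400))): print(n,onz(T,t(p),30).round(1))
for n,p in (('slj face near',(392,520)),('slj face far',(402,360)),('fxd near',(575,543)),('fxd far',(587,375))): print(n,onz(T,t(p),39).round(1))
# pad, rack, tray corners on top
print('pad',[onz(T,tp(p),4).round(0)[:2].tolist() for p in((62,207),(398,217),(402,567),(58,557))])
for n,ps,z in(('tray',((283,286),(351,289),(347,329),(280,326)),24),('rack',((157,281),(223,278),(225,342),(159,346)),22)): print(n,[onz(T,p,z).round(0)[:2].tolist() for p in ps])
for n in('tool_tray','punch_rack','bench_pad','ring_clamp','punch_large'):
  print(n,[(np.round(d['rect'],0).tolist(),round(d['score'],2)) for d in spotter.boxes_of(n,'top')][:3])
```

```text
large top [ 449.5 -288.1   42.1] [0.1 0.2] top z10 [ 450.2 -297.1   10. ]
small top [ 364.9 -335.6   43.6] [0.1 0.1] top z10 [ 362.8 -346.4   10. ]
blue [ 550.8 -293.3   36.8] [0.1 0.2] top z10 [ 553.8 -300.9   10. ]
knob hub [672.1  89.7  89.3] [0.2 0.3] top z10 [690.6  95.3  10. ]
clamp nearR z34 [523.8 -59.3  34. ]
plate NL [547.  168.6   9.5] [0.2 0.2] top z10 [546.4 168.5  10. ]
plate NR [ 526.9 -131.6    6.2] [0.1 0.1] top z10 [ 526.5 -131.1   10. ]
plate R far [ 679.8 -146.1   10. ]
hole1 [555.2 142.8  11.3] [0.1 0.1] top z10 [555.6 143.   10. ]
hole2 [ 538.4 -106.8   11.7] [0.1 0.1] top z10 [ 538.8 -106.9   10. ]
beam end screw [ 658.1 -129.3   49.5] [0.4 0.5] top z10 [ 665.1 -134.6   10. ]
large diam 44.77414957233624 38.28144116916367
small diam 25.14605501171794 22.590494205606397
blue diam 36.86531985995537
clampN [525.9 -48.5  30. ]
clampF [623.6 -55.5  30. ]
slj face near [560.3  -3.1  39. ]
slj face far [641.5  -6.7  39. ]
fxd near [550.6 -94.7  39. ]
fxd far [ 635.9 -100.3   39. ]
pad [[498.0, -208.0], [495.0, -382.0], [320.0, -378.0], [323.0, -204.0]]
tray [[479.0, 70.0], [475.0, -100.0], [376.0, -91.0], [381.0, 75.0]]
rack [[486.0, 382.0], [497.0, 220.0], [341.0, 208.0], [330.0, 366.0]]
tool_tray [([279.0, 285.0, 352.0, 332.0], 0.7)]
punch_rack [([156.0, 280.0, 228.0, 383.0], 0.72), ([160.0, 191.0, 199.0, 227.0], 0.69)]
bench_pad [([389.0, 278.0, 460.0, 352.0], 0.69)]
ring_clamp [([323.0, 225.0, 339.0, 268.0], 0.93)]
punch_large [([417.0, 253.0, 432.0, 267.0], 0.63), ([444.0, 245.0, 463.0, 261.0], 0.63), ([416.0, 292.0, 436.0, 305.0], 0.62)]
```

The steel punches measure 38 mm and 22 mm, so the medium one is absent. Caliper origin is about (622,13), yaw -0.067, opening about 92 mm. The knob hub is at (672,90), with the wing at about -0.67 rad in the world frame (knob angle about 0.1).

Run:
```python
from h import *
togo((672,90,160),0.904)
```

```text
off [-0.3294  0.6102  0.0481] rot [0.000e+00 1.000e-02 1.999e+01]
```

Call:
apply_moves(offset=[[0,0,0],[0,0,0],[0,0,0]], rotation=[[0,0,6.66],[0,0,6.66],[0,0,6.66]], grip=[1,1,1])

```text
time_s: 0.65
tcp_pos: [195.6, 593.5, 208.0]
tcp_rot: [2.832, 1.36, -0.001]
wrist_force: [-0.1, -0.1, -0.2]
grip_width: 1.0
```

Run:
```python
from h import *
togo((672,90,160),0.904);st()
```

```text
off [-0.0949  0.6866  0.0479] rot [-0.01  0.02 -0.5 ]
t 0.65 tcp [195.6 593.5 208. ] z [[0.625, 0.78, -0.0], [0.78, -0.625, -0.0], [-0.0, -0.0, -1.0]] F [-0.1 -0.1 -0.2] g 1.0 j7 [-1.41  0.43  0.1   1.58 -0.05  1.13 -0.4 ]
```

Call:
apply_moves(offset=[[-0.005,0.035,0],[-0.005,0.035,0],[-0.005,0.035,0],[-0.005,0.035,0],[-0.005,0.035,0],[-0.005,0.035,0],[-0.005,0.035,0],[-0.005,0.035,0]], rotation=[[0,0,0],[0,0,0],[0,0,0],[0,0,0],[0,0,0],[0,0,0],[0,0,0],[0,0,0]], grip=[1,1,1,1,1,1,1,1])

```text
time_s: 1.32
tcp_pos: [385.7, 386.6, 206.2]
tcp_rot: [-2.822, -1.368, 0.003]
wrist_force: [0.2, 0.9, -0.2]
grip_width: 1.002
```

Call:
apply_moves(offset=[[-0.005,0.035,0],[-0.005,0.035,0],[-0.005,0.035,0],[-0.005,0.035,0],[-0.005,0.035,0],[-0.005,0.035,0],[-0.005,0.035,0],[-0.005,0.035,0]], rotation=[[0,0,0],[0,0,0],[0,0,0],[0,0,0],[0,0,0],[0,0,0],[0,0,0],[0,0,0]], grip=[0.6,0.6,0.6,0.6,0.6,0.6,0.6,0.6])

```text
time_s: 1.98
tcp_pos: [589.0, 170.5, 206.4]
tcp_rot: [-2.819, -1.37, -0.003]
wrist_force: [1.0, 1.3, -0.2]
grip_width: 0.602
```

Run:
```python
from h import *
togo((672,90,160),0.904);st()
```

```text
off [-0.0122  0.1152  0.0456] rot [-0.33 -0.29  0.03]
t 1.98 tcp [589.  170.5 206.4] z [[0.618, 0.786, -0.001], [0.786, -0.618, 0.008], [0.005, -0.006, -1.0]] F [ 1.   1.3 -0.2] g 0.602 j7 [-0.56  0.42  0.29  1.62 -0.14  1.12  0.66]
```

Call:
apply_moves(offset=[[-0.003,0.03,0],[-0.003,0.03,0],[-0.003,0.03,0.005],[-0.003,0.025,0.0],[0,0,0]], rotation=[[0,0,0],[0,0,0],[0,0,0],[0,0,0],[0,0,0]], grip=[0.6,0.6,0.6,0.6,0.6])

```text
time_s: 2.4
tcp_pos: [679.9, 75.6, 200.7]
tcp_rot: [-2.83, -1.359, -0.005]
wrist_force: [-0.6, -1.2, 0.9]
grip_width: 0.602
```

Run:
```python
from h import *
togo((672,90,160),0.904);st()
im=read_camera('wrist'); m=camera_model('wrist'); cv2.imwrite('pics/w1.png',im[:,:,::-1])
X=(672,89.7,88); print('pred',proj(m,X))
```

```text
off [ 0.0061 -0.0151  0.0407] rot [-0.02 -0.21 -0.49]
t 2.40 tcp [679.9  75.6 200.7] z [[0.625, 0.78, 0.002], [0.78, -0.625, 0.003], [0.004, -0.0, -1.0]] F [-0.6 -1.2  0.9] g 0.602 j7 [-0.38  0.54  0.31  1.44 -0.17  1.18  0.85]
pred [329.82534377 213.88598663]
```

View pics/w1.png

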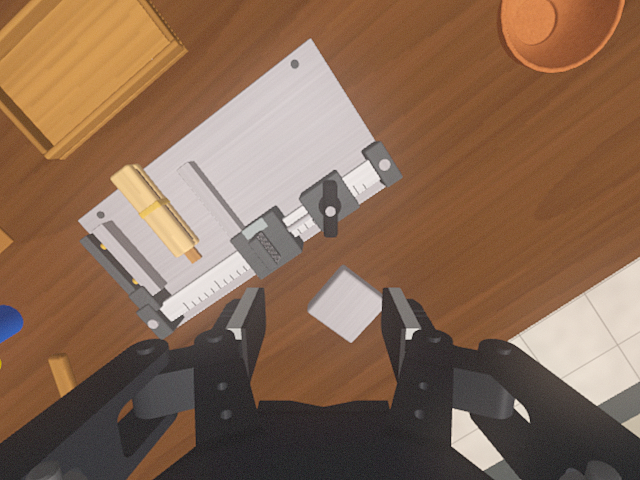

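Knob hub is seen at (330,211), against a prediction of (330,214). The wing runs vertical in the image, so it is perpendicular to the finger motion, and alignment is good.

Run:
```python
from h import *
m=camera_model('wrist')
for n,p,z in(('hole1',(295,64),10),('hole2',(100.5,215),10),('NL',(311,39),10),('NR',(80,221),10),('knob',(330,211),89)): print(n,onz(m,p,z).round(1))
togo((672,90,80),0.904)
```

```text
hole1 [553.4 144.2  10. ]
hole2 [ 536.6 -106.5   10. ]
NL [546.6 169.   10. ]
NR [ 527.5 -128.2   10. ]
knob [670.   91.4  89. ]
off [ 0.0051 -0.0125  0.1204] rot [-0.12 -0.22 -0.43]
```

Call:
apply_moves(offset=[[0.006,-0.015,0.02],[0,0,0.035],[0,0,0.025]], rotation=[[0,0,0],[0,0,0],[0,0,0]], grip=[0.6,0.6,0.6])

```text
time_s: 2.7
tcp_pos: [674.5, 93.8, 124.8]
tcp_rot: [-2.83, -1.359, -0.023]
wrist_force: [-1.0, -0.6, -0.7]
grip_width: 0.601
```

Run:
```python
from h import *
togo((672,90,66),0.904)
```

```text
off [-0.0054  0.0001  0.0588] rot [ 0.27 -0.79 -0.5 ]
```

Call:
apply_moves(offset=[[-0.005,0,0.02],[0,0,0.02],[0,0,0.015],[0,0,0]], rotation=[[0,-0.8,0],[0,0,-0.5],[0,0,0],[0,0,0]], grip=[0.6,0.6,0.6,0.6], squeeze=30)

```text
time_s: 3.03
tcp_pos: [665.1, 96.6, 62.4]
tcp_rot: [-2.82, -1.381, 0.009]
wrist_force: [-1.2, -0.0, -0.7]
grip_width: 0.599
```

Run:
```python
from h import *
togo((671,90.5,67),0.904);st()
```

```text
off [-0.0012  0.0084 -0.0047] rot [-0.22  0.24  0.4 ]
t 3.03 tcp [665.1  96.6  62.4] z [[0.613, 0.79, -0.006], [0.79, -0.613, -0.001], [-0.004, -0.004, -1.0]] F [-1.2 -0.  -0.7] g 0.599 j7 [-0.39  0.66  0.26  1.61 -0.2   0.91  0.86]
```

Call:
apply_moves(offset=[[-0.001,0.008,-0.005],[0,0,0],[0,0,0]], rotation=[[0,0,0],[0,0,0],[0,0,0]], grip=[0.6,0.6,0.6])

```text
time_s: 3.28
tcp_pos: [670.6, 93.3, 69.3]
tcp_rot: [-2.816, -1.385, 0.008]
wrist_force: [-0.3, 0.2, -0.9]
grip_width: 0.601
```

Run:
```python
from h import *
togo((671,90.5,67),0.904);st()
```

```text
off [-0.002   0.0021  0.0023] rot [-0.29  0.19  0.57]
t 3.28 tcp [670.6  93.3  69.3] z [[0.611, 0.792, -0.006], [0.792, -0.611, 0.0], [-0.003, -0.005, -1.0]] F [-0.3  0.2 -0.9] g 0.601 j7 [-0.38  0.66  0.27  1.59 -0.2   0.93  0.87]
```

Close on the wing.

Call:
apply_moves(offset=[[-0.002,0.002,0.002],[0,0,0],[0,0,0],[0,0,0],[0,0,0],[0,0,0]], rotation=[[0,0,0.5],[0,0,0],[0,0,0],[0,0,0],[0,0,0],[0,0,0]], grip=[0.6,0.3,0.0,0.0,0,0], squeeze=30)

```text
time_s: 3.78
tcp_pos: [673.9, 90.2, 72.0]
tcp_rot: [-2.825, -1.371, -0.003]
wrist_force: [0.2, -0.0, -0.6]
grip_width: -0.003
```

Run:
```python
from h import *
togo((671,90.5,67),0.904);st()
im=read_camera('wrist');cv2.imwrite('pics/w2.png',im[:,:,::-1])
```

```text
off [-0.0016 -0.0024  0.005 ] rot [-0.01 -0.14 -0.03]
t 3.78 tcp [673.9  90.2  72. ] z [[0.619, 0.785, 0.001], [0.785, -0.619, 0.002], [0.002, -0.0, -1.0]] F [ 0.2 -0.  -0.6] g -0.003 j7 [-0.38  0.65  0.27  1.59 -0.21  0.93  0.86]
```

View pics/w2.png

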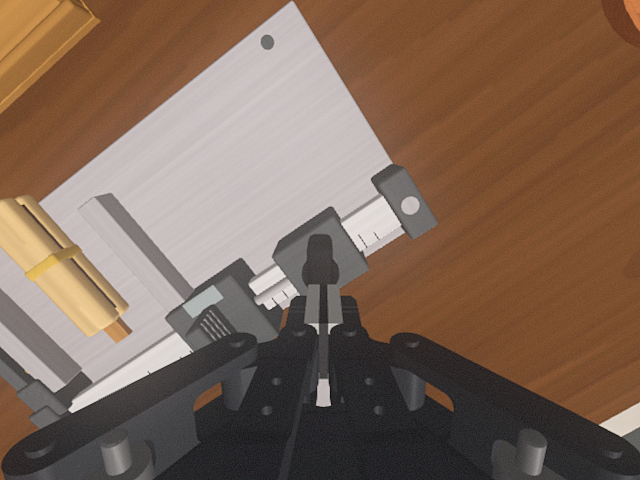

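Run:
```python
from h import *
s=r.state();m=camera_model('wrist')
R=Ro.from_rotvec(s['tcp_rot'])
for n,X in(('tcp',s['tcp_pos']),('grasp',s['tcp_pos']-19*R.as_matrix()[:,2]),('hub',(672,90,89)),('wing end near',(672-23*.786,90+23*.62,88)),('wing far',(672+23*.786,90-23*.62,88))): print(n,proj(m,X))
im=cv2.imread('pics/w2.png')[:,:,::-1]; crop(im,240,210,400,340,5,'pics/w2c.png')
im=read_camera('side'); crop(im,300,150,440,290,5,'pics/s2c.png')
```

```text
tcp [324.24363858 280.96643126]
grasp [324.36545353 296.76712945]
hub [321.53877777 292.24318709]
wing end near [321.5018112  244.53994078]
wing far [321.58141588 334.68493333]
```

View pics/w2c.png

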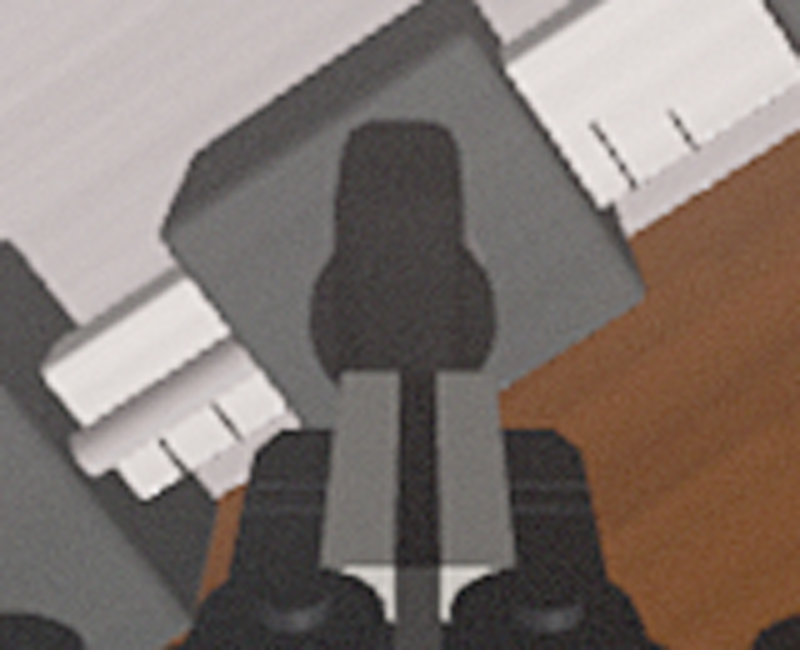

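View pics/s2c.png

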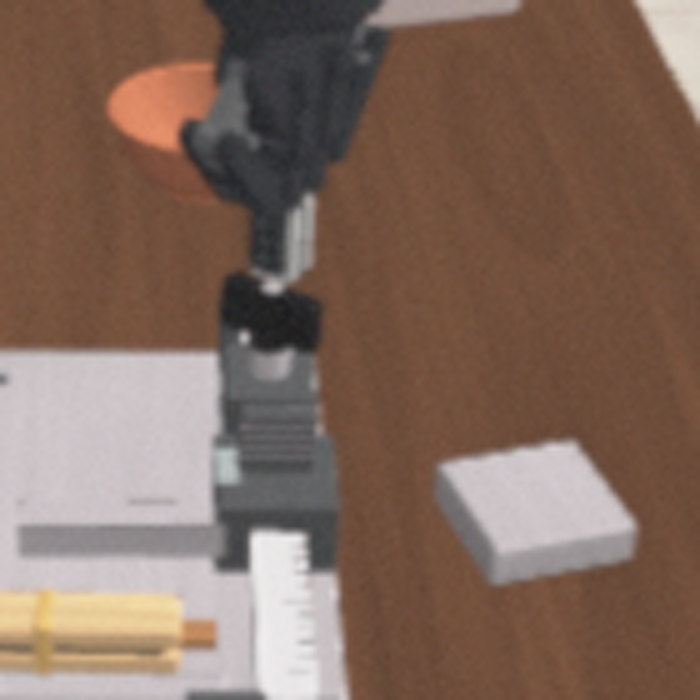

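Run:
```python
from h import *
s=r.state();m=camera_model('side');T=camera_model('top')
f=lambda p:((p[0]-300)*5+2,(p[1]-150)*5+2)
R=Ro.from_rotvec(s['tcp_rot'])
for n,X in(('tcp',s['tcp_pos']),('grasp',s['tcp_pos']-19*R.as_matrix()[:,2]),('hub',(672,90,89)),('hub0',(672,90,64))): print(n,f(proj(m,X)),proj(T,X))
print(s['time_s'],s['tcp_pos'],s['wrist_force'],s['grip_width'])
im=read_camera('top'); crop(im,235,150,335,250,6,'pics/t3c.png')
```

```text
tcp (np.float64(276.3875968626972), np.float64(321.8037197969318)) [276.05907087 205.31576059]
grasp (np.float64(278.1038320725004), np.float64(284.0254663901778)) [275.57508424 203.59344776]
hub (np.float64(273.6185912002578), np.float64(288.21250727497)) [275.68436919 204.52121759]
hub0 (np.float64(271.3735301220474), np.float64(337.7156843425682)) [276.3340375  206.76340401]
3.8833 [673.876396    90.23606175  71.89657757] [ 0.22332361 -0.72901863 -0.02790393] 0.0039033413782740525
```

View pics/t3c.png

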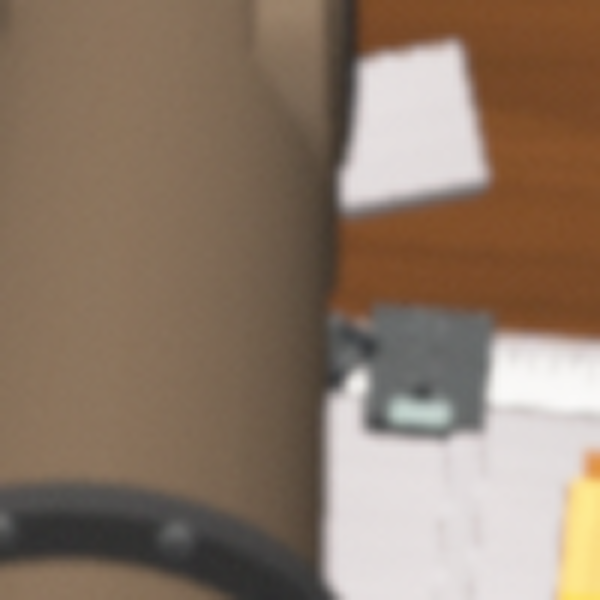

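Run:
```python
from h import *
m=camera_model('wrist');s=r.state()
print('cam',(-m['R'].T@m['t']).round(1), s['tcp_pos'])
for n,X in(('hole1',(555,143,10)),('NL',(547,168.7,10)),('slj end',(560,-3,39)),('beamend top',(0,0,0))): print(n,proj(m,X).round(1))
print('obs hole1 (267,42) NL (293,3)')
# FK consistency: camera offset in tool frame
R=Ro.from_rotvec(s['tcp_rot']).as_matrix(); print(R.T@((-m['R'].T@m['t'])-s['tcp_pos']))
```

```text
cam [618.8 132.4 238.7] [673.79889449  90.28658577  71.8160796 ]
hole1 [269.3  41.2]
NL [294.3  -2.3]
slj end [ 77.  208.8]
beamend top [-1119.8 -1102.7]
obs hole1 (267,42) NL (293,3)
[  -0.57408083  -69.29266948 -166.89002735]
```

Run:
```python
from h import *
m=camera_model('wrist');s=r.state();R=Ro.from_rotvec(s['tcp_rot']).as_matrix()
for yy in(-11,0,11):
  for b in(0,10,20,30,40):
    print(yy,b,[proj(m,s['tcp_pos']+R@np.array([x,yy,-b])).round(0).tolist() for x in(0,25.5,42.5)])
```

```text
-11 0 [[324.0, 261.0], [375.0, 261.0], [408.0, 261.0]]
-11 10 [[324.0, 268.0], [377.0, 268.0], [413.0, 268.0]]
-11 20 [[324.0, 275.0], [381.0, 275.0], [418.0, 275.0]]
-11 30 [[325.0, 284.0], [385.0, 284.0], [425.0, 284.0]]
-11 40 [[325.0, 294.0], [389.0, 294.0], [432.0, 294.0]]
0 0 [[324.0, 281.0], [374.0, 281.0], [407.0, 281.0]]
0 10 [[324.0, 289.0], [376.0, 289.0], [411.0, 289.0]]
0 20 [[324.0, 298.0], [380.0, 298.0], [417.0, 298.0]]
0 30 [[324.0, 308.0], [383.0, 308.0], [422.0, 308.0]]
0 40 [[325.0, 319.0], [387.0, 319.0], [429.0, 319.0]]
11 0 [[324.0, 300.0], [373.0, 300.0], [405.0, 300.0]]
11 10 [[324.0, 309.0], [376.0, 309.0], [410.0, 309.0]]
11 20 [[324.0, 319.0], [379.0, 319.0], [415.0, 319.0]]
11 30 [[324.0, 330.0], [382.0, 330.0], [421.0, 330.0]]
11 40 [[325.0, 343.0], [386.0, 343.0], [427.0, 343.0]]
```

Run:
```python
from h import *
im=cv2.imread('pics/wrist0.png')[:,:,::-1]; crop(im,130,270,230,400,5,'pics/w0c.png')
```

```text
(no output)
```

View pics/w0c.png

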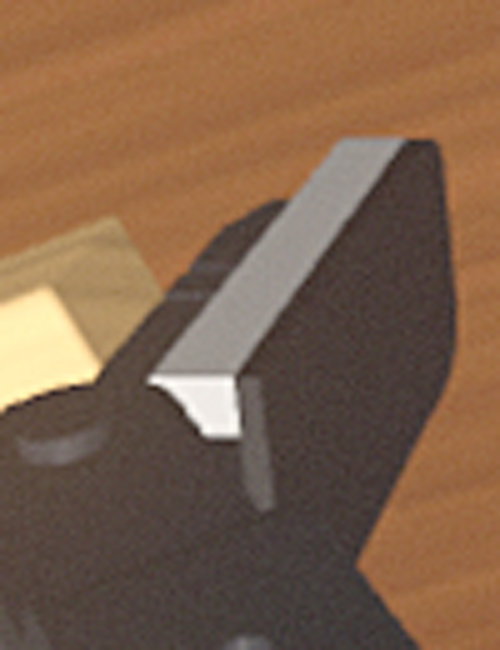

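The fully closed fingers found nothing. Both the side and wrist views put the real fingertips about 25–30 mm behind the reported TCP: the wrist view shows the tips at row 284, where the TCP should project at 261 on the near face. So the tips stayed above the wing. I'll reopen and go lower.

Call:
apply_moves(offset=[[-0.001,-0.002,0],[0,0,0],[0,0,0.01],[0,0,0.01],[0,0,0],[0,0,0]], rotation=[[0,0,0],[0,0,0],[0,0,0],[0,0,0],[0,0,0],[0,0,0]], grip=[0.6,0.6,0.6,0.6,0.6,0.6])

```text
time_s: 4.43
tcp_pos: [670.8, 91.1, 49.0]
tcp_rot: [-2.825, -1.371, -0.002]
wrist_force: [0.4, -0.0, 0.0]
grip_width: 0.603
```

Run:
```python
from h import *
togo((671.5,90.5,45),0.904);st()
im=read_camera('side'); crop(im,300,150,440,290,5,'pics/s4c.png')
im=read_camera('wrist');cv2.imwrite('pics/w4.png',im[:,:,::-1])
```

```text
off [-0.0001  0.0009  0.004 ] rot [-0.06 -0.09 -0.01]
t 4.43 tcp [670.8  91.1  49. ] z [[0.619, 0.786, 0.0], [0.786, -0.619, 0.002], [0.002, -0.001, -1.0]] F [ 0.4 -0.   0. ] g 0.603 j7 [-0.38  0.68  0.26  1.61 -0.21  0.88  0.87]
```

View pics/s4c.png

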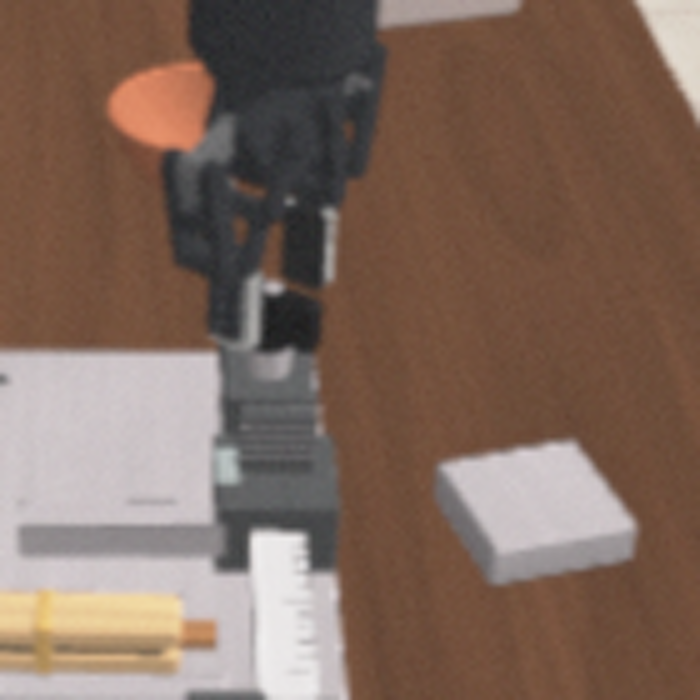

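View pics/w4.png

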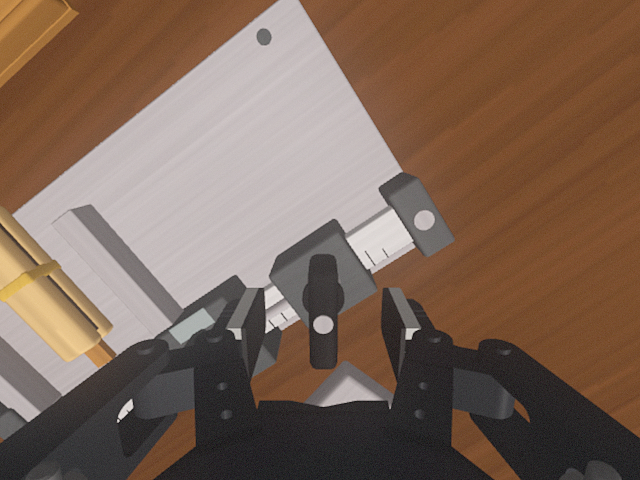

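Side and wrist views now show the fingers straddling the wing (hub at 323,324, finger midline 324). Close.

Call:
apply_moves(offset=[[0,0,0.003],[0,0,0],[0,0,0],[0,0,0],[0,0,0],[0,0,0]], rotation=[[0,0,0],[0,0,0],[0,0,0],[0,0,0],[0,0,0],[0,0,0]], grip=[0.4,0.0,0.0,0.0,0,0], squeeze=30)

```text
time_s: 5.03
tcp_pos: [671.0, 90.8, 46.5]
tcp_rot: [-2.825, -1.371, -0.002]
wrist_force: [-0.1, -0.1, -1.4]
grip_width: 0.129
```

Call:
apply_moves(offset=[[0,0,0],[0,0,0],[0,0,0],[0,0,0],[0,0,0]], rotation=[[0,0,-5],[0,0,-5],[0,0,-5],[0,0,-5],[0,0,-5]], grip=[0,0,0,0,0])

```text
time_s: 5.45
tcp_pos: [670.8, 90.6, 46.4]
tcp_rot: [-2.448, -1.969, -0.001]
wrist_force: [-0.7, -0.2, -1.9]
grip_width: 0.133
```

Run:
```python
from h import *
togo((671.0,90.8,46.5),0.904+1.15);s=st();print(s['torque'].round(2))
```

```text
off [ 0.0003  0.0001 -0.0001] rot [ 3.000e-02 -5.000e-02 -4.007e+01]
t 5.45 tcp [670.8  90.6  46.4] z [[0.214, 0.977, 0.0], [0.977, -0.214, 0.001], [0.001, 0.0, -1.0]] F [-0.7 -0.2 -1.9] g 0.133 j7 [-0.3   0.67  0.14  1.6  -0.11  0.87  1.24]
[ 0.01  0.09 -0.09]
```

Call:
apply_moves(offset=[[0,0,0],[0,0,0],[0,0,0],[0,0,0],[0,0,0],[0,0,0],[0,0,0],[0,0,0]], rotation=[[0,0,-5],[0,0,-5],[0,0,-5],[0,0,-5],[0,0,-5],[0,0,-5],[0,0,-5],[0,0,-3]], grip=[0,0,0,0,0,0,0,0])

```text
time_s: 6.12
tcp_pos: [670.9, 90.0, 46.4]
tcp_rot: [-1.629, -2.686, -0.002]
wrist_force: [0.2, 0.6, -0.6]
grip_width: 0.133
```

Run:
```python
from h import *
togo((671.0,90.8,46.5),0.904+1.15);s=st();print(s['torque'].round(2))
```

```text
off [ 0.0006  0.0005 -0.0001] rot [ 0.06 -0.04 -0.14]
t 6.12 tcp [670.9  90.   46.4] z [[-0.462, 0.887, 0.001], [0.887, 0.462, 0.001], [0.001, 0.001, -1.0]] F [ 0.2  0.6 -0.6] g 0.133 j7 [-0.18  0.67 -0.05  1.59  0.04  0.88  1.81]
[ 0.03  0.13 -0.1 ]
```

Call:
apply_moves(offset=[[0,0,0],[0,0,0],[0,0,0],[0,0,-0.03],[0,0,-0.04],[0,0,-0.04],[0,0,0],[0,0,0]], rotation=[[0,0,0],[0,0,0],[0,0,0],[0,0,0],[0,0,0],[0,0,6.5],[0,0,6.5],[0,0,6.5]], grip=[0.6,0.6,0.6,0.6,0.6,0.6,0.6,0.6])

```text
time_s: 6.78
tcp_pos: [670.0, 89.2, 160.0]
tcp_rot: [-2.081, -2.35, 0.001]
wrist_force: [-0.1, -0.1, -1.2]
grip_width: 0.596
```

Run:
```python
from h import *
togo((535,-52,150),1.5);s=st()
im=read_camera('wrist');cv2.imwrite('pics/w5.png',im[:,:,::-1])
```

```text
off [-0.1238 -0.151   0.0101] rot [-0.14 -0.09 11.  ]
t 6.78 tcp [670.   89.2 160. ] z [[-0.121, 0.993, -0.002], [0.993, 0.121, 0.001], [0.002, -0.002, -1.0]] F [-0.1 -0.1 -1.2] g 0.596 j7 [-0.24  0.56  0.05  1.49 -0.03  1.09  1.5 ]
```

View pics/w5.png

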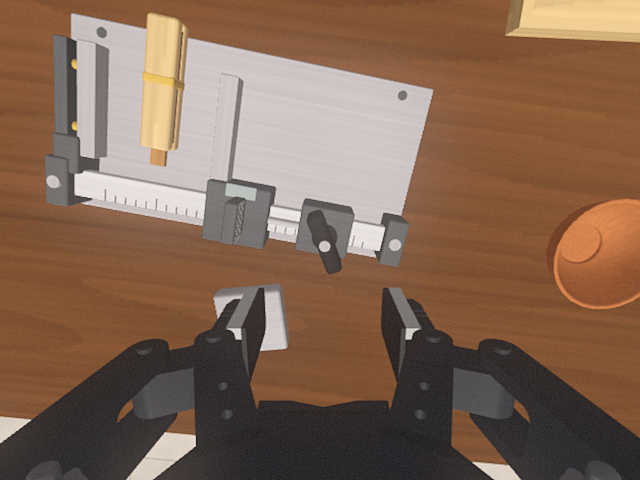

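The wing has turned to about a=1.15, so the knob is loose. Next, the ring clamp.

Call:
apply_moves(offset=[[-0.03,-0.025,0],[-0.03,-0.025,0],[-0.03,-0.025,0],[-0.03,-0.02,0],[-0.01,0,0],[0,0,0]], rotation=[[0,0,5],[0,0,6],[0,0,0],[0,0,0],[0,0,0],[0,0,0]], grip=[0.55,0.55,0.55,0.55,0.55,0.55])

```text
time_s: 7.33
tcp_pos: [571.2, -40.8, 159.5]
tcp_rot: [-2.305, -2.133, -0.006]
wrist_force: [0.1, -0.1, -0.3]
grip_width: 0.553
```

Run:
```python
from h import *
T=camera_model('top');S=camera_model('side')
t=lambda p,x0=235,y0=150,s=5:np.array([x0+(p[0]+.5)/s-.5,y0+(p[1]+.5)/s-.5])
print('band top', tri((T,t((487,500))),(S,t((163,345),270,190,4.2))))
togo((575,-52,100),1.5);s=st()
im=read_camera('wrist');cv2.imwrite('pics/w6.png',im[:,:,::-1])
```

```text
band top (array([570.8055174 , -50.84133948,  33.35320367]), [0.4679261509767302, 0.6067679650061772])
off [-0.0111  0.0046  0.0595] rot [ 0.1  -0.22 -0.39]
t 7.33 tcp [571.2 -40.8 159.5] z [[0.078, 0.997, 0.002], [0.997, -0.078, 0.004], [0.004, 0.002, -1.0]] F [ 0.1 -0.1 -0.3] g 0.553 j7 [-0.1   0.39  0.1   1.77 -0.05  0.98  1.52]
```

View pics/w6.png

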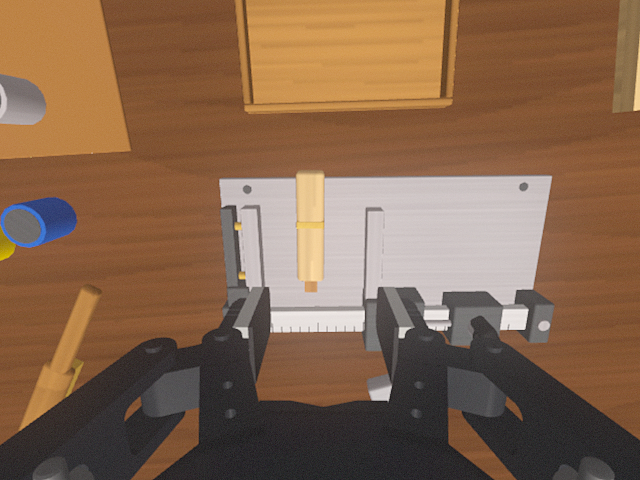

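Run:
```python
from h import *
m=camera_model('wrist')
for n,p,z in(('c near',(311,173),34),('band',(311,225),34),('c far',(311,279),34),('hole1',(523.5,187),10),('hole2',(247.5,189),10),('fx face near',(260,208),39),('sl face near',(368,209),39),('fx top far',(262,288),39)): print(n,onz(m,p,z).round(1))
```

```text
c near [526.1 -47.   34. ]
band [570.2 -50.9  34. ]
c far [620.1 -55.2  34. ]
hole1 [555.7 143.4  10. ]
hole2 [ 537.9 -106.6   10. ]
fx face near [551.1 -91.9  39. ]
sl face near [559.   -1.8  39. ]
fx top far [623.2 -99.4  39. ]
```

Call:
apply_moves(offset=[[-0.01,0.002,0.03],[0,0,0.035],[0,0,0.035],[0,0,0],[0,0,0]], rotation=[[0,0,0],[0,0,0],[0,0,0],[0,0,0],[0,0,0]], grip=[0.5,0.5,0.5,0.5,0.5])

```text
time_s: 7.8
tcp_pos: [579.9, -42.8, 58.5]
tcp_rot: [2.294, 2.144, 0.019]
wrist_force: [0.4, -1.3, -0.5]
grip_width: 0.503
```

Run:
```python
from h import *
togo((573,-51,-8),1.486);s=st()
im=read_camera('wrist');cv2.imwrite('pics/w7.png',im[:,:,::-1])
```

```text
off [-0.0092 -0.007   0.0664] rot [ 0.54 -0.47  1.  ]
t 7.80 tcp [579.9 -42.8  58.5] z [[0.067, 0.998, 0.01], [0.998, -0.067, 0.007], [0.008, 0.01, -1.0]] F [ 0.4 -1.3 -0.5] g 0.503 j7 [-0.07  0.52  0.08  1.86 -0.07  0.76  1.55]
```

View pics/w7.png

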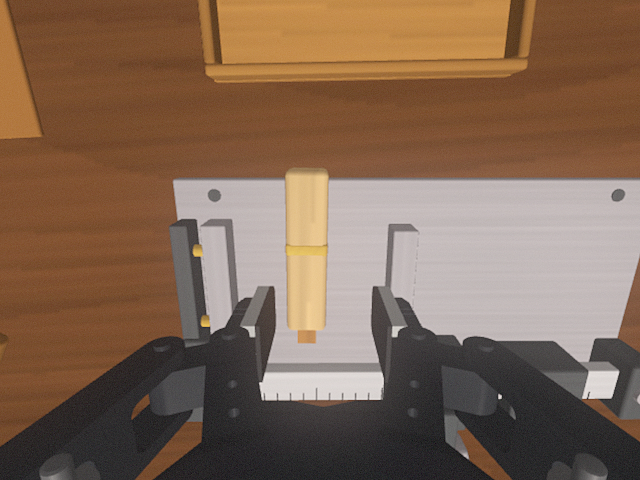

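Call:
apply_moves(offset=[[-0.009,-0.007,0.0],[0,0,0.02],[0,0,0],[0,0,0]], rotation=[[0.5,-0.5,1],[0,0,0],[0,0,0],[0,0,0]], grip=[0.5,0.5,0.5,0.5])

```text
time_s: 8.18
tcp_pos: [575.8, -50.4, 44.8]
tcp_rot: [2.309, 2.122, 0.007]
wrist_force: [0.2, -0.2, -0.1]
grip_width: 0.497
```

Run:
```python
from h import *
togo((573,-51,-8),1.486);s=st()
```

```text
off [-0.0008 -0.0031  0.0528] rot [0.41 0.04 0.03]
t 8.18 tcp [575.8 -50.4  44.8] z [[0.084, 0.996, 0.007], [0.996, -0.084, -0.001], [-0.001, 0.007, -1.0]] F [ 0.2 -0.2 -0.1] g 0.497 j7 [-0.07  0.54  0.09  1.87 -0.07  0.73  1.55]
```

Call:
apply_moves(offset=[[-0.001,-0.003,0.02],[0,0,0.02],[0,0,0],[0,0,0]], rotation=[[0.4,0,0],[0,0,0],[0,0,0],[0,0,0]], grip=[0.5,0.5,0.5,0.5])

```text
time_s: 8.52
tcp_pos: [577.6, -51.7, 11.9]
tcp_rot: [2.309, 2.12, 0.01]
wrist_force: [0.3, -0.1, 0.4]
grip_width: 0.496
```

Run:
```python
from h import *
togo((573,-51,-8),1.486);s=st()
im=read_camera('wrist');cv2.imwrite('pics/w8.png',im[:,:,::-1])
im=read_camera('side');crop(im,250,180,400,330,5,'pics/s8.png')
```

```text
off [ 0.0003 -0.0048  0.0199] rot [ 0.56  0.02 -0.02]
t 8.52 tcp [577.6 -51.7  11.9] z [[0.085, 0.996, 0.01], [0.996, -0.085, -0.001], [-0.0, 0.01, -1.0]] F [ 0.3 -0.1  0.4] g 0.496 j7 [-0.06  0.59  0.08  1.89 -0.07  0.66  1.55]
```

View pics/w8.png

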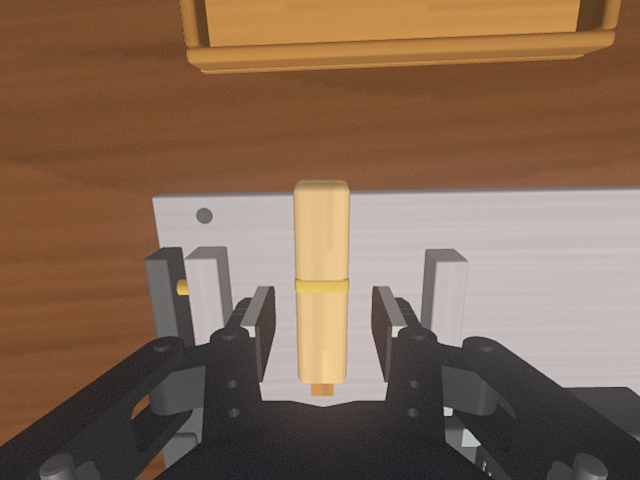

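View pics/s8.png

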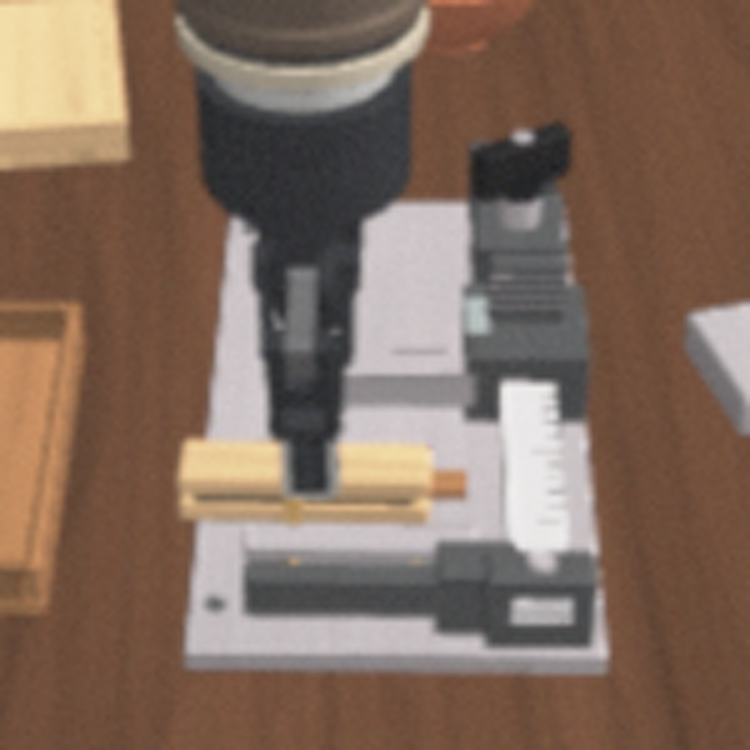

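Run:
```python
from h import *
S=camera_model('side')
for y in(-73,-80):
  for z in(12,25,35,45,50): print(y,z,(proj(S,(577,y,z))-[250,180])*5)
```

```text
-73 12 [313.89128751 537.13204041]
-73 25 [313.48653827 511.55004949]
-73 35 [313.17061571 491.58230842]
-73 45 [312.85062867 471.35767391]
-73 50 [312.68908638 461.14746737]
-80 12 [314.57557695 549.2690847 ]
-80 25 [314.17401479 523.63006747]
-80 35 [313.86055168 503.61601465]
-80 45 [313.54303052 483.34286317]
-80 50 [313.38272347 473.10754802]
```

Call:
apply_moves(offset=[[0,-0.004,0.012],[0,0,0.008],[0,0,0],[0,0,0]], rotation=[[0.5,0,0],[0,0,0],[0,0,0],[0,0,0]], grip=[0.5,0.5,0.5,0.5])

```text
time_s: 8.95
tcp_pos: [575.5, -51.2, -6.5]
tcp_rot: [2.311, 2.122, 0.006]
wrist_force: [0.5, 0.8, 0.9]
grip_width: 0.501
```

Run:
```python
from h import *
togo((573,-51,-8),1.486);s=st()
```

```text
off [-0.     -0.0025  0.0015] rot [ 0.3  -0.01 -0.02]
t 8.95 tcp [575.5 -51.2  -6.5] z [[0.085, 0.996, 0.005], [0.996, -0.085, -0.0], [0.0, 0.005, -1.0]] F [0.5 0.8 0.9] g 0.501 j7 [-0.06  0.61  0.08  1.9  -0.08  0.62  1.55]
```

Call:
apply_moves(offset=[[0,0,0],[0,0,0],[0,0,0],[0,0,0],[0,0,0],[0,0,-0.02],[0,0,-0.03],[0,0,-0.035]], rotation=[[0,0,0],[0,0,0],[0,0,0],[0,0,0],[0,0,0],[0,0,0],[0,0,0],[0,0,0]], grip=[0.1,0.1,0.1,0.1,0.1,0.1,0.1,0.1], squeeze=40)

```text
time_s: 9.62
tcp_pos: [569.5, -51.0, 74.0]
tcp_rot: [-2.309, -2.121, 0.011]
wrist_force: [1.1, 0.5, 0.3]
grip_width: 0.273
```

Run:
```python
from h import *
togo((430,-11,110),0.0);s=st()
im=read_camera('wrist');cv2.imwrite('pics/w9.png',im[:,:,::-1])
```

```text
off [ 0.0279 -0.1427 -0.0348] rot [-0.37  0.43 85.13]
t 9.62 tcp [569.5 -51.   74. ] z [[0.085, 0.996, -0.009], [0.996, -0.085, -0.0], [-0.001, -0.009, -1.0]] F [1.1 0.5 0.3] g 0.273 j7 [-0.07  0.5   0.1   1.85 -0.06  0.8   1.54]
```

View pics/w9.png

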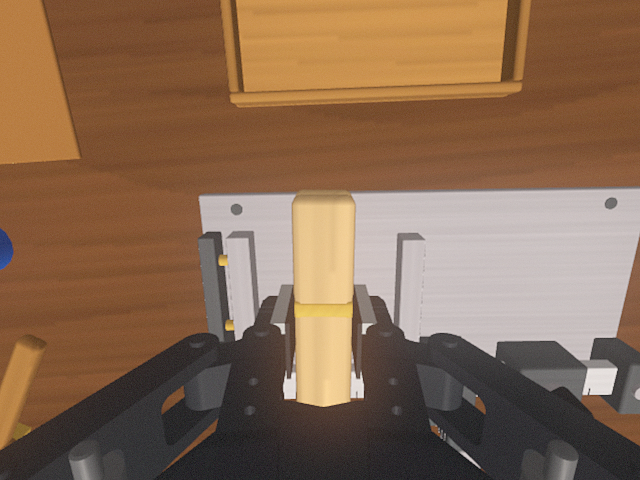

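Call:
apply_moves(offset=[[0,-0.02,-0.01],[0,-0.02,-0.01],[0,-0.02,0],[0,-0.02,0],[0,0,0],[0,0,0],[0,0,0],[0,0,0]], rotation=[[0,0,7],[0,0,7],[0,0,7],[0,0,7],[0,0,7],[0,0,7],[0,0,7],[0,0,7]], grip=[0.1,0.1,0.1,0.1,0.1,0.1,0.1,0.1])

```text
time_s: 10.33
tcp_pos: [497.2, -29.5, 106.8]
tcp_rot: [3.048, 0.758, 0.02]
wrist_force: [-0.1, -0.2, 0.0]
grip_width: 0.276
```

Call:
apply_moves(offset=[[0,0,0],[0,0,0],[0,0,0],[0,0,0],[0,0,0],[0,0,0]], rotation=[[0,0,7],[0,0,7],[0,0,7],[0,0,7],[0,0,2],[0,0,0]], grip=[0.1,0.1,0.1,0.1,0.1,0.1])

```text
time_s: 10.83
tcp_pos: [497.2, -28.8, 107.0]
tcp_rot: [-3.137, 0.089, -0.023]
wrist_force: [-0.9, -0.4, -0.5]
grip_width: 0.271
```

Run:
```python
from h import *
togo((430,-14,60),0.0);s=st()
im=read_camera('top');crop(im,240,180,400,340,4,'pics/t10.png')
```

```text
off [-0.0686 -0.0108  0.0461] rot [-0.18 -0.84 -3.25]
t 10.83 tcp [497.2 -28.8 107. ] z [[0.998, -0.057, 0.015], [-0.057, -0.998, 0.003], [0.015, -0.004, -1.0]] F [-0.9 -0.4 -0.5] g 0.271 j7 [-0.43  0.36  0.49  2.04 -0.24  0.78  0.15]
```

View pics/t10.png

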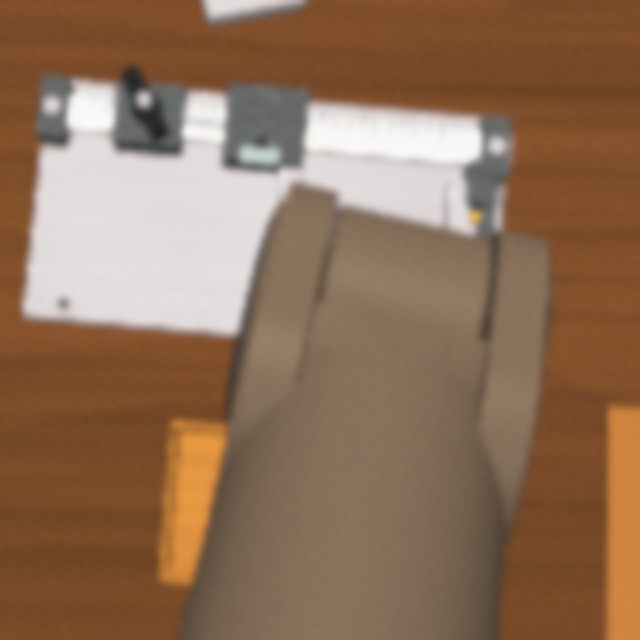

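Call:
apply_moves(offset=[[-0.03,-0.005,0],[-0.03,-0.005,0],[-0.008,0,0],[0,0,0],[0,0,0]], rotation=[[0,-0.8,0],[0,0,-3],[0,0,0],[0,0,0],[0,0,0]], grip=[0.1,0.1,0.1,0.1,0.1])

```text
time_s: 11.3
tcp_pos: [428.8, -15.4, 106.5]
tcp_rot: [-3.138, -0.014, -0.004]
wrist_force: [-0.1, -0.7, -0.6]
grip_width: 0.269
```

Run:
```python
from h import *
togo((430,-14,-10),0.0);s=st()
im=read_camera('side');crop(im,190,190,340,320,5,'pics/s11.png')
im=read_camera('wrist');cv2.imwrite('pics/w11.png',im[:,:,::-1])
```

```text
off [ 0.0009 -0.0011  0.1165] rot [-0.18 -0.16  0.53]
t 11.30 tcp [428.8 -15.4 106.5] z [[1.0, 0.009, 0.003], [0.009, -1.0, 0.003], [0.003, -0.003, -1.0]] F [-0.1 -0.7 -0.6] g 0.269 j7 [-0.49  0.26  0.49  2.19 -0.19  0.73  0.13]
```

View pics/s11.png

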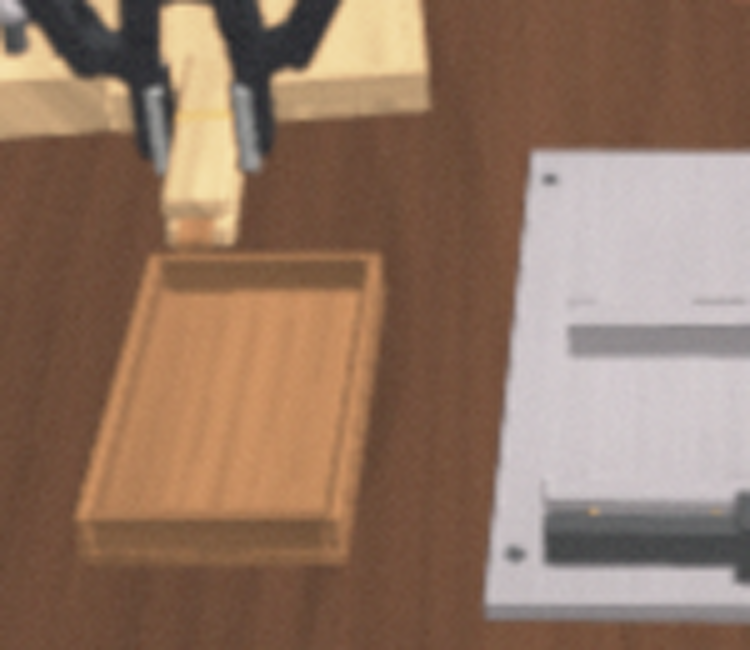

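View pics/w11.png

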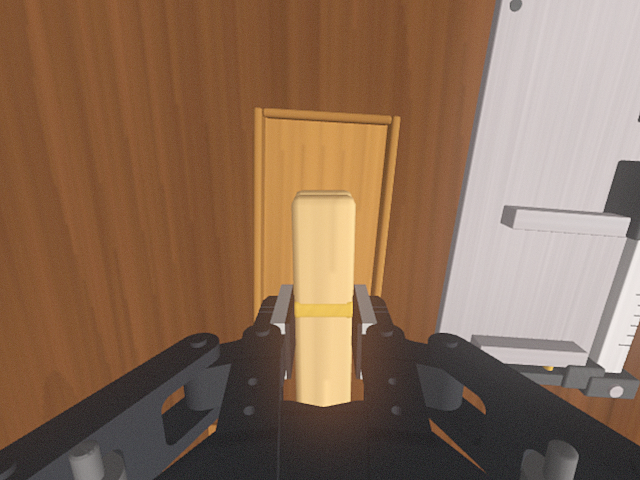

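Call:
apply_moves(offset=[[0,0,0.03],[0,0,0.03],[0,0,0.02],[0,0,0.01],[0,0,0],[0,0,0]], rotation=[[0,0,0],[0,0,0],[0,0,0],[0,0,0],[0,0,0],[0,0,0]], grip=[0.1,0.1,0.1,0.1,0.1,0.1])

```text
time_s: 11.9
tcp_pos: [440.8, -16.8, 14.1]
tcp_rot: [-3.14, -0.012, -0.022]
wrist_force: [-0.4, -0.0, -0.9]
grip_width: 0.273
```

Run:
```python
from h import *
togo((429,-14,-8),0.0);s=st()
```

```text
off [-0.0121 -0.0029  0.0219] rot [-0.08 -0.81  0.44]
t 11.90 tcp [440.8 -16.8  14.1] z [[1.0, 0.008, 0.014], [0.008, -1.0, 0.001], [0.014, -0.001, -1.0]] F [-0.4 -0.  -0.9] g 0.273 j7 [-0.37  0.44  0.38  2.25 -0.35  0.49  0.29]
```

Call:
apply_moves(offset=[[-0.012,-0.003,0],[0,0,0],[0,0,0.01],[0,0,0.01],[0,0,0],[0,0,0]], rotation=[[0,-0.8,0],[0,0,0],[0,0,0],[0,0,0],[0,0,0],[0,0,0]], grip=[0.1,0.1,0.1,0.1,0.1,0.1])

```text
time_s: 12.4
tcp_pos: [431.6, -13.2, -4.5]
tcp_rot: [-3.139, -0.013, -0.009]
wrist_force: [-0.2, 0.0, -0.3]
grip_width: 0.271
```

Run:
```python
from h import *
togo((429,-14,-8),0.0);s=st()
```

```text
off [-0.0026  0.0008  0.0035] rot [-0.12 -0.34  0.48]
t 12.40 tcp [431.6 -13.2  -4.5] z [[1.0, 0.008, 0.006], [0.008, -1.0, 0.002], [0.006, -0.002, -1.0]] F [-0.2  0.  -0.3] g 0.271 j7 [-0.36  0.48  0.35  2.27 -0.38  0.44  0.3 ]
```

Call:
apply_moves(offset=[[-0.002,0,0.004],[0,0,0],[0,0,0],[0,0,0],[0,0,0],[0,0,0],[0,0,-0.02],[0,0,-0.03]], rotation=[[0,0,0],[0,0,0],[0,0,0],[0,0,0],[0,0,0],[0,0,0],[0,0,0],[0,0,0]], grip=[0.1,0.1,0.45,0.45,0.45,0.45,0.45,0.45])

```text
time_s: 13.07
tcp_pos: [427.2, -13.6, 40.1]
tcp_rot: [-3.14, -0.013, -0.001]
wrist_force: [0.1, 1.0, 0.6]
grip_width: 0.453
```

Call:
apply_moves(offset=[[0,0,-0.03],[0,0,-0.03],[0,0,-0.03],[0,0,0]], rotation=[[0,0,0],[0,0,0],[0,0,0],[0,0,0]], grip=[0.5,0.6,0.7,0.8])

```text
time_s: 13.4
tcp_pos: [427.7, -14.9, 137.5]
tcp_rot: [-3.141, -0.01, -0.005]
wrist_force: [0.6, -0.2, 0.9]
grip_width: 0.798
```

Run:
```python
from h import *
togo((450,-288,100),1.57);s=st()
im=read_camera('side');cv2.imwrite('pics/s12.png',im[:,:,::-1])
```

```text
off [0.0204 0.2733 0.0373] rot [  0.12  -0.17 -89.6 ]
t 13.40 tcp [427.7 -14.9 137.5] z [[1.0, 0.006, 0.003], [0.006, -1.0, 0.001], [0.003, -0.001, -1.0]] F [ 0.6 -0.2  0.9] g 0.798 j7 [-0.55  0.21  0.54  2.15 -0.15  0.81  0.09]
```

View pics/s12.png

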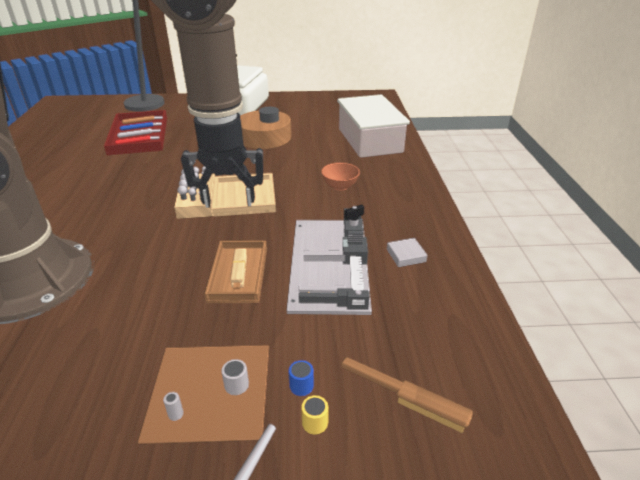

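Ring clamp lies in the tool tray (side 240,267). Next, the large punch: candidates in this view are the steel one (235,377), blue (301,378) and yellow (315,414). I choose the plain steel wide one on the pad, at about (450,-288).

Call:
apply_moves(offset=[[0.003,0.035,0],[0.003,0.035,0],[0.003,0.035,0],[0.003,0.035,0],[0.003,0.035,0],[0.003,0.035,0],[0.002,0.03,0],[0,0.01,0]], rotation=[[0,0,0],[0,0,0],[0,0,0],[0,0,0],[0,0,4],[0,0,0],[0,0,0],[0,0,0]], grip=[0.8,0.8,0.8,0.8,0.8,0.8,0.8,0.8])

```text
time_s: 14.12
tcp_pos: [444.5, -268.6, 129.8]
tcp_rot: [-3.136, 0.079, 0.002]
wrist_force: [-0.1, -0.3, 0.8]
grip_width: 0.8
```

Run:
```python
from h import *
togo((450,-288,100),-0.067);s=st()
im=read_camera('wrist');m=camera_model('wrist');cv2.imwrite('pics/w13.png',im[:,:,::-1]); print(proj(m,(449.5,-288,44)))
```

```text
off [0.0065 0.0193 0.0298] rot [-0.24  0.07  0.97]
t 14.12 tcp [ 444.5 -268.6  129.8] z [[0.999, -0.05, -0.001], [-0.05, -0.999, 0.004], [-0.001, -0.004, -1.0]] F [-0.1 -0.3  0.8] g 0.8 j7 [-0.01  0.39  0.61  1.96 -0.29  0.88  0.7 ]
[331.54523635 260.34477912]
```

View pics/w13.png

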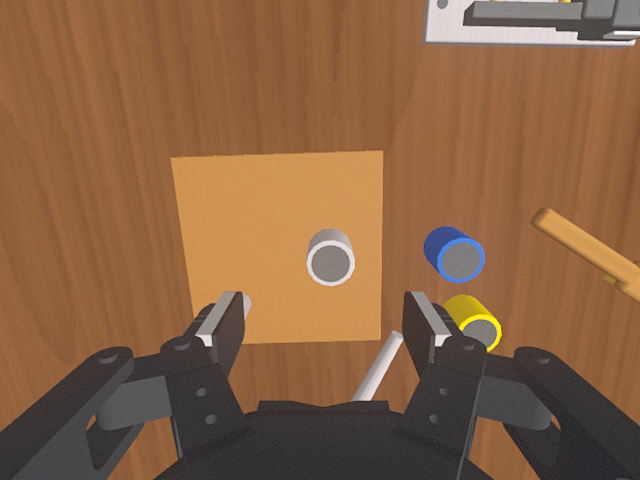

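Close view: steel punch top at (330,263), predicted (331,260).

Run:
```python
from h import *
m=camera_model('wrist');print(onz(m,(330.5,263),44), onz(m,(306,263),44)-onz(m,(355,263),44))
```

```text
[ 448.59931428 -290.11558898   44.        ] [-37.6799486    1.91914161   0.        ]
```

Call:
apply_moves(offset=[[0.006,0.019,0],[0,0,0],[0,0,0.025],[0,0,0.025],[0,0,0.02],[0,0,0],[0,0,0]], rotation=[[0,0,1],[0,0,0],[0,0,0],[0,0,0],[0,0,0],[0,0,0],[0,0,0]], grip=[0.8,0.8,0.75,0.75,0.75,0.75,0.75])

```text
time_s: 14.75
tcp_pos: [445.7, -287.6, 51.9]
tcp_rot: [-3.133, 0.115, 0.013]
wrist_force: [-0.7, -0.3, -0.6]
grip_width: 0.749
```

Run:
```python
from h import *
togo((450,-288,-8),-0.067);s=st()
m=camera_model('wrist')
im=read_camera('wrist');cv2.imwrite('pics/w14.png',im[:,:,::-1])
```

```text
off [0.0049 0.0005 0.0598] rot [-0.37  0.49 -0.35]
t 14.75 tcp [ 445.7 -287.6   51.9] z [[0.997, -0.073, -0.008], [-0.073, -0.997, 0.007], [-0.008, -0.006, -1.0]] F [-0.7 -0.3 -0.6] g 0.749 j7 [ 0.08  0.52  0.54  2.   -0.39  0.74  0.79]
```

View pics/w14.png

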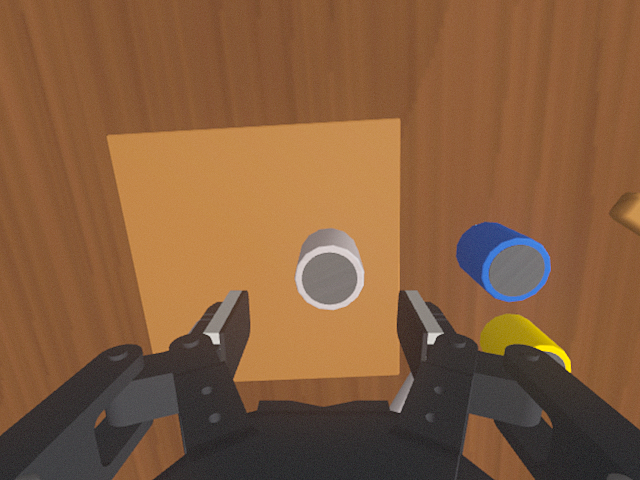

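Call:
apply_moves(offset=[[0.004,0.001,0],[0,0,0.02],[0,0,0.02],[0,0,0.01],[0,0,0],[0,0,0]], rotation=[[0,0.5,0],[0,0,0],[0,0,0],[0,0,0],[0,0,0],[0,0,0]], grip=[0.75,0.75,0.75,0.75,0.75,0.75])

```text
time_s: 15.3
tcp_pos: [455.7, -289.6, 6.7]
tcp_rot: [-3.136, 0.111, -0.019]
wrist_force: [-0.7, -0.4, 0.1]
grip_width: 0.75
```

Run:
```python
from h import *
togo((449.5,-289,-8),-0.067);s=st()
m=camera_model('wrist')
im=read_camera('wrist');cv2.imwrite('pics/w15.png',im[:,:,::-1])
```

```text
off [-0.0064 -0.0001  0.0146] rot [-0.21 -0.7  -0.2 ]
t 15.30 tcp [ 455.7 -289.6    6.7] z [[0.997, -0.07, 0.012], [-0.07, -0.998, 0.003], [0.012, -0.004, -1.0]] F [-0.7 -0.4  0.1] g 0.75 j7 [ 0.13  0.59  0.48  2.02 -0.46  0.63  0.85]
```

View pics/w15.png

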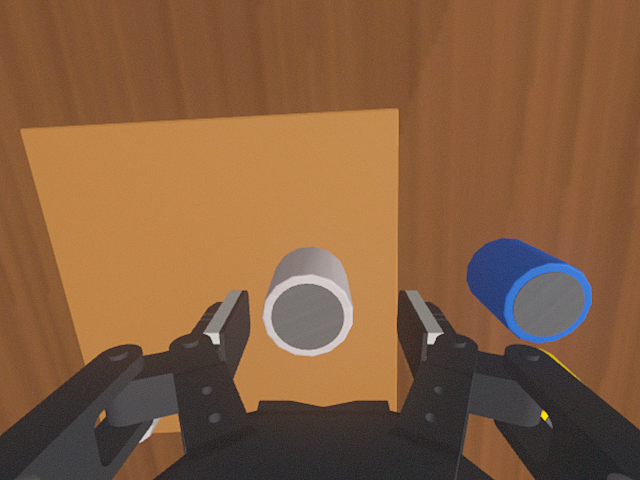

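Call:
apply_moves(offset=[[-0.006,0,0.005],[0,0,0.01],[0,0,0],[0,0,0]], rotation=[[0,-0.6,0],[0,0,0],[0,0,0],[0,0,0]], grip=[0.75,0.75,0.75,0.75])

```text
time_s: 15.68
tcp_pos: [451.0, -290.0, -6.8]
tcp_rot: [-3.138, 0.11, -0.008]
wrist_force: [0.2, -0.2, 0.0]
grip_width: 0.749
```

Run:
```python
from h import *
togo((449.5,-289,-8),-0.067);s=st()
```

```text
off [-0.0016 -0.0009  0.0011] rot [-0.13 -0.29 -0.18]
t 15.68 tcp [ 451.  -290.    -6.8] z [[0.998, -0.07, 0.005], [-0.07, -0.998, 0.002], [0.005, -0.002, -1.0]] F [ 0.2 -0.2  0. ] g 0.749 j7 [ 0.14  0.61  0.46  2.03 -0.48  0.61  0.86]
```

Call:
apply_moves(offset=[[-0.001,-0.001,0.001],[0,0,0],[0,0,0],[0,0,0],[0,0,0],[0,0,0],[0,0,0],[0,0,0]], rotation=[[0,0,0],[0,0,0],[0,0,0],[0,0,0],[0,0,0],[0,0,0],[0,0,0],[0,0,0]], grip=[0.3,0.3,0.3,0.3,0.3,0.3,0.3,0.3], squeeze=60)

```text
time_s: 16.35
tcp_pos: [449.7, -288.8, -7.5]
tcp_rot: [-3.137, 0.11, -0.008]
wrist_force: [-0.4, -0.8, -0.7]
grip_width: 0.428
```

Call:
apply_moves(offset=[[0,0,-0.02],[0,0,-0.03],[0,0,-0.03],[0,0,-0.03],[0,0,0]], rotation=[[0,0,0],[0,0,0],[0,0,0],[0,0,0],[0,0,0]], grip=[0.3,0.3,0.3,0.3,0.3])

```text
time_s: 16.77
tcp_pos: [445.8, -287.4, 103.3]
tcp_rot: [-3.134, 0.112, 0.007]
wrist_force: [0.4, -0.6, -4.4]
grip_width: 0.422
```

Run:
```python
from h import *
import math
th=-0.067;x=np.array([math.cos(th),math.sin(th)]);y=np.array([-math.sin(th),math.cos(th)])
O=np.array([621.7,12.8]); p=O-22*x+(-111+48)*y; print('spot',p)
togo((*p,100),-0.067);s=st()
m=camera_model('wrist')
im=read_camera('wrist');cv2.imwrite('pics/w16.png',im[:,:,::-1])
```

```text
spot [595.53151783 -48.58575194]
off [ 0.1324 -0.2489  0.0041] rot [-0.31  0.27 -0.24]
t 16.77 tcp [ 445.8 -287.4  103.3] z [[0.997, -0.071, -0.004], [-0.071, -0.997, 0.006], [-0.005, -0.005, -1.0]] F [ 0.4 -0.6 -4.4] g 0.422 j7 [ 0.04  0.45  0.6   1.96 -0.34  0.84  0.75]
```

View pics/w16.png

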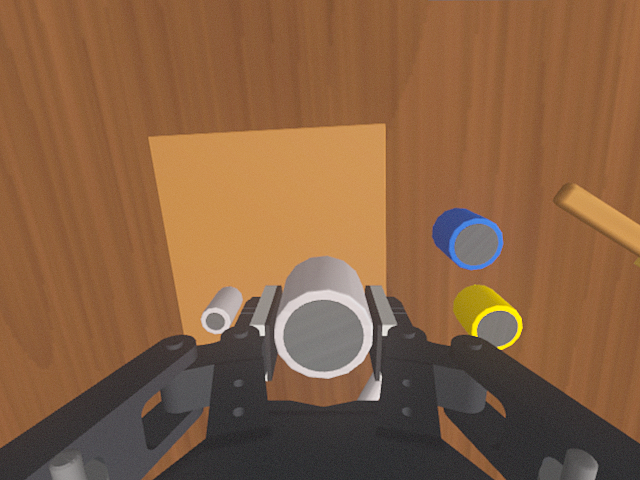

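Held (force -4.4 N, width 36 mm). Carry it to the plate spot.

Call:
apply_moves(offset=[[0.015,-0.03,0],[0.015,-0.03,0],[0.015,-0.03,0],[0.015,-0.03,0],[0.015,-0.03,0],[0.015,-0.03,0],[0.015,-0.03,0],[0.01,-0.02,0]], rotation=[[0,0,0],[0,0,0],[0,0,0],[0,0,0],[0,0,0],[0,0,0],[0,0,0],[0,0,0]], grip=[0.3,0.3,0.3,0.3,0.3,0.3,0.3,0.3])

```text
time_s: 17.48
tcp_pos: [572.2, -60.7, 90.6]
tcp_rot: [-3.133, 0.132, 0.031]
wrist_force: [0.0, 0.0, -4.1]
grip_width: 0.429
```

Call:
apply_moves(offset=[[0,0,0],[0,0,0]], rotation=[[0,0,0],[0,0,0]], grip=[0.3,0.3])

```text
time_s: 17.65
tcp_pos: [573.0, -52.4, 86.3]
tcp_rot: [-3.131, 0.116, 0.038]
wrist_force: [-0.7, -0.6, -4.1]
grip_width: 0.426
```

Run:
```python
from h import *
togo((595.5,-48.6,60),-0.067);s=st()
m=camera_model('wrist')
im=read_camera('wrist');cv2.imwrite('pics/w17.png',im[:,:,::-1])
```

```text
off [ 0.0228 -0.0052  0.0258] rot [-0.44  1.4  -0.41]
t 17.65 tcp [573.  -52.4  86.3] z [[0.997, -0.074, -0.024], [-0.074, -0.997, 0.009], [-0.024, -0.008, -1.0]] F [-0.7 -0.6 -4.1] g 0.426 j7 [-0.39  0.54  0.56  1.84 -0.37  0.89  0.29]
```

View pics/w17.png

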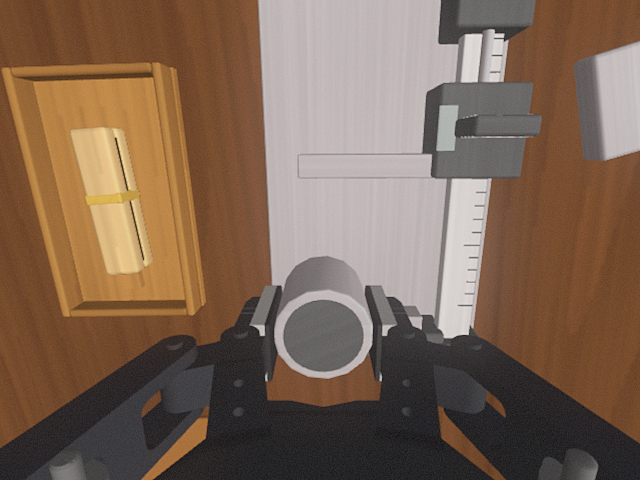

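Call:
apply_moves(offset=[[0.015,-0.005,0],[0.008,0,0],[0,0,0],[0,0,0.02],[0,0,0],[0,0,0]], rotation=[[-0.4,1.4,-0.4],[0,0,0],[0,0,0],[0,0,0],[0,0,0],[0,0,0]], grip=[0.3,0.3,0.3,0.3,0.3,0.3])

```text
time_s: 18.2
tcp_pos: [595.2, -54.1, 63.5]
tcp_rot: [3.139, -0.116, -0.003]
wrist_force: [0.1, -0.1, -3.7]
grip_width: 0.425
```

Run:
```python
from h import *
togo((595.5,-48.6,0),-0.067);s=st()
m=camera_model('wrist')
im=read_camera('wrist');cv2.imwrite('pics/w18.png',im[:,:,::-1])
im=read_camera('side');crop(im,250,180,400,330,5,'pics/s18.png')
```

```text
off [-0.     -0.0056  0.0635] rot [ 0.06  0.12 -0.39]
t 18.20 tcp [595.2 -54.1  63.5] z [[0.997, -0.074, -0.002], [-0.074, -0.997, -0.001], [-0.002, 0.001, -1.0]] F [ 0.1 -0.1 -3.7] g 0.425 j7 [-0.37  0.59  0.55  1.83 -0.4   0.84  0.3 ]
```

View pics/w18.png

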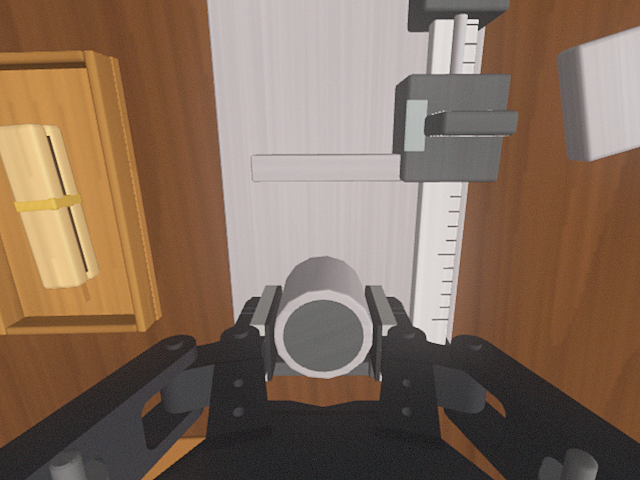

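View pics/s18.png

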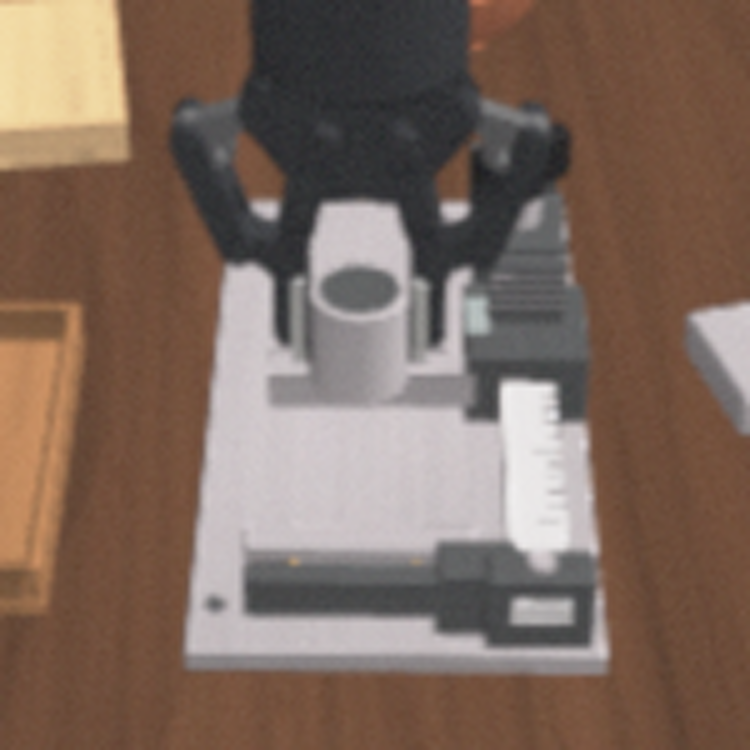

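Call:
apply_moves(offset=[[0,-0.004,0.01],[0,0,0.02],[0,0,0.02],[0,0,0],[0,0,0]], rotation=[[0,0,0],[0,0,0],[0,0,0],[0,0,0],[0,0,0]], grip=[0.3,0.3,0.3,0.3,0.3])

```text
time_s: 18.72
tcp_pos: [597.4, -49.3, 14.3]
tcp_rot: [-3.139, 0.117, -0.005]
wrist_force: [0.4, -0.3, -2.9]
grip_width: 0.425
```

Run:
```python
from h import *
togo((595.5,-48.6,0),-0.067);s=st()
```

```text
off [-0.002  -0.0006  0.0143] rot [-0.03 -0.17 -0.42]
t 18.72 tcp [597.4 -49.3  14.3] z [[0.997, -0.074, 0.003], [-0.074, -0.997, 0.0], [0.003, -0.001, -1.0]] F [ 0.4 -0.3 -2.9] g 0.425 j7 [-0.34  0.66  0.5   1.86 -0.45  0.74  0.33]
```

Call:
apply_moves(offset=[[-0.002,0,0.006],[0,0,0.006],[0,0,0],[0,0,0]], rotation=[[0,0,0],[0,0,0],[0,0,0],[0,0,0]], grip=[0.3,0.3,0.3,0.3])

```text
time_s: 19.05
tcp_pos: [596.5, -48.9, 3.6]
tcp_rot: [-3.139, 0.116, -0.009]
wrist_force: [0.3, -0.3, -3.4]
grip_width: 0.429
```

Run:
```python
from h import *
togo((595.5,-48.6,-1),-0.067);s=st()
```

```text
off [-0.0011 -0.0002  0.0046] rot [-0.06 -0.33 -0.4 ]
t 19.05 tcp [596.5 -48.9   3.6] z [[0.997, -0.074, 0.006], [-0.074, -0.997, 0.001], [0.006, -0.001, -1.0]] F [ 0.3 -0.3 -3.4] g 0.429 j7 [-0.34  0.67  0.49  1.87 -0.46  0.71  0.34]
```

Call:
apply_moves(offset=[[0,0,0.003],[0,0,0.002],[0,0,0]], rotation=[[0,0,0],[0,0,0],[0,0,0]], grip=[0.3,0.3,0.3])

```text
time_s: 19.3
tcp_pos: [597.5, -48.9, -0.7]
tcp_rot: [-3.138, 0.116, -0.012]
wrist_force: [-0.2, 0.4, -4.3]
grip_width: 0.419
```

Call:
apply_moves(offset=[[0,0,0.001],[0,0,0],[0,0,0],[0,0,0],[0,0,0],[0,0,-0.02],[0,0,-0.03],[0,0,-0.03]], rotation=[[0,0,0],[0,0,0],[0,0,0],[0,0,0],[0,0,0],[0,0,0],[0,0,0],[0,0,0]], grip=[0.3,0.5,0.62,0.62,0.62,0.62,0.62,0.62])

```text
time_s: 19.97
tcp_pos: [594.6, -49.2, 76.7]
tcp_rot: [3.139, -0.117, 0.002]
wrist_force: [0.9, 0.3, 0.0]
grip_width: 0.623
```

Run:
```python
from h import *
import math
th=-0.067;x=np.array([math.cos(th),math.sin(th)]);y=np.array([-math.sin(th),math.cos(th)])
O=np.array([621.7,12.8]); print('thumb',O+45*x+8*y,'knob',O+45*x+80*y)
s=st()
im=read_camera('wrist');cv2.imwrite('pics/w19.png',im[:,:,::-1])
im=read_camera('side');crop(im,250,180,400,330,5,'pics/s19.png')
```

```text
thumb [667.13463435  17.76930593] knob [671.955026    89.60776238]
t 19.97 tcp [594.6 -49.2  76.7] z [[0.997, -0.075, 0.001], [-0.075, -0.997, -0.0], [0.001, -0.0, -1.0]] F [0.9 0.3 0. ] g 0.623 j7 [-0.39  0.57  0.56  1.82 -0.39  0.86  0.28]
```

View pics/w19.png

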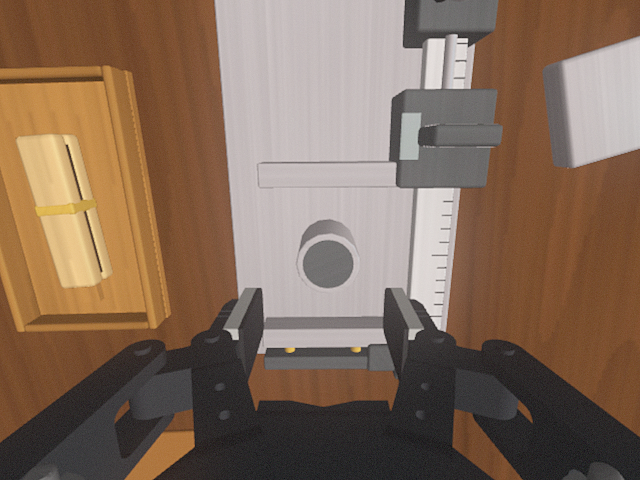

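View pics/s19.png

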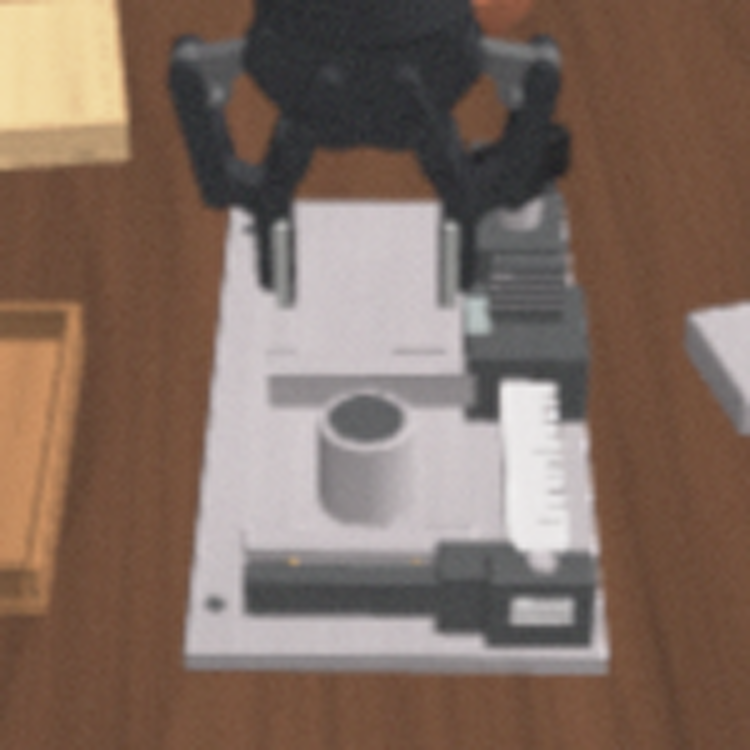

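Punch stands upright between the jaws. Next I'll locate the thumb fin, then turn the tool 90° and grip it.

Run:
```python
from h import *
m=camera_model('wrist')
for p in((421,134),(498,134),(460,124),(460,145)): print(onz(m,p,76).round(1))
print(onz(m,(327,265),50).round(1),'jaw edge',onz(m,(258,187),39).round(1), onz(m,(395,187),39).round(1),'fixed face',onz(m,(265,318),39).round(1),onz(m,(383,317),39).round(1))
```

```text
[650.4  19.   76. ]
[686.9  16.2  76. ]
[668.7  22.1  76. ]
[669.   12.5  76. ]
[601.1 -52.7  50. ] jaw edge [563.5  -4.1  39. ] [645.3 -10.4  39. ] fixed face [557.2 -90.8  39. ] [635.7 -96.4  39. ]
```

Call:
apply_moves(offset=[[0,0,-0.03],[0,0,-0.03],[0,0,-0.02],[0,0,0],[0,0,0],[0,0,0],[0,0,0],[0,0,0]], rotation=[[0,0,0],[0,0,-7],[0,0,-7],[0,0,-7],[0,0,-7],[0,0,-7],[0,0,-7],[0,0,-7]], grip=[0.62,0.6,0.5,0.45,0.45,0.45,0.45,0.45])

```text
time_s: 20.73
tcp_pos: [599.1, -49.3, 166.6]
tcp_rot: [2.888, 1.22, 0.024]
wrist_force: [0.5, -0.2, 0.7]
grip_width: 0.449
```

Call:
apply_moves(offset=[[0,0,0],[0,0,0],[0,0,0],[0,0,0],[0,0,0],[0,0,0],[0,0,0]], rotation=[[0,0,-7],[0,0,-7],[0,0,-7],[0,0,-7],[0,0,-7],[0,0,-6],[0,0,0]], grip=[0.45,0.45,0.45,0.45,0.45,0.45,0.45])

```text
time_s: 21.32
tcp_pos: [599.0, -49.6, 165.6]
tcp_rot: [2.247, 2.179, 0.021]
wrist_force: [-0.4, -0.2, 1.2]
grip_width: 0.452
```

Run:
```python
from h import *
togo((667,18,100),1.504);s=st()
```

```text
off [0.0695 0.0648 0.0669] rot [ 1.01 -0.12  2.08]
t 21.32 tcp [599.  -49.6 165.6] z [[0.03, 0.999, 0.018], [1.0, -0.031, 0.001], [0.002, 0.018, -1.0]] F [-0.4 -0.2  1.2] g 0.452 j7 [-0.15  0.42  0.21  1.72 -0.1   0.99  1.63]
```

Call:
apply_moves(offset=[[0.025,0.022,0],[0.025,0.022,0],[0.02,0.02,0],[0,0,0.02],[0,0,0.02],[0,0,0],[0,0,0]], rotation=[[1,0,2],[0,0,0],[0,0,0],[0,0,0],[0,0,0],[0,0,0],[0,0,0]], grip=[0.45,0.45,0.45,0.45,0.45,0.45,0.45])

```text
time_s: 21.9
tcp_pos: [669.3, 18.3, 124.2]
tcp_rot: [-2.323, -2.111, -0.004]
wrist_force: [0.3, -0.2, 0.3]
grip_width: 0.451
```

Run:
```python
from h import *
togo((668,17.5,27),1.504);s=st()
im=read_camera('wrist');cv2.imwrite('pics/w20.png',im[:,:,::-1])
```

```text
off [-0.0013 -0.0012  0.0972] rot [-0.01 -0.19 -1.65]
t 21.90 tcp [669.3  18.3 124.2] z [[0.095, 0.995, 0.0], [0.995, -0.095, 0.003], [0.003, -0.0, -1.0]] F [ 0.3 -0.2  0.3] g 0.451 j7 [-0.24  0.58  0.21  1.56 -0.14  1.01  1.48]
```

View pics/w20.png

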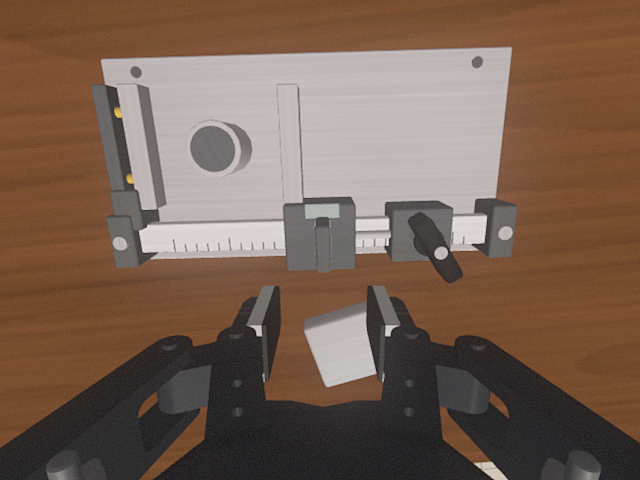

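Call:
apply_moves(offset=[[-0.001,-0.001,0.02],[0,0,0.02],[0,0,0.02],[0,0,0],[0,0,0]], rotation=[[0,0,-1.6],[0,0,0],[0,0,0],[0,0,0],[0,0,0]], grip=[0.45,0.45,0.45,0.45,0.45])

```text
time_s: 22.37
tcp_pos: [670.9, 15.2, 69.7]
tcp_rot: [2.301, 2.134, 0.013]
wrist_force: [1.4, 1.0, 0.3]
grip_width: 0.453
```

Run:
```python
from h import *
togo((668,17.5,27),1.504);s=st()
im=read_camera('wrist');cv2.imwrite('pics/w21.png',im[:,:,::-1])
```

```text
off [ 0.0019 -0.0034  0.0427] rot [ 0.46 -0.23 -0.48]
t 22.37 tcp [670.9  15.2  69.7] z [[0.075, 0.997, 0.008], [0.997, -0.075, 0.003], [0.004, 0.008, -1.0]] F [1.4 1.  0.3] g 0.453 j7 [-0.22  0.63  0.19  1.62 -0.15  0.9   1.52]
```

View pics/w21.png

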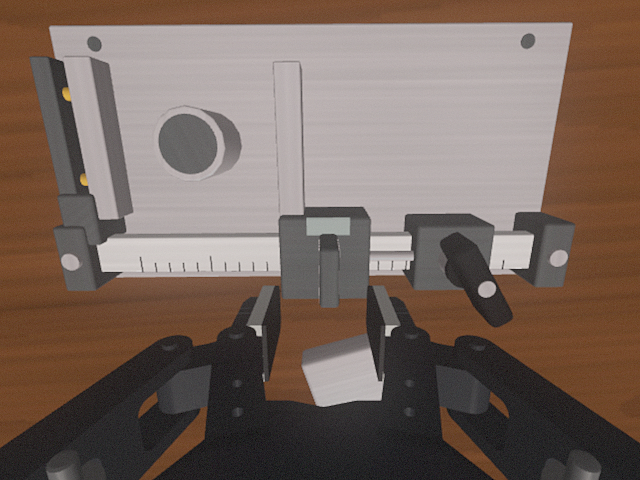

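Run:
```python
from h import *
S=camera_model('side')
def ony(m,uv,y):
    o,d=ray(m,uv); return o+d*(y-o[1])/d[1]
for c in((185,110),(185,45),(215,200),(540,110),(550,45),(450,300),(285,300),(265,285),(265,200)): print(c,(ony(S,(250+c[0]/5,180+c[1]/5),-52)-[594.6,-52,76.7]).round(0))
```

```text
(185, 110) [-60.   0. 116.]
(185, 45) [-58.   0. 142.]
(215, 200) [-50.   0.  78.]
(540, 110) [ 65.   0. 112.]
(550, 45) [ 67.   0. 138.]
(450, 300) [35.  0. 31.]
(285, 300) [-26.   0.  33.]
(265, 285) [-34.   0.  40.]
(265, 200) [-33.   0.  78.]
```

Call:
apply_moves(offset=[[0.002,-0.003,0],[0,0,0.015],[0,0,0.015],[0,0,0],[0,0,0]], rotation=[[0.4,0,0],[0,0,0],[0,0,0],[0,0,0],[0,0,0]], grip=[0.45,0.45,0.45,0.45,0.45])

```text
time_s: 22.83
tcp_pos: [672.1, 17.7, 47.9]
tcp_rot: [2.303, 2.131, 0.018]
wrist_force: [-0.5, 0.2, 0.9]
grip_width: 0.45
```

Run:
```python
from h import *
togo((668,17.5,28),1.504);s=st()
im=read_camera('wrist');cv2.imwrite('pics/w22.png',im[:,:,::-1])
```

```text
off [-0.0007 -0.0043  0.0198] rot [ 0.58 -0.34 -0.62]
t 22.83 tcp [672.1  17.7  47.9] z [[0.077, 0.997, 0.011], [0.997, -0.077, 0.005], [0.006, 0.01, -1.0]] F [-0.5  0.2  0.9] g 0.45 j7 [-0.22  0.66  0.18  1.63 -0.15  0.85  1.52]
```

View pics/w22.png

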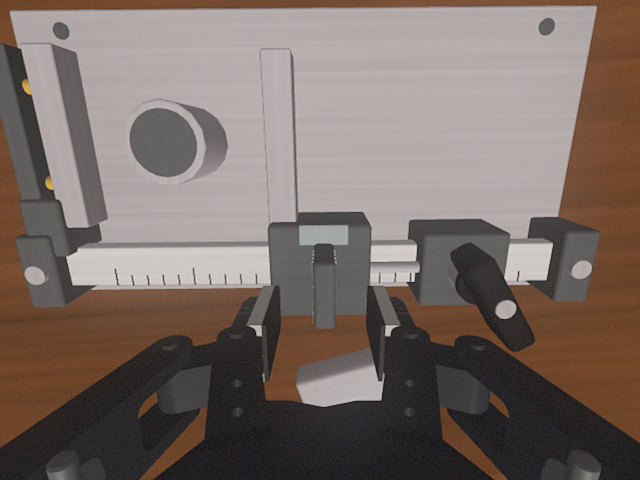

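Call:
apply_moves(offset=[[0,-0.004,0.01],[0,0,0.01],[0,0,0],[0,0,0],[0,0,0],[0,0,0],[0,0,0],[0,0,0]], rotation=[[0.5,0,0],[0,0,0],[0,0,0],[0,0,0],[0,0,0],[0,0,0],[0,0,0],[0,0,0]], grip=[0.45,0.45,0.45,0.1,0.0,0,0,0], squeeze=30)

```text
time_s: 23.55
tcp_pos: [669.3, 18.5, 29.2]
tcp_rot: [-2.303, -2.134, -0.011]
wrist_force: [0.3, 0.8, -1.3]
grip_width: 0.112
```

Run:
```python
from h import *
togo((668,17.5,28),1.504);s=st()
m=camera_model('wrist');im=read_camera('wrist');cv2.imwrite('pics/w23.png',im[:,:,::-1])
```

```text
off [-0.0011 -0.0012  0.0012] rot [ 0.22 -0.36 -0.55]
t 23.55 tcp [669.3  18.5  29.2] z [[0.076, 0.997, 0.004], [0.997, -0.076, 0.006], [0.006, 0.004, -1.0]] F [ 0.3  0.8 -1.3] g 0.112 j7 [-0.22  0.68  0.18  1.64 -0.16  0.83  1.52]
```

View pics/w23.png

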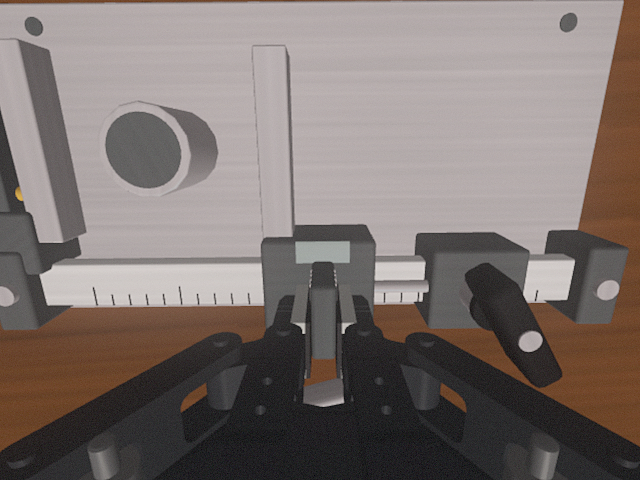

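Fin gripped (width 0.112). Now slide the jaw gently toward the punch.

Call:
apply_moves(offset=[[-0.005,0,0],[-0.005,0,0],[-0.005,0,0],[-0.005,0,0],[-0.005,0,0],[0,0,0]], rotation=[[0,0,0],[0,0,0],[0,0,0],[0,0,0],[0,0,0],[0,0,0]], grip=[0,0,0,0,0,0])

```text
time_s: 24.1
tcp_pos: [667.5, -7.2, 29.2]
tcp_rot: [-2.301, -2.135, -0.014]
wrist_force: [0.7, 0.3, -1.1]
grip_width: 0.114
```

Run:
```python
from h import *
togo((669.3,18.5,29.2),1.504);s=st()
```

```text
off [ 0.0258 -0.0002  0.0002] rot [ 0.25 -0.47 -0.47]
t 24.10 tcp [667.5  -7.2  29.2] z [[0.075, 0.997, 0.005], [0.997, -0.075, 0.008], [0.008, 0.004, -1.0]] F [ 0.7  0.3 -1.1] g 0.114 j7 [-0.18  0.68  0.17  1.65 -0.16  0.82  1.56]
```

Call:
apply_moves(offset=[[-0.004,0,0],[-0.004,0,0],[-0.004,0,0],[-0.004,0,0],[-0.004,0,0],[0,0,0]], rotation=[[0,0,0],[0,0,0],[0,0,0],[0,0,0],[0,0,0],[0,0,0]], grip=[0,0,0,0,0,0])

```text
time_s: 24.6
tcp_pos: [666.5, -23.2, 29.2]
tcp_rot: [-2.295, -2.136, -0.022]
wrist_force: [0.8, -0.4, -1.0]
grip_width: 0.11
```

Run:
```python
from h import *
togo((669.3,18.5,29.2),1.504);s=st()
m=camera_model('wrist');im=read_camera('wrist');cv2.imwrite('pics/w24.png',im[:,:,::-1])
im=read_camera('side');crop(im,250,180,400,330,5,'pics/s24.png')
```

```text
off [ 0.0418 -0.0001  0.0006] rot [ 0.27 -0.83 -0.28]
t 24.60 tcp [666.5 -23.2  29.2] z [[0.072, 0.997, 0.006], [0.997, -0.072, 0.014], [0.014, 0.005, -1.0]] F [ 0.8 -0.4 -1. ] g 0.11 j7 [-0.14  0.68  0.17  1.65 -0.16  0.82  1.6 ]
```

View pics/w24.png

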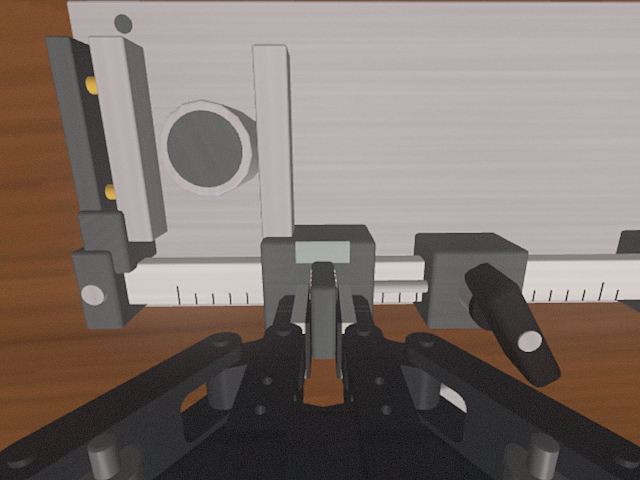

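View pics/s24.png

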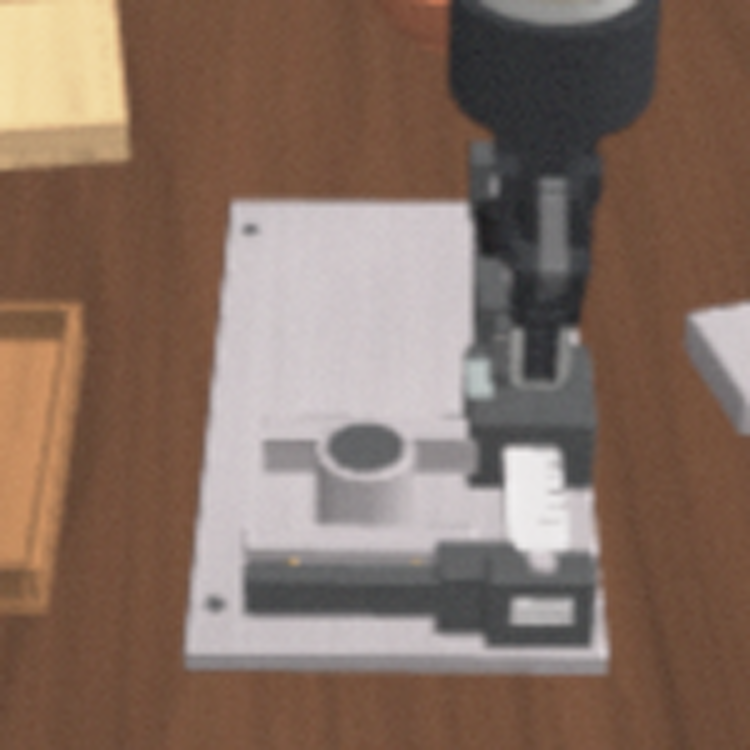

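Call:
apply_moves(offset=[[-0.003,0,0],[-0.003,0,0],[-0.003,0,0],[0,0,0]], rotation=[[0,0.8,0],[0,0,0],[0,0,0],[0,0,0]], grip=[0,0,0,0])

```text
time_s: 25.03
tcp_pos: [665.9, -30.5, 29.2]
tcp_rot: [-2.284, -2.13, -0.041]
wrist_force: [0.6, -1.9, -0.5]
grip_width: 0.108
```

Call:
apply_moves(offset=[[-0.001,0,0],[0,0,0]], rotation=[[0,0,0],[0,0,0]], grip=[0,0])

```text
time_s: 25.2
tcp_pos: [665.9, -31.4, 29.2]
tcp_rot: [-2.284, -2.13, -0.042]
wrist_force: [0.2, 0.9, -1.1]
grip_width: 0.111
```

Call:
apply_moves(offset=[[-0.001,0,0],[-0.001,0,0],[0,0,0]], rotation=[[0,-1,0],[0,-0.8,0],[0,0,0]], grip=[0,0,0])

```text
time_s: 25.45
tcp_pos: [665.7, -33.5, 29.1]
tcp_rot: [2.295, 2.139, 0.003]
wrist_force: [-1.0, 1.6, -0.3]
grip_width: 0.11
```

Call:
apply_moves(offset=[[-0.001,0,0],[-0.001,0,0],[0,0,0]], rotation=[[0,0,0],[0,0,0],[0,0,0]], grip=[0,0,0])

```text
time_s: 25.7
tcp_pos: [665.7, -33.9, 29.1]
tcp_rot: [2.294, 2.14, 0.004]
wrist_force: [0.5, 0.6, -0.3]
grip_width: 0.111
```

Run:
```python
from h import *
togo((669.3,18.5,29.2),1.504);s=st()
m=camera_model('wrist');im=read_camera('wrist');cv2.imwrite('pics/w25.png',im[:,:,::-1])
```

```text
off [ 0.0525 -0.     -0.0001] rot [ 0.27  0.06 -0.14]
t 25.70 tcp [665.7 -33.9  29.1] z [[0.069, 0.998, 0.005], [0.998, -0.069, -0.001], [-0.001, 0.005, -1.0]] F [ 0.5  0.6 -0.3] g 0.111 j7 [-0.14  0.68  0.18  1.65 -0.15  0.82  1.6 ]
```

View pics/w25.png

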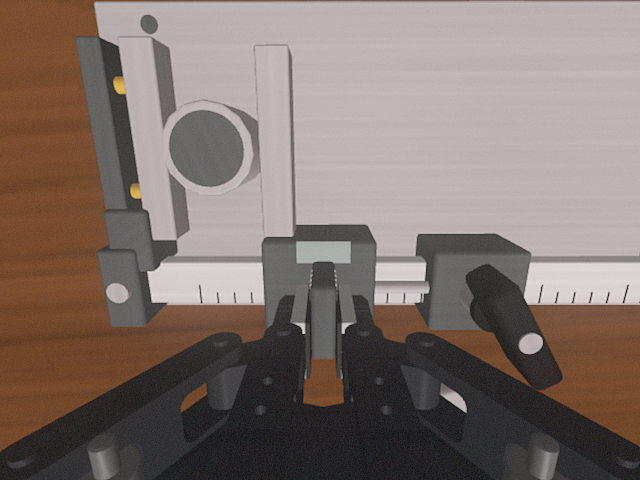

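Call:
apply_moves(offset=[[-0.002,0,0],[-0.002,0,0]], rotation=[[0,0,0],[0,0,0]], grip=[0,0])

```text
time_s: 25.92
tcp_pos: [665.5, -36.3, 29.1]
tcp_rot: [2.294, 2.142, 0.006]
wrist_force: [1.1, 5.0, -0.9]
grip_width: 0.111
```

Call:
apply_moves(offset=[[-0.002,0,0],[-0.002,0,0]], rotation=[[0,0,0],[0,0,0]], grip=[0,0])

```text
time_s: 26.08
tcp_pos: [665.5, -37.5, 29.1]
tcp_rot: [2.294, 2.146, 0.01]
wrist_force: [1.0, 9.2, -1.4]
grip_width: 0.111
```

Run:
```python
from h import *
togo((669.3,18.5,29.2),1.504);s=st()
m=camera_model('wrist');im=read_camera('wrist');cv2.imwrite('pics/w26.png',im[:,:,::-1]);crop(im,70,20,320,270,3,'pics/w26c.png')
```

```text
off [0.0562 0.0001 0.0002] rot [ 0.26 -0.26 -0.01]
t 26.08 tcp [665.5 -37.5  29.1] z [[0.067, 0.998, 0.005], [0.998, -0.067, 0.004], [0.004, 0.005, -1.0]] F [ 1.   9.2 -1.4] g 0.111 j7 [-0.13  0.68  0.17  1.65 -0.15  0.82  1.61]
```

View pics/w26c.png

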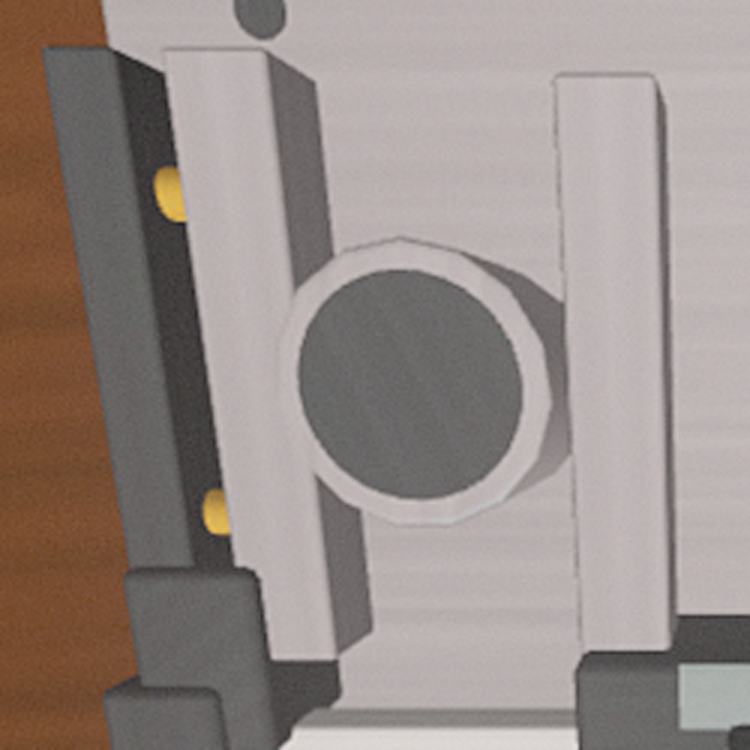

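Call:
apply_moves(offset=[[-0.001,0,0],[-0.001,0,0],[-0.001,0,0],[-0.001,0,0],[-0.001,0,0],[-0.001,0,0]], rotation=[[0,0,0],[0,0,0],[0,0,0],[0,0,0],[0,0,0],[0,0,0]], grip=[0,0,0,0,0,0])

```text
time_s: 26.63
tcp_pos: [665.5, -37.3, 29.2]
tcp_rot: [-2.287, -2.146, -0.019]
wrist_force: [0.8, 7.3, -0.2]
grip_width: 0.108
```

Call:
apply_moves(offset=[[0,0,0]], rotation=[[0,0,0]], grip=[0])

```text
time_s: 26.72
tcp_pos: [665.5, -37.2, 29.2]
tcp_rot: [-2.287, -2.146, -0.02]
wrist_force: [1.3, 2.5, -0.4]
grip_width: 0.106
```

Pressed at about 7 N for 0.5 s with the spring face yielding. Open again.

Call:
apply_moves(offset=[[0.004,0,0],[0.008,0,0],[0.008,0,0],[0.008,0,0],[0.008,0,0],[0.008,0,0],[0.006,0,0],[0,0,0]], rotation=[[0,-0.5,0],[0,0,0],[0,0,0],[0,0,0],[0,0,0],[0,0,0],[0,0,0],[0,0,0]], grip=[0,0,0,0,0,0,0,0])

```text
time_s: 27.38
tcp_pos: [668.8, 11.1, 29.1]
tcp_rot: [2.292, 2.14, 0.001]
wrist_force: [0.8, -0.6, -1.3]
grip_width: 0.11
```

Run:
```python
from h import *
togo((669.5,20,29.2),1.504);s=st()
m=camera_model('wrist');im=read_camera('wrist');cv2.imwrite('pics/w27.png',im[:,:,::-1])
```

```text
off [ 0.009   0.0001 -0.0001] rot [ 0.27  0.18 -0.1 ]
t 27.38 tcp [668.8  11.1  29.1] z [[0.068, 0.998, 0.004], [0.998, -0.068, -0.004], [-0.003, 0.005, -1.0]] F [ 0.8 -0.6 -1.3] g 0.11 j7 [-0.21  0.68  0.18  1.65 -0.15  0.82  1.53]
```

View pics/w27.png

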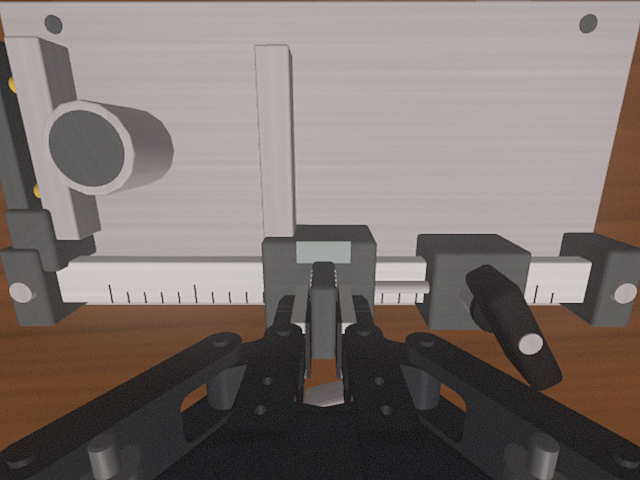

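Run:
```python
from h import *
m=camera_model('wrist')
p=onz(m,(87,147),50);print(p, onz(m,(63,24),10),'hole pred ~(538.5,-106.8)')
print(onz(m,(54,24),10),onz(m,(588,23.5),10),' true (538.4,-106.8),(555.3,143)')
```

```text
[594.61742463 -81.00348561  50.        ] [ 537.61005112 -104.24587137   10.        ] hole pred ~(538.5,-106.8)
[ 537.31361241 -108.49396544   10.        ] [554.61232397 142.37663209  10.        ]  true (538.4,-106.8),(555.3,143)
```

Call:
apply_moves(offset=[[0,0,0],[0,0,0],[0,0,0],[0,0,-0.03],[0,0,-0.04],[0,0,-0.04],[0,0,-0.02],[0,0,0]], rotation=[[0,0,0],[0,0,0],[0,0,0],[0,0,0],[0,0,0],[0,0,7],[0,0,7],[0,0,7]], grip=[0.4,0.4,0.4,0.4,0.4,0.5,0.6,0.7])

```text
time_s: 28.1
tcp_pos: [665.7, 9.1, 162.2]
tcp_rot: [2.654, 1.678, -0.006]
wrist_force: [0.4, -0.2, -0.2]
grip_width: 0.698
```

Call:
apply_moves(offset=[[0,0,0],[0,0,0],[0,0,0],[0,0,0],[0,0,0],[0,0,0],[0,0,0],[0,0,0]], rotation=[[0,0,7],[0,0,7],[0,0,7],[0,0,7],[0,0,7],[0,0,7],[0,0,7],[0,0,7]], grip=[0.7,0.7,0.7,0.7,0.7,0.7,0.7,0.7])

```text
time_s: 28.77
tcp_pos: [667.3, 5.2, 168.0]
tcp_rot: [3.133, 0.201, 0.008]
wrist_force: [-0.5, -0.5, -0.2]
grip_width: 0.699
```

Run:
```python
from h import *
import math
th=-0.067;x=np.array([math.cos(th),math.sin(th)]);y=np.array([-math.sin(th),math.cos(th)])
O=np.array([621.7,12.8]); p=O-20*x+(-92)*y; print('punch',p)
togo((*p,100),-0.067);s=st()
```

```text
punch [595.58548387 -77.65458555]
off [-0.082   0.0729  0.0678] rot [ 0.11 -0.29 11.16]
t 28.77 tcp [667.3   5.2 168. ] z [[0.992, 0.127, 0.005], [0.127, -0.992, -0.002], [0.005, 0.002, -1.0]] F [-0.5 -0.5 -0.2] g 0.699 j7 [-0.45  0.58  0.57  1.55 -0.33  1.11  0.33]
```

Call:
apply_moves(offset=[[0,0,0],[0,0,0],[-0.022,0.029,0],[-0.022,0.029,0],[-0.022,0.029,0],[0,0,0],[0,0,0]], rotation=[[0,0,5.5],[0,0,5.5],[0,0,0],[0,0,0],[0,0,0],[0,0,0],[0,0,0]], grip=[0.7,0.7,0.7,0.7,0.7,0.7,0.7])

```text
time_s: 29.35
tcp_pos: [591.4, -79.2, 166.9]
tcp_rot: [3.138, -0.131, 0.008]
wrist_force: [-0.3, 1.1, -0.2]
grip_width: 0.698
```

Run:
```python
from h import *
togo((595,-79,-2),-0.067);s=st()
m=camera_model('wrist');im=read_camera('wrist');cv2.imwrite('pics/w28.png',im[:,:,::-1]);print(proj(m,(595,-79,50)))
```

```text
off [ 0.0027 -0.0007  0.1689] rot [ 0.06 -0.28 -0.93]
t 29.35 tcp [591.4 -79.2 166.9] z [[0.997, -0.083, 0.005], [-0.083, -0.997, -0.001], [0.005, 0.001, -1.0]] F [-0.3  1.1 -0.2] g 0.698 j7 [-0.41  0.47  0.65  1.74 -0.33  1.03  0.28]
[326.37933578 226.17250312]
```

View pics/w28.png

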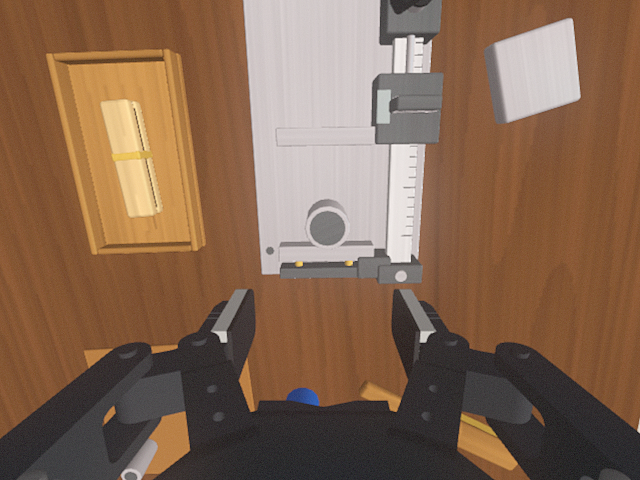

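Call:
apply_moves(offset=[[0.003,0,0.03],[0,0,0.035],[0,0,0.03],[0,0,0],[0,0,0]], rotation=[[0,0,-0.9],[0,0,0],[0,0,0],[0,0,0],[0,0,0]], grip=[0.65,0.65,0.65,0.65,0.65])

```text
time_s: 29.82
tcp_pos: [600.1, -79.5, 71.9]
tcp_rot: [3.139, -0.104, 0.019]
wrist_force: [0.4, 0.3, 1.0]
grip_width: 0.652
```

Run:
```python
from h import *
togo((595,-79,-2),-0.067);s=st()
m=camera_model('wrist');im=read_camera('wrist');cv2.imwrite('pics/w29.png',im[:,:,::-1]);print(proj(m,(595,-79,50)))
```

```text
off [-0.0061 -0.0002  0.0738] rot [ 0.05 -0.69  0.05]
t 29.82 tcp [600.1 -79.5  71.9] z [[0.998, -0.066, 0.012], [-0.066, -0.998, -0.002], [0.012, 0.001, -1.0]] F [0.4 0.3 1. ] g 0.652 j7 [-0.35  0.59  0.58  1.82 -0.42  0.85  0.36]
[313.29372572 265.72625816]
```

View pics/w29.png

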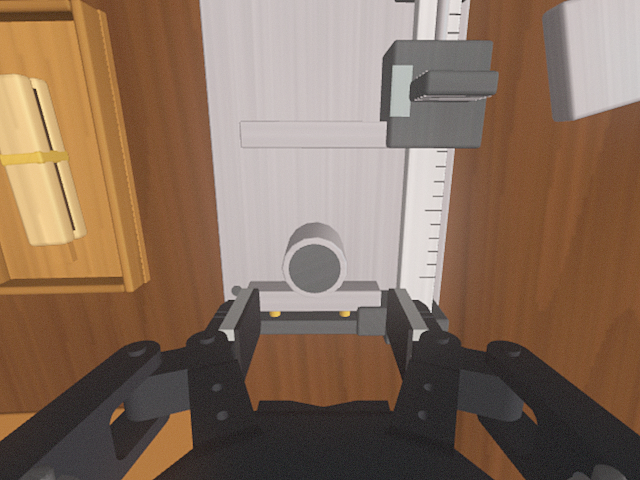

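Call:
apply_moves(offset=[[-0.006,0,0],[0,0,0.02],[0,0,0.02],[0,0,0.015],[0,0,0],[0,0,0]], rotation=[[0,-0.7,0],[0,0,0],[0,0,0],[0,0,0],[0,0,0],[0,0,0]], grip=[0.65,0.65,0.65,0.65,0.65,0.65])

```text
time_s: 30.37
tcp_pos: [600.6, -77.9, 26.0]
tcp_rot: [-3.14, 0.098, -0.017]
wrist_force: [0.9, -0.5, 1.0]
grip_width: 0.649
```

Run:
```python
from h import *
togo((595.3,-79,-2),-0.067);s=st()
m=camera_model('wrist');im=read_camera('wrist');cv2.imwrite('pics/w30.png',im[:,:,::-1]);print(proj(m,(595,-79,50)))
```

```text
off [-0.0056  0.0014  0.0279] rot [-0.04 -0.63  0.25]
t 30.37 tcp [600.6 -77.9  26. ] z [[0.998, -0.063, 0.011], [-0.063, -0.998, -0.0], [0.011, -0.001, -1.0]] F [ 0.9 -0.5  1. ] g 0.649 j7 [-0.32  0.65  0.53  1.85 -0.46  0.76  0.4 ]
[310.89568454 303.88591722]
```

View pics/w30.png

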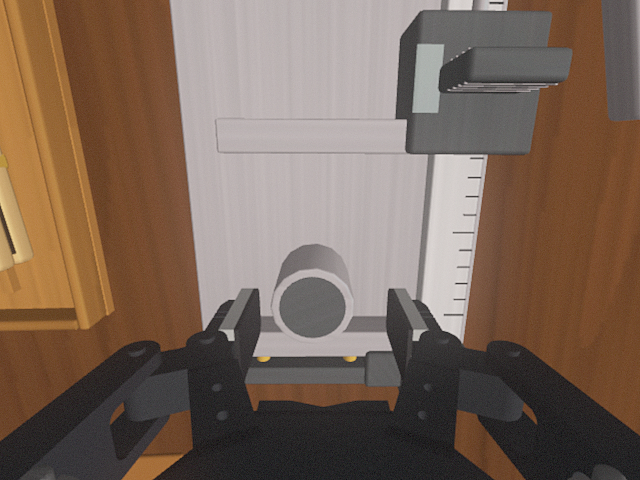

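Call:
apply_moves(offset=[[-0.005,0.001,0],[0,0,0.012],[0,0,0.012],[0,0,0],[0,0,0]], rotation=[[0,-0.6,0],[0,0,0],[0,0,0],[0,0,0],[0,0,0]], grip=[0.65,0.65,0.65,0.65,0.65])

```text
time_s: 30.83
tcp_pos: [598.0, -78.7, 4.8]
tcp_rot: [-3.139, 0.097, -0.01]
wrist_force: [1.1, 0.3, 0.0]
grip_width: 0.649
```

Run:
```python
from h import *
togo((595.3,-79,-2),-0.067);s=st()
```

```text
off [-0.0028  0.0005  0.0068] rot [-0.08 -0.34  0.29]
t 30.83 tcp [598.  -78.7   4.8] z [[0.998, -0.062, 0.006], [-0.062, -0.998, 0.001], [0.006, -0.001, -1.0]] F [1.1 0.3 0. ] g 0.649 j7 [-0.3   0.68  0.51  1.86 -0.48  0.73  0.42]
```

Call:
apply_moves(offset=[[-0.003,0,0.006],[0,0,0],[0,0,0],[0,0,0],[0,0,0],[0,0,0],[0,0,0],[0,0,0]], rotation=[[0,0,0],[0,0,0],[0,0,0],[0,0,0],[0,0,0],[0,0,0],[0,0,0],[0,0,0]], grip=[0.65,0.65,0.3,0.3,0.3,0.3,0.3,0.3], squeeze=60)

```text
time_s: 31.5
tcp_pos: [595.1, -77.9, -1.7]
tcp_rot: [-3.138, 0.097, -0.01]
wrist_force: [-0.0, 0.7, -1.0]
grip_width: 0.43
```

Call:
apply_moves(offset=[[0,0,-0.02],[0,0,-0.03],[0,0,-0.03],[0,0,-0.03],[0,0,0]], rotation=[[0,0,0],[0,0,0],[0,0,0],[0,0,0],[0,0,0]], grip=[0.3,0.3,0.3,0.3,0.3])

```text
time_s: 31.92
tcp_pos: [590.0, -78.4, 108.4]
tcp_rot: [-3.139, 0.099, 0.008]
wrist_force: [1.5, -0.2, -3.9]
grip_width: 0.426
```

Run:
```python
from h import *
s=st()
im=read_camera('wrist');cv2.imwrite('pics/w31.png',im[:,:,::-1])
im=read_camera('side');cv2.imwrite('pics/s31.png',im[:,:,::-1])
im=read_camera('top');crop(im,140,260,260,400,5,'pics/t31.png')
```

```text
t 31.92 tcp [590.  -78.4 108.4] z [[0.998, -0.063, -0.005], [-0.063, -0.998, 0.001], [-0.005, -0.0, -1.0]] F [ 1.5 -0.2 -3.9] g 0.426 j7 [-0.37  0.54  0.61  1.8  -0.38  0.93  0.34]
```

View pics/s31.png

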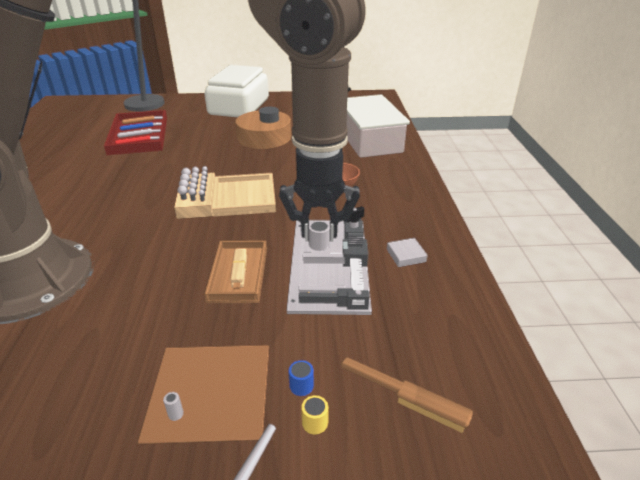

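View pics/t31.png

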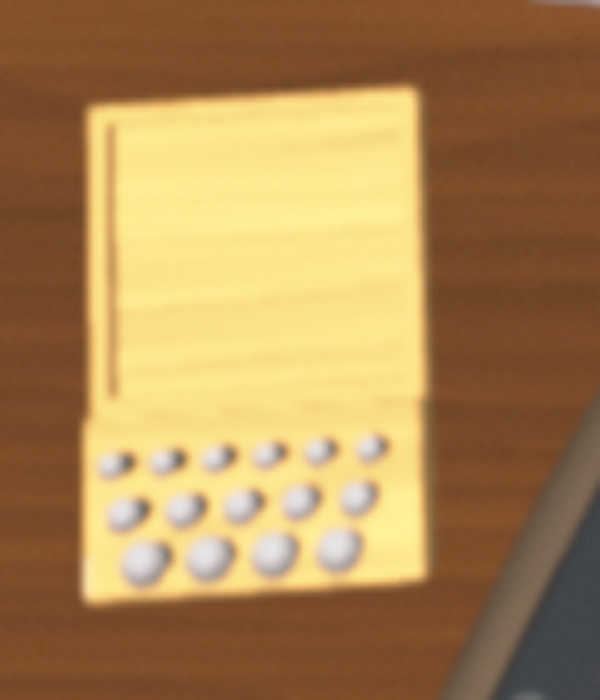

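Call:
apply_moves(offset=[[-0.014,-0.03,0],[-0.016,-0.033,0],[-0.016,-0.033,0],[-0.016,-0.033,0],[-0.016,-0.033,0],[-0.016,-0.033,0],[-0.016,-0.033,0],[-0.016,-0.033,0]], rotation=[[0,0,0],[0,0,0],[0,0,0],[0,0,0],[0,0,0],[0,0,0],[0,0,0],[0,0,0]], grip=[0.3,0.3,0.3,0.3,0.3,0.3,0.3,0.3])

```text
time_s: 32.73
tcp_pos: [467.4, 188.6, 90.1]
tcp_rot: [3.125, -0.125, -0.045]
wrist_force: [0.8, 0.7, -5.0]
grip_width: 0.425
```

Call:
apply_moves(offset=[[-0.016,-0.033,0],[-0.016,-0.033,0],[-0.016,-0.033,0],[0,0,0],[0,0,0]], rotation=[[0,0,0],[0,0,0],[0,0,0],[0,0,0],[0,0,0]], grip=[0.3,0.3,0.3,0.3,0.3])

```text
time_s: 33.15
tcp_pos: [413.5, 302.4, 80.8]
tcp_rot: [3.117, -0.104, -0.065]
wrist_force: [-0.5, -1.2, -4.5]
grip_width: 0.426
```

Run:
```python
from h import *
togo((421.5,324.7,30),0.068);s=st()
im=read_camera('wrist');cv2.imwrite('pics/w32.png',im[:,:,::-1])
```

```text
off [ 0.0085 -0.024   0.0499] rot [ 1.17  2.44 -7.7 ]
t 33.15 tcp [413.5 302.4  80.8] z [[0.997, -0.066, -0.042], [-0.067, -0.998, -0.021], [-0.041, 0.023, -0.999]] F [-0.5 -1.2 -4.5] g 0.426 j7 [-1.16  0.48  0.6   1.99 -0.37  0.83 -0.42]
```

View pics/w32.png

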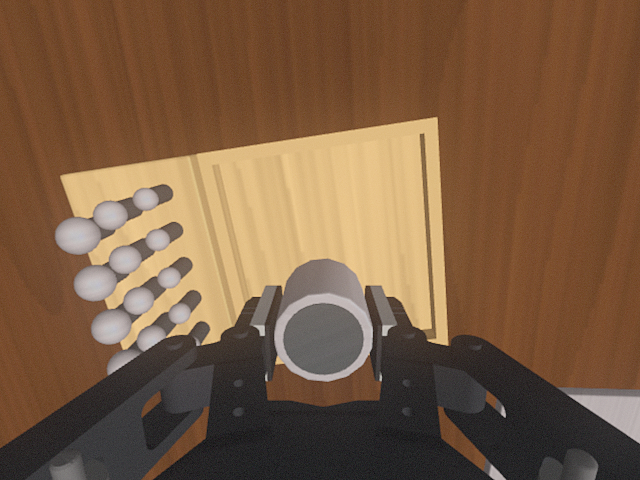

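Run:
```python
from h import *
m=camera_model('wrist')
a=onz(m,(438,119),22);b=onz(m,(203,155),22);c=onz(m,(447,345),22);print(a,b,c)
x=(a-b)[:2];print(np.linalg.norm(x),np.arctan2(x[1],x[0])); y=(a-c)[:2];print(np.linalg.norm(y),np.arctan2(y[1],y[0])-np.pi/2)
u=x/np.linalg.norm(x); v=np.array([-u[1],u[0]]); print('centre',a[:2]-75*u-80*v)
```

```text
[484.76570392 379.1814586   22.        ] [338.23618248 367.48710852  22.        ] [496.06484838 221.97486834  22.        ]
146.9954369309504 0.07964003138851855
157.61212735291303 0.07175111175261595
centre [416.367893   293.46833556]
```

Call:
apply_moves(offset=[[0.008,-0.012,-0.005],[0,-0.012,0],[0,0,0],[0,0,0]], rotation=[[1.2,2.4,-4],[0,0,-4],[0,0,0],[0,0,0]], grip=[0.3,0.3,0.3,0.3])

```text
time_s: 33.53
tcp_pos: [421.3, 321.6, 81.0]
tcp_rot: [3.133, 0.115, -0.007]
wrist_force: [0.2, -0.0, -3.9]
grip_width: 0.428
```

Run:
```python
from h import *
togo((421.5,324.7,0),0.068);s=st()
```

```text
off [ 0.0008 -0.0036  0.081 ] rot [0.35 0.27 0.31]
t 33.53 tcp [421.3 321.6  81. ] z [[0.997, 0.073, -0.004], [0.073, -0.997, -0.007], [-0.005, 0.006, -1.0]] F [ 0.2 -0.  -3.9] g 0.428 j7 [-1.16  0.47  0.56  1.98 -0.34  0.79 -0.33]
```

Call:
apply_moves(offset=[[0,-0.003,0.02],[0,0,0.02],[0,0,0.02],[0,0,0],[0,0,0]], rotation=[[0,0,0],[0,0,0],[0,0,0],[0,0,0],[0,0,0]], grip=[0.3,0.3,0.3,0.3,0.3])

```text
time_s: 33.95
tcp_pos: [423.3, 316.7, 18.4]
tcp_rot: [3.131, 0.086, -0.008]
wrist_force: [0.6, 0.2, -2.9]
grip_width: 0.431
```

Run:
```python
from h import *
togo((421.5,324.7,-2.5),0.068);s=st()
```

```text
off [-0.0012 -0.0083  0.0208] rot [ 0.56  0.33 -0.74]
t 33.95 tcp [423.3 316.7  18.4] z [[0.998, 0.055, -0.005], [0.055, -0.998, -0.01], [-0.006, 0.01, -1.0]] F [ 0.6  0.2 -2.9] g 0.431 j7 [-1.1   0.57  0.5   2.02 -0.42  0.66 -0.27]
```

Call:
apply_moves(offset=[[-0.001,-0.006,0.005],[0,0,0.006],[0,0,0.006],[0,0,0],[0,0,0]], rotation=[[0.5,0.3,0],[0,0,0],[0,0,0],[0,0,0],[0,0,0]], grip=[0.3,0.3,0.3,0.3,0.3])

```text
time_s: 34.37
tcp_pos: [423.7, 322.2, 2.4]
tcp_rot: [-3.139, -0.079, -0.004]
wrist_force: [-0.2, -1.0, -3.3]
grip_width: 0.427
```

Run:
```python
from h import *
togo((421.5,324.7,-2.5),0.068);s=st()
```

```text
off [-0.0021 -0.0026  0.0049] rot [-0.08 -0.14 -1.02]
t 34.37 tcp [423.7 322.2   2.4] z [[0.999, 0.05, 0.002], [0.05, -0.999, 0.001], [0.002, -0.001, -1.0]] F [-0.2 -1.  -3.3] g 0.427 j7 [-1.09  0.59  0.47  2.03 -0.45  0.62 -0.26]
```

Call:
apply_moves(offset=[[0,0,0.003],[0,0,0.002],[0,0,0],[0,0,0],[0,0,0],[0,0,0],[0,0,-0.02],[0,0,-0.03]], rotation=[[0,0,0],[0,0,0],[0,0,0],[0,0,0],[0,0,0],[0,0,0],[0,0,0],[0,0,0]], grip=[0.3,0.3,0.3,0.5,0.6,0.6,0.6,0.6])

```text
time_s: 35.03
tcp_pos: [422.8, 321.5, 46.0]
tcp_rot: [3.139, 0.079, 0.0]
wrist_force: [0.7, 0.8, 1.0]
grip_width: 0.6
```

Call:
apply_moves(offset=[[0,0,-0.035],[0,0,-0.035],[0,0,-0.03],[0,0,0]], rotation=[[0,0,0],[0,0,0],[0,0,0],[0,0,0]], grip=[0.6,0.6,0.6,0.6])

```text
time_s: 35.37
tcp_pos: [425.0, 321.7, 155.1]
tcp_rot: [-3.139, -0.076, -0.007]
wrist_force: [1.7, 0.3, -0.2]
grip_width: 0.6
```

Run:
```python
from h import *
togo((365,-336,140),-0.067);s=st()
im=read_camera('wrist');cv2.imwrite('pics/w33.png',im[:,:,::-1])
im=read_camera('side');crop(im,130,130,330,280,4,'pics/s33.png'); crop(im,130,330,290,450,4,'pics/s33p.png')
```

```text
off [-0.0918  0.654   0.0136] rot [-0.11 -0.24  6.61]
t 35.37 tcp [425.  321.7 155.1] z [[0.999, 0.048, 0.004], [0.048, -0.999, 0.002], [0.004, -0.002, -1.0]] F [ 1.7  0.3 -0.2] g 0.6 j7 [-1.23  0.37  0.64  1.91 -0.27  0.94 -0.41]
```

View pics/w33.png

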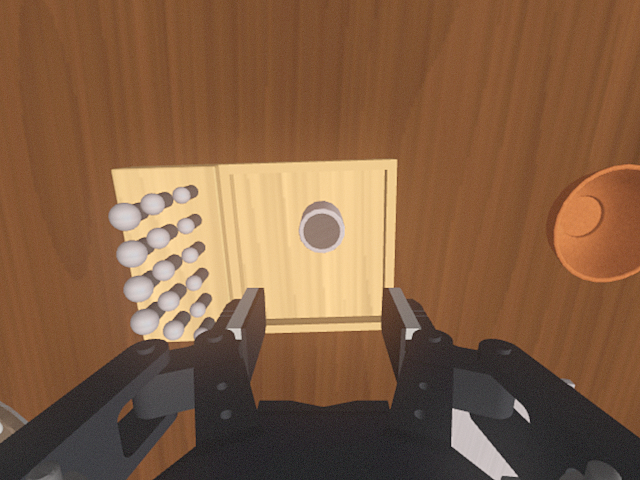

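View pics/s33p.png

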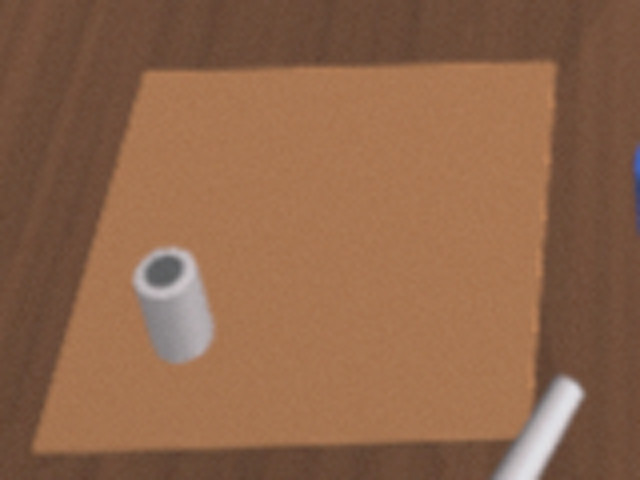

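Call:
apply_moves(offset=[[0,0.01,0],[0,0.03,0],[0.002,0.036,0],[0.002,0.036,0],[0.002,0.036,0],[0.002,0.036,0],[0.002,0.036,0],[0.002,0.036,0]], rotation=[[0,0,6.6],[0,0,0],[0,0,0],[0,0,0],[0,0,0],[0,0,0],[0,0,0],[0,0,0]], grip=[0.6,0.6,0.6,0.6,0.6,0.6,0.6,0.6])

```text
time_s: 36.13
tcp_pos: [412.6, 62.8, 143.2]
tcp_rot: [3.134, -0.086, -0.012]
wrist_force: [0.9, 0.1, 0.0]
grip_width: 0.604
```

Call:
apply_moves(offset=[[0.002,0.036,0],[0.002,0.036,0],[0.002,0.036,0],[0.002,0.036,0],[0.002,0.036,0],[0.002,0.036,0],[0.002,0.036,0],[0,0,0]], rotation=[[0,0,0],[0,0,0],[0,0,0],[0,0,0],[0,0,0],[0,0,0],[0,0,0],[0,0,0]], grip=[0.6,0.6,0.6,0.6,0.6,0.6,0.6,0.6])

```text
time_s: 36.8
tcp_pos: [402.7, -207.4, 138.1]
tcp_rot: [3.13, -0.095, -0.029]
wrist_force: [-1.6, 0.2, 1.0]
grip_width: 0.605
```

Run:
```python
from h import *
togo((365,-336,140),-0.067);s=st()
```

```text
off [-2.990e-02  1.307e-01  1.000e-04] rot [0.62 1.03 0.38]
t 36.80 tcp [ 402.7 -207.4  138.1] z [[0.998, -0.06, -0.019], [-0.06, -0.998, -0.01], [-0.018, 0.011, -1.0]] F [-1.6  0.2  1. ] g 0.605 j7 [-0.32  0.31  0.84  2.1  -0.28  0.86  0.62]
```

Call:
apply_moves(offset=[[-0.006,0.03,0],[-0.006,0.03,0],[-0.006,0.03,0],[-0.006,0.03,0],[-0.004,0.01,0],[0,0,0]], rotation=[[0.6,1,0],[0,0,0],[0,0,0],[0,0,0],[0,0,0],[0,0,0]], grip=[0.6,0.6,0.6,0.6,0.6,0.6])

```text
time_s: 37.3
tcp_pos: [361.5, -339.1, 131.5]
tcp_rot: [-3.138, 0.096, 0.018]
wrist_force: [-0.4, -0.4, -0.3]
grip_width: 0.601
```

Run:
```python
from h import *
togo((365,-336,60),-0.067);s=st()
m=camera_model('wrist');im=read_camera('wrist');cv2.imwrite('pics/w34.png',im[:,:,::-1]);print(proj(m,(365,-336,44)))
```

```text
off [ 0.0042 -0.0032  0.0714] rot [-0.08  0.66  0.33]
t 37.30 tcp [ 361.5 -339.1  131.5] z [[0.998, -0.061, -0.011], [-0.061, -0.998, 0.002], [-0.012, -0.001, -1.0]] F [-0.4 -0.4 -0.3] g 0.601 j7 [ 0.03  0.39  0.81  2.02 -0.36  0.89  0.98]
[328.60997806 232.06354661]
```

View pics/w34.png

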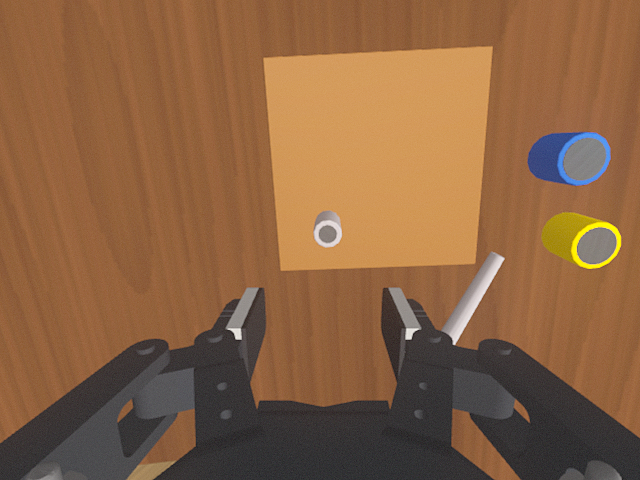

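Call:
apply_moves(offset=[[0.004,-0.003,0.02],[0,0,0.025],[0,0,0.025],[0,0,0.015],[0,0,0],[0,0,0]], rotation=[[0,0.6,0.3],[0,0,0],[0,0,0],[0,0,0],[0,0,0],[0,0,0]], grip=[0.5,0.5,0.5,0.5,0.5,0.5])

```text
time_s: 37.85
tcp_pos: [368.1, -325.6, 40.2]
tcp_rot: [-3.133, 0.094, 0.007]
wrist_force: [-0.3, -0.6, 0.3]
grip_width: 0.496
```

Run:
```python
from h import *
togo((365,-336,-8),-0.067);s=st()
m=camera_model('wrist');im=read_camera('wrist');cv2.imwrite('pics/w35.png',im[:,:,::-1]);print(proj(m,(365,-336,44)))
```

```text
off [-0.0023  0.0109  0.0482] rot [-0.43  0.26  0.4 ]
t 37.85 tcp [ 368.1 -325.6   40.2] z [[0.998, -0.06, -0.004], [-0.06, -0.998, 0.008], [-0.004, -0.007, -1.0]] F [-0.3 -0.6  0.3] g 0.496 j7 [ 0.12  0.52  0.68  2.11 -0.52  0.69  1.09]
[317.86023073 302.39205643]
```

View pics/w35.png

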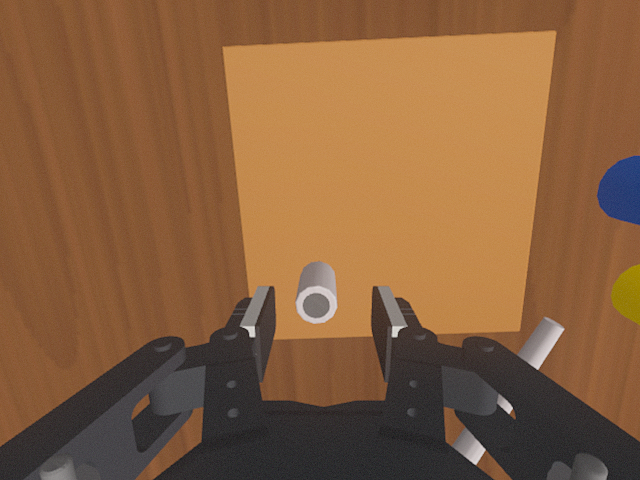

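Call:
apply_moves(offset=[[-0.003,0.012,0],[0,0,0],[0,0,0.015],[0,0,0.015],[0,0,0],[0,0,0]], rotation=[[-0.4,0,0],[0,0,0],[0,0,0],[0,0,0],[0,0,0],[0,0,0]], grip=[0.5,0.5,0.5,0.5,0.5,0.5])

```text
time_s: 38.4
tcp_pos: [368.2, -340.9, 15.1]
tcp_rot: [3.135, -0.091, 0.006]
wrist_force: [-1.2, -0.4, 0.1]
grip_width: 0.501
```

Run:
```python
from h import *
togo((364.5,-337,-8),-0.067);s=st()
m=camera_model('wrist');im=read_camera('wrist');cv2.imwrite('pics/w36.png',im[:,:,::-1]);print(proj(m,(365,-336,44)))
```

```text
off [-0.004  -0.0038  0.023 ] rot [ 0.29 -0.24  0.52]
t 38.40 tcp [ 368.2 -340.9   15.1] z [[0.998, -0.058, 0.004], [-0.058, -0.998, -0.005], [0.004, 0.005, -1.0]] F [-1.2 -0.4  0.1] g 0.501 j7 [ 0.18  0.57  0.64  2.11 -0.57  0.63  1.15]
[314.99745388 296.56004653]
```

View pics/w36.png

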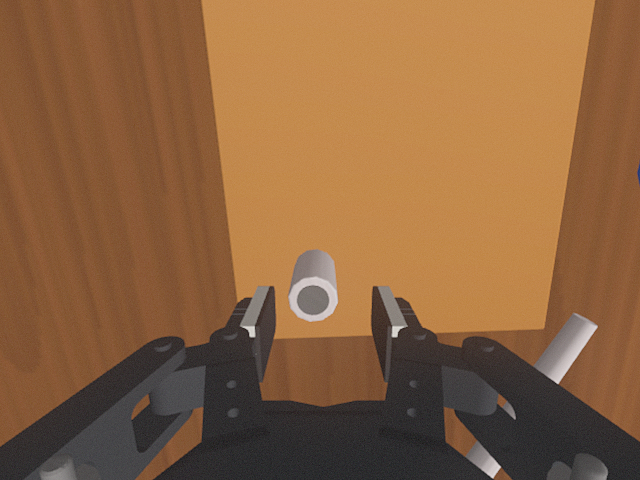

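Call:
apply_moves(offset=[[-0.004,-0.004,0.006],[0,0,0.008],[0,0,0.006],[0,0,0],[0,0,0]], rotation=[[0,0,0],[0,0,0],[0,0,0],[0,0,0],[0,0,0]], grip=[0.5,0.5,0.5,0.5,0.5])

```text
time_s: 38.87
tcp_pos: [365.4, -337.1, -4.4]
tcp_rot: [3.133, -0.09, 0.012]
wrist_force: [0.3, -0.0, -0.1]
grip_width: 0.498
```

Run:
```python
from h import *
togo((364.5,-337,-8),-0.067);s=st()
```

```text
off [-0.0009 -0.      0.0036] rot [ 0.38 -0.44  0.54]
t 38.87 tcp [ 365.4 -337.1   -4.4] z [[0.998, -0.058, 0.007], [-0.058, -0.998, -0.007], [0.008, 0.007, -1.0]] F [ 0.3 -0.  -0.1] g 0.498 j7 [ 0.21  0.59  0.6   2.14 -0.61  0.58  1.19]
```

Call:
apply_moves(offset=[[-0.001,0,0.003],[0,0,0],[0,0,0],[0,0,0],[0,0,0],[0,0,0],[0,0,0],[0,0,0]], rotation=[[0.4,-0.4,0],[0,0,0],[0,0,0],[0,0,0],[0,0,0],[0,0,0],[0,0,0],[0,0,0]], grip=[0.5,0.1,0.1,0.1,0.1,0.1,0.1,0.1], squeeze=50)

```text
time_s: 39.53
tcp_pos: [364.4, -337.2, -7.4]
tcp_rot: [-3.139, 0.09, 0.0]
wrist_force: [0.4, -0.8, -1.0]
grip_width: 0.242
```

Call:
apply_moves(offset=[[0,0,-0.02],[0,0,-0.03],[0,0,-0.03],[0,0,-0.03],[0,0,0]], rotation=[[0,0,0],[0,0,0],[0,0,0],[0,0,0],[0,0,0]], grip=[0.1,0.1,0.1,0.1,0.1])

```text
time_s: 39.95
tcp_pos: [362.2, -336.8, 104.9]
tcp_rot: [-3.137, 0.093, 0.01]
wrist_force: [-0.0, -1.1, -0.4]
grip_width: 0.239
```

Run:
```python
from h import *
togo((597,-50,100),-0.067);s=st()
m=camera_model('wrist');im=read_camera('wrist');cv2.imwrite('pics/w37.png',im[:,:,::-1])
```

```text
off [ 0.2174 -0.3002  0.0044] rot [-0.19  0.38  0.43]
t 39.95 tcp [ 362.2 -336.8  104.9] z [[0.998, -0.059, -0.006], [-0.059, -0.998, 0.004], [-0.007, -0.003, -1.0]] F [-0.  -1.1 -0.4] g 0.239 j7 [ 0.06  0.43  0.79  2.05 -0.41  0.83  1.02]
```

View pics/w37.png

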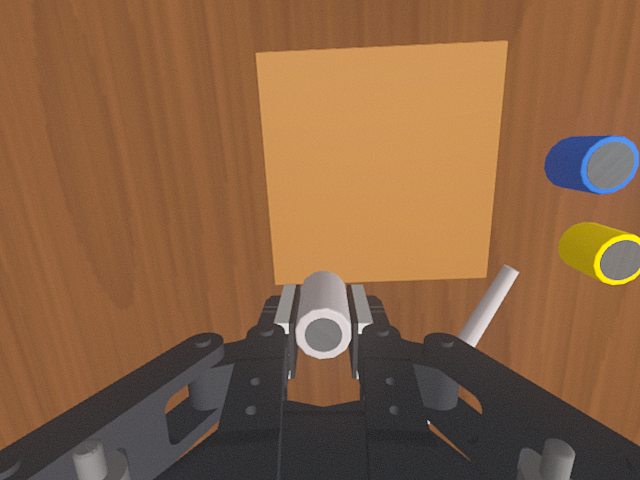

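Call:
apply_moves(offset=[[0.02,-0.025,0],[0.022,-0.028,-0.002],[0.022,-0.028,-0.002],[0.022,-0.028,-0.002],[0.022,-0.028,-0.002],[0.022,-0.028,-0.002],[0.022,-0.028,-0.002],[0.022,-0.028,-0.002]], rotation=[[0,0,0],[0,0,0],[0,0,0],[0,0,0],[0,0,0],[0,0,0],[0,0,0],[0,0,0]], grip=[0.1,0.1,0.1,0.1,0.1,0.1,0.1,0.1])

```text
time_s: 40.67
tcp_pos: [548.2, -123.2, 110.0]
tcp_rot: [-3.135, 0.119, 0.021]
wrist_force: [0.3, 0.2, -1.7]
grip_width: 0.236
```

Call:
apply_moves(offset=[[0.02,-0.025,0],[0.02,-0.025,0],[0,0,0],[0,0,0]], rotation=[[0,0,0],[0,0,0],[0,0,0],[0,0,0]], grip=[0.1,0.1,0.1,0.1])

```text
time_s: 41.0
tcp_pos: [596.8, -62.4, 102.8]
tcp_rot: [-3.132, 0.097, 0.029]
wrist_force: [-0.9, -2.0, -1.3]
grip_width: 0.236
```

Run:
```python
from h import *
togo((594.9,-73.6,65),-0.067);s=st()
m=camera_model('wrist');im=read_camera('wrist');cv2.imwrite('pics/w38.png',im[:,:,::-1])
```

```text
off [-0.0005  0.0116  0.0377] rot [-0.4   1.07  0.3 ]
t 41.00 tcp [596.8 -62.4 102.8] z [[0.998, -0.062, -0.018], [-0.062, -0.998, 0.008], [-0.019, -0.007, -1.0]] F [-0.9 -2.  -1.3] g 0.236 j7 [-0.47  0.6   0.75  1.78 -0.49  0.98  0.42]
```

View pics/w38.png

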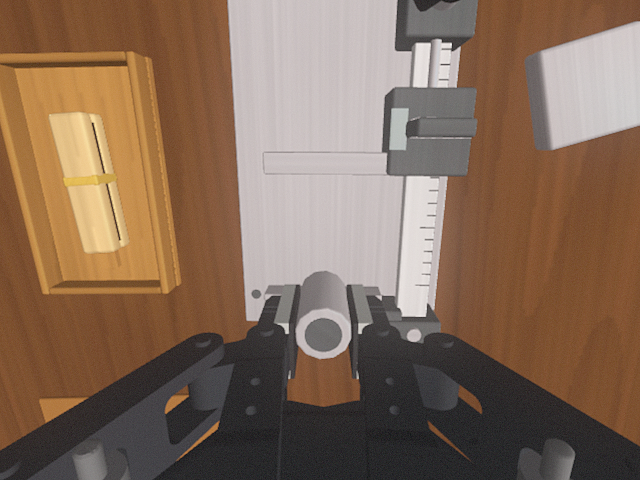

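Call:
apply_moves(offset=[[0,0.008,0],[0,0,0.025],[0,0,0.025],[0,0,0.02],[0,0,0],[0,0,0]], rotation=[[-0.4,1,0.3],[0,0,0],[0,0,0],[0,0,0],[0,0,0],[0,0,0]], grip=[0.1,0.1,0.1,0.1,0.1,0.1])

```text
time_s: 41.55
tcp_pos: [591.5, -74.9, 27.7]
tcp_rot: [-3.139, 0.115, 0.006]
wrist_force: [0.8, -0.5, -1.0]
grip_width: 0.242
```

Run:
```python
from h import *
togo((594.9,-73.6,0),-0.067);s=st()
```

```text
off [ 0.0034 -0.0015  0.0276] rot [ 0.01  0.23 -0.37]
t 41.55 tcp [591.5 -74.9  27.7] z [[0.997, -0.073, -0.004], [-0.073, -0.997, 0.0], [-0.004, 0.0, -1.0]] F [ 0.8 -0.5 -1. ] g 0.242 j7 [-0.41  0.68  0.68  1.86 -0.57  0.81  0.49]
```

Call:
apply_moves(offset=[[0.002,-0.001,0.008],[0,0,0.008],[0,0,0.006],[0,0,0],[0,0,0]], rotation=[[0,0.2,0],[0,0,0],[0,0,0],[0,0,0],[0,0,0]], grip=[0.1,0.1,0.1,0.1,0.1])

```text
time_s: 41.97
tcp_pos: [594.6, -76.0, 6.5]
tcp_rot: [3.139, -0.119, 0.005]
wrist_force: [0.2, -0.1, -0.8]
grip_width: 0.24
```

Run:
```python
from h import *
togo((594.9,-73.6,-1),-0.067);s=st()
```

```text
off [ 0.0001 -0.0024  0.0075] rot [ 0.01 -0.18 -0.52]
t 41.97 tcp [594.6 -76.    6.5] z [[0.997, -0.076, 0.003], [-0.076, -0.997, -0.0], [0.003, 0.0, -1.0]] F [ 0.2 -0.1 -0.8] g 0.24 j7 [-0.39  0.71  0.65  1.87 -0.6   0.77  0.51]
```

Call:
apply_moves(offset=[[0,-0.002,0.004],[0,0,0.003],[0,0,0]], rotation=[[0,0,0],[0,0,0],[0,0,0]], grip=[0.1,0.1,0.1])

```text
time_s: 42.22
tcp_pos: [595.7, -73.7, -0.1]
tcp_rot: [3.139, -0.119, 0.008]
wrist_force: [0.1, -0.6, -1.6]
grip_width: 0.237
```

Run:
```python
from h import *
togo((594.9,-73.6,-1),-0.067);s=st()
```

```text
off [-0.0008 -0.0001  0.0009] rot [-0.   -0.29 -0.49]
t 42.22 tcp [ 5.957e+02 -7.370e+01 -1.000e-01] z [[0.997, -0.076, 0.005], [-0.076, -0.997, -0.0], [0.005, -0.0, -1.0]] F [ 0.1 -0.6 -1.6] g 0.237 j7 [-0.39  0.72  0.64  1.87 -0.61  0.75  0.52]
```

Call:
apply_moves(offset=[[0,0,0.001],[0,0,0],[0,0,0],[0,0,0],[0,0,0],[0,0,-0.02],[0,0,-0.03],[0,0,-0.03]], rotation=[[0,0,0],[0,0,0],[0,0,0],[0,0,0],[0,0,0],[0,0,0],[0,0,0],[0,0,0]], grip=[0.1,0.35,0.45,0.45,0.45,0.45,0.45,0.45])

```text
time_s: 42.88
tcp_pos: [591.8, -72.9, 76.1]
tcp_rot: [3.139, -0.118, -0.007]
wrist_force: [-0.2, -0.4, 0.0]
grip_width: 0.453
```

Call:
apply_moves(offset=[[0,0,-0.03],[0,0,-0.03],[0,0,-0.02],[0,0,0],[0,0,0],[0,0,0],[0,0,0],[0,0,0]], rotation=[[0,0,0],[0,0,-7],[0,0,-7],[0,0,-7],[0,0,-7],[0,0,-7],[0,0,-7],[0,0,-7]], grip=[0.45,0.45,0.45,0.45,0.45,0.45,0.45,0.45])

```text
time_s: 43.55
tcp_pos: [595.5, -74.9, 169.5]
tcp_rot: [2.89, 1.217, 0.01]
wrist_force: [-0.3, 0.2, -0.5]
grip_width: 0.451
```

Call:
apply_moves(offset=[[0,0,0],[0,0,0],[0,0,0],[0,0,0],[0,0,0],[0,0,0],[0,0,0]], rotation=[[0,0,-7],[0,0,-7],[0,0,-7],[0,0,-7],[0,0,-7],[0,0,-6],[0,0,0]], grip=[0.45,0.45,0.45,0.45,0.45,0.45,0.45])

```text
time_s: 44.13
tcp_pos: [595.1, -76.3, 171.1]
tcp_rot: [2.251, 2.178, 0.009]
wrist_force: [0.1, 0.2, -0.7]
grip_width: 0.453
```

Run:
```python
from h import *
togo((668.8,11,100),1.504);s=st()
m=camera_model('wrist');im=read_camera('wrist');cv2.imwrite('pics/w39.png',im[:,:,::-1]);print(proj(m,(668.8,11,76)))
```

```text
off [0.0899 0.07   0.0717] rot [0.61 0.12 1.93]
t 44.13 tcp [595.1 -76.3 171.1] z [[0.033, 0.999, 0.011], [0.999, -0.033, -0.003], [-0.002, 0.011, -1.0]] F [ 0.1  0.2 -0.7] g 0.453 j7 [-0.23  0.43  0.38  1.72 -0.18  1.02  1.75]
[431.72815887 314.91061771]
```

View pics/w39.png

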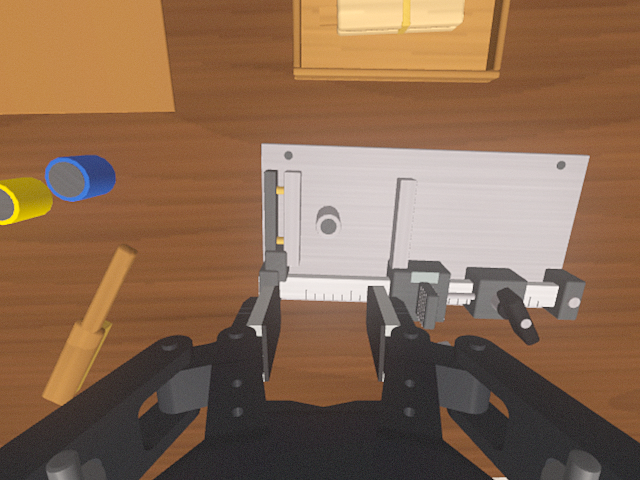

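Call:
apply_moves(offset=[[0.03,0.024,0],[0.03,0.024,0],[0.028,0.02,0],[0,0,0.02],[0,0,0.02],[0,0,0],[0,0,0]], rotation=[[0.6,0,2],[0,0,0],[0,0,0],[0,0,0],[0,0,0],[0,0,0],[0,0,0]], grip=[0.45,0.45,0.45,0.45,0.45,0.45,0.45])

```text
time_s: 44.77
tcp_pos: [672.1, 8.8, 131.1]
tcp_rot: [2.338, 2.094, -0.001]
wrist_force: [0.3, -0.4, 0.1]
grip_width: 0.446
```

Run:
```python
from h import *
togo((668.8,11,29),1.504);s=st()
```

```text
off [ 0.0021 -0.0038  0.102 ] rot [ 0.11  0.13 -2.46]
t 44.77 tcp [672.1   8.8 131.1] z [[0.11, 0.994, 0.002], [0.994, -0.11, -0.002], [-0.002, 0.002, -1.0]] F [ 0.3 -0.4  0.1] g 0.446 j7 [-0.33  0.59  0.38  1.56 -0.24  1.03  1.57]
```

Call:
apply_moves(offset=[[0.002,-0.004,0.02],[0,0,0.02],[0,0,0.02],[0,0,0.015],[0,0,0],[0,0,0]], rotation=[[0,0,-2.4],[0,0,0],[0,0,0],[0,0,0],[0,0,0],[0,0,0]], grip=[0.45,0.45,0.45,0.45,0.45,0.45])

```text
time_s: 45.27
tcp_pos: [670.9, 7.4, 61.4]
tcp_rot: [2.304, 2.123, 0.006]
wrist_force: [1.1, -1.0, 0.1]
grip_width: 0.45
```

Run:
```python
from h import *
togo((668.8,11,29),1.504);s=st()
m=camera_model('wrist');im=read_camera('wrist');cv2.imwrite('pics/w40.png',im[:,:,::-1])
```

```text
off [ 0.0035 -0.0027  0.0323] rot [ 0.54  0.19 -0.86]
t 45.27 tcp [670.9   7.4  61.4] z [[0.082, 0.997, 0.009], [0.997, -0.082, -0.004], [-0.003, 0.009, -1.0]] F [ 1.1 -1.   0.1] g 0.45 j7 [-0.31  0.66  0.34  1.63 -0.26  0.89  1.62]
```

View pics/w40.png

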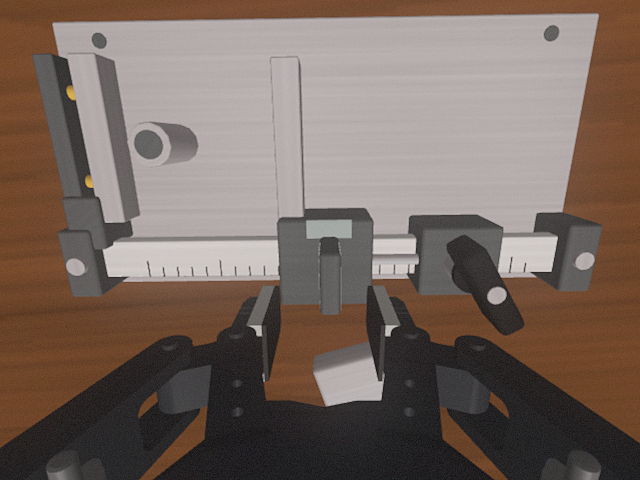

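Call:
apply_moves(offset=[[0.004,-0.003,0.01],[0,0,0.01],[0,0,0.01],[0,0,0],[0,0,0]], rotation=[[0.5,0,-0.8],[0,0,0],[0,0,0],[0,0,0],[0,0,0]], grip=[0.45,0.45,0.45,0.45,0.45])

```text
time_s: 45.73
tcp_pos: [670.8, 11.6, 33.2]
tcp_rot: [2.292, 2.14, 0.004]
wrist_force: [-0.4, -0.5, -0.2]
grip_width: 0.452
```

Run:
```python
from h import *
togo((668.8,11,29),1.504);s=st()
```

```text
off [-0.0007 -0.002   0.0042] rot [ 0.35  0.13 -0.08]
t 45.73 tcp [670.8  11.6  33.2] z [[0.068, 0.998, 0.006], [0.998, -0.068, -0.003], [-0.002, 0.006, -1.0]] F [-0.4 -0.5 -0.2] g 0.452 j7 [-0.3   0.69  0.32  1.65 -0.27  0.84  1.63]
```

Call:
apply_moves(offset=[[0,-0.002,0.004],[0,0,0],[0,0,0],[0,0,0],[0,0,0],[0,0,0],[0,0,0],[0,0,0]], rotation=[[0.3,0,0],[0,0,0],[0,0,0],[0,0,0],[0,0,0],[0,0,0],[0,0,0],[0,0,0]], grip=[0.45,0.2,0.0,0,0,0,0,0], squeeze=30)

```text
time_s: 46.4
tcp_pos: [668.5, 11.5, 28.8]
tcp_rot: [2.295, 2.143, -0.003]
wrist_force: [0.2, 0.5, -2.0]
grip_width: 0.11
```

Call:
apply_moves(offset=[[-0.005,0,0],[-0.006,0,0],[-0.006,0,0],[-0.006,0,0],[-0.006,0,0],[-0.006,0,0],[0,0,0]], rotation=[[0,0,0],[0,0,0],[0,0,0],[0,0,0],[0,0,0],[0,0,0],[0,0,0]], grip=[0,0,0,0,0,0,0])

```text
time_s: 46.98
tcp_pos: [665.9, -25.8, 28.8]
tcp_rot: [2.295, 2.144, -0.001]
wrist_force: [1.3, -0.9, -2.5]
grip_width: 0.107
```

Run:
```python
from h import *
togo((668.8,11,29),1.504);s=st()
m=camera_model('wrist');im=read_camera('wrist');cv2.imwrite('pics/w41.png',im[:,:,::-1])
```

```text
off [ 0.0369  0.0004 -0.0003] rot [ 0.    0.05 -0.08]
t 46.98 tcp [665.9 -25.8  28.8] z [[0.068, 0.998, -0.0], [0.998, -0.068, -0.001], [-0.001, 0.0, -1.0]] F [ 1.3 -0.9 -2.5] g 0.107 j7 [-0.24  0.69  0.32  1.66 -0.27  0.84  1.69]
```

View pics/w41.png

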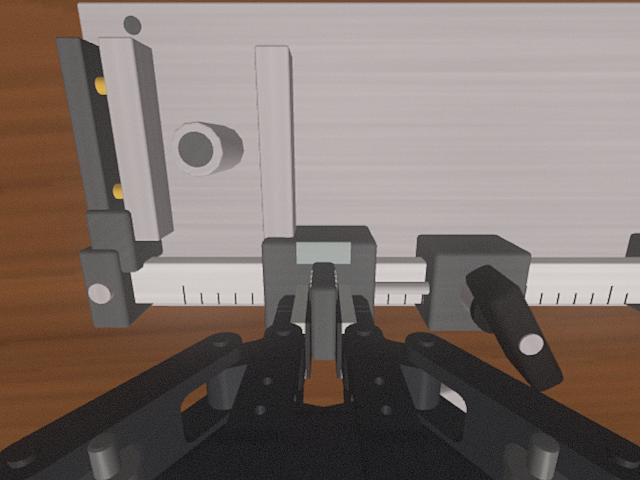

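Call:
apply_moves(offset=[[-0.004,0,0],[-0.004,0,0],[-0.004,0,0],[-0.004,0,0],[-0.003,0,0],[0,0,0]], rotation=[[0,0,0],[0,0,0],[0,0,0],[0,0,0],[0,0,0],[0,0,0]], grip=[0,0,0,0,0,0])

```text
time_s: 47.53
tcp_pos: [664.6, -44.4, 28.8]
tcp_rot: [-2.294, -2.146, -0.001]
wrist_force: [1.0, 0.4, -2.1]
grip_width: 0.111
```

Call:
apply_moves(offset=[[-0.003,0,0],[-0.002,0,0],[0,0,0]], rotation=[[0,0,0],[0,0,0],[0,0,0]], grip=[0,0,0])

```text
time_s: 47.78
tcp_pos: [664.3, -49.1, 28.8]
tcp_rot: [-2.292, -2.146, -0.002]
wrist_force: [1.2, 2.3, -1.4]
grip_width: 0.108
```

Run:
```python
from h import *
togo((668.8,11,29),1.504);s=st()
m=camera_model('wrist');im=read_camera('wrist');crop(im,70,20,320,270,3,'pics/w42.png')
```

```text
off [ 0.0603  0.0005 -0.0001] rot [-0.02 -0.1   0.05]
t 47.78 tcp [664.3 -49.1  28.8] z [[0.066, 0.998, -0.0], [0.998, -0.066, 0.002], [0.002, -0.0, -1.0]] F [ 1.2  2.3 -1.4] g 0.108 j7 [-0.21  0.69  0.32  1.66 -0.27  0.84  1.73]
```

View pics/w42.png

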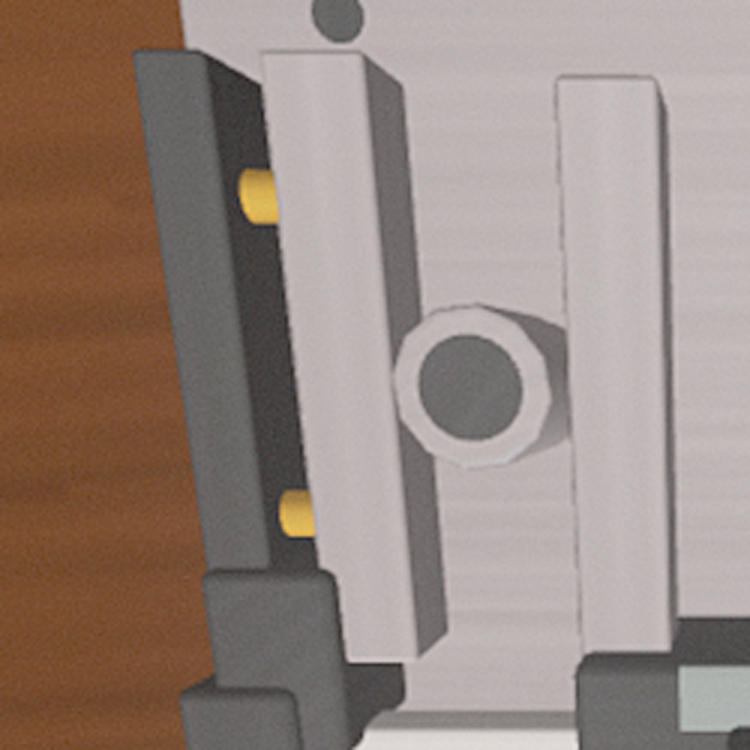

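Almost in contact and upright. Press with 2 mm steps.

Call:
apply_moves(offset=[[-0.002,0,0],[-0.002,0,0]], rotation=[[0,0,0],[0,0,0]], grip=[0,0])

```text
time_s: 48.0
tcp_pos: [664.1, -52.3, 28.8]
tcp_rot: [-2.291, -2.147, -0.002]
wrist_force: [1.1, 3.5, -1.7]
grip_width: 0.108
```

Call:
apply_moves(offset=[[-0.002,0,0],[-0.001,0,0]], rotation=[[0,0,0],[0,0,0]], grip=[0,0])

```text
time_s: 48.17
tcp_pos: [664.0, -53.6, 28.8]
tcp_rot: [-2.289, -2.147, -0.005]
wrist_force: [-0.5, 4.4, -0.7]
grip_width: 0.111
```

Call:
apply_moves(offset=[[-0.002,0,0],[-0.001,0,0],[-0.001,0,0],[-0.001,0,0],[-0.001,0,0],[-0.001,0,0]], rotation=[[0,0,0],[0,0,0],[0,0,0],[0,0,0],[0,0,0],[0,0,0]], grip=[0,0,0,0,0,0])

```text
time_s: 48.67
tcp_pos: [664.0, -53.7, 28.8]
tcp_rot: [-2.28, -2.148, -0.013]
wrist_force: [0.1, 5.4, -1.0]
grip_width: 0.106
```

Run:
```python
from h import *
s=st()
m=camera_model('wrist');im=read_camera('wrist');crop(im,70,20,320,270,3,'pics/w43.png')
```

```text
t 48.67 tcp [664.  -53.7  28.8] z [[0.059, 0.998, -0.0], [0.998, -0.059, 0.012], [0.012, -0.001, -1.0]] F [ 0.1  5.4 -1. ] g 0.106 j7 [-0.19  0.69  0.31  1.65 -0.28  0.84  1.75]
```

View pics/w43.png

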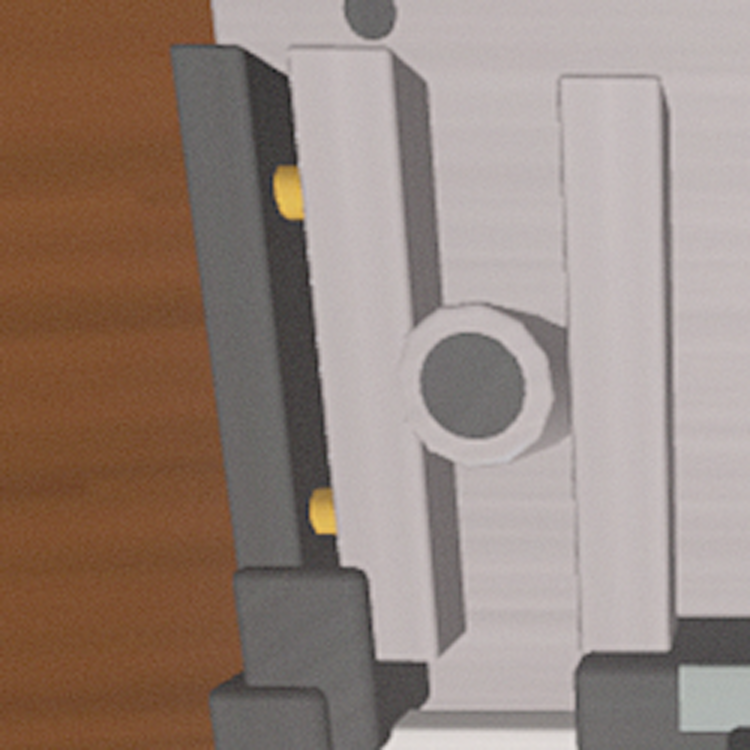

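The face has visibly yielded (pin gap ~38→30 px). I'll press slightly more to be sure, then open.

Call:
apply_moves(offset=[[-0.002,0,0],[-0.002,0,0],[-0.0015,0,0],[-0.0015,0,0],[-0.0015,0,0],[-0.0015,0,0]], rotation=[[0,0,0],[0,0,0],[0,0,0],[0,0,0],[0,0,0],[0,0,0]], grip=[0,0,0,0,0,0])

```text
time_s: 49.22
tcp_pos: [663.9, -53.7, 28.8]
tcp_rot: [-2.267, -2.15, -0.024]
wrist_force: [0.2, 7.2, -0.7]
grip_width: 0.113
```

Call:
apply_moves(offset=[[0.004,0,0],[0.008,0,0],[0.008,0,0],[0.008,0,0],[0.008,0,0],[0.008,0,0],[0.008,0,0],[0.006,0,0]], rotation=[[0,0,0],[0,0,0],[0,0,0],[0,0,0],[0,0,0],[0,0,0],[0,0,0],[0,0,0]], grip=[0,0,0,0,0,0,0,0])

```text
time_s: 49.88
tcp_pos: [667.7, 0.5, 28.8]
tcp_rot: [-2.28, -2.148, -0.015]
wrist_force: [3.2, -1.9, -5.6]
grip_width: 0.112
```

Run:
```python
from h import *
togo((668.5,12,29),1.504);s=st()
m=camera_model('wrist');im=read_camera('wrist');cv2.imwrite('pics/w44.png',im[:,:,::-1])
```

```text
off [ 0.0115  0.0001 -0.    ] rot [-0.03 -0.77  0.41]
t 49.88 tcp [6.677e+02 5.000e-01 2.880e+01] z [[0.06, 0.998, 0.0], [0.998, -0.06, 0.013], [0.013, -0.0, -1.0]] F [ 3.2 -1.9 -5.6] g 0.112 j7 [-0.27  0.69  0.31  1.65 -0.28  0.84  1.67]
```

View pics/w44.png

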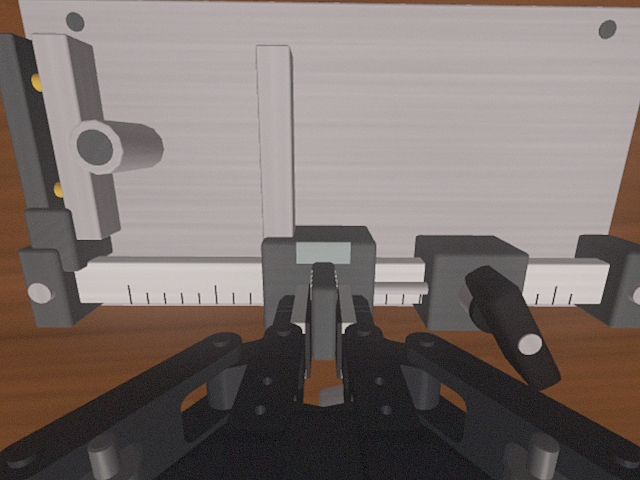

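Run:
```python
from h import *
m=camera_model('wrist')
print(onz(m,(96,147),50), 'holes',onz(m,(75,22),10),onz(m,(607,30),10))
```

```text
[594.9953712  -85.65389783  50.        ] holes [ 537.91662629 -106.49858418   10.        ] [554.78751562 144.75406372  10.        ]
```

Call:
apply_moves(offset=[[0,0,0],[0,0,0],[0,0,0],[0,0,-0.03],[0,0,-0.04],[0,0,-0.04],[0,0,-0.02],[0,0,0]], rotation=[[0,0,0],[0,0,0],[0,0,0],[0,0,0],[0,0,0],[0,0,7],[0,0,7],[0,0,7]], grip=[0.4,0.4,0.4,0.4,0.4,0.5,0.5,0.5])

```text
time_s: 50.6
tcp_pos: [665.0, 3.3, 164.6]
tcp_rot: [-2.625, -1.689, -0.009]
wrist_force: [1.1, -0.4, -0.4]
grip_width: 0.501
```

Call:
apply_moves(offset=[[0,0,0],[0,0,0],[0,0,0],[0,0,0],[0,0,0],[0,0,0],[0,0,0],[0,0,0]], rotation=[[0,0,7],[0,0,7],[0,0,7],[0,0,7],[0,0,7],[0,0,7],[0,0,7],[0,0,7]], grip=[0.5,0.5,0.5,0.5,0.5,0.5,0.5,0.5])

```text
time_s: 51.27
tcp_pos: [666.2, 2.1, 172.9]
tcp_rot: [-3.107, -0.223, -0.007]
wrist_force: [-0.6, -0.6, -0.1]
grip_width: 0.5
```

Call:
apply_moves(offset=[[0,0,0],[0,0,0],[0,0,0]], rotation=[[0,0,6],[0,0,5],[0,0,0]], grip=[0.5,0.5,0.5])

```text
time_s: 51.52
tcp_pos: [665.8, 2.2, 173.9]
tcp_rot: [-3.11, 0.102, -0.003]
wrist_force: [0.1, -0.1, -0.0]
grip_width: 0.498
```

Run:
```python
from h import *
togo((594.9,-80,100),-0.067);s=st()
```

```text
off [-0.0655  0.0888  0.0712] rot [-1.69 -0.06  0.09]
t 51.52 tcp [665.8   2.2 173.9] z [[0.998, -0.065, 0.003], [-0.065, -0.997, 0.029], [0.001, -0.03, -1.0]] F [ 0.1 -0.1 -0. ] g 0.498 j7 [-0.54  0.62  0.77  1.55 -0.49  1.17  0.28]
```

Call:
apply_moves(offset=[[-0.022,0.029,0],[-0.022,0.029,0],[-0.021,0.029,0.01],[0,0,0.02],[0,0,0.02],[0,0,0],[0,0,0]], rotation=[[-1.7,0,0],[0,0,0],[0,0,0],[0,0,0],[0,0,0],[0,0,0],[0,0,0]], grip=[0.5,0.5,0.5,0.5,0.5,0.5,0.5])

```text
time_s: 52.1
tcp_pos: [593.4, -83.7, 124.1]
tcp_rot: [-3.14, 0.067, -0.009]
wrist_force: [0.2, -1.2, 0.5]
grip_width: 0.5
```

Run:
```python
from h import *
togo((594.9,-80,0),-0.067);s=st()
m=camera_model('wrist');im=read_camera('wrist');cv2.imwrite('pics/w45.png',im[:,:,::-1]);print(proj(m,(594.9,-85.6,50)))
```

```text
off [ 0.0007 -0.0036  0.1241] rot [-0.08 -0.31  1.41]
t 52.10 tcp [593.4 -83.7 124.1] z [[0.999, -0.042, 0.005], [-0.042, -0.999, 0.001], [0.005, -0.001, -1.0]] F [ 0.2 -1.2  0.5] g 0.5 j7 [-0.46  0.56  0.77  1.79 -0.46  0.98  0.45]
[324.47183282 243.53666774]
```

View pics/w45.png

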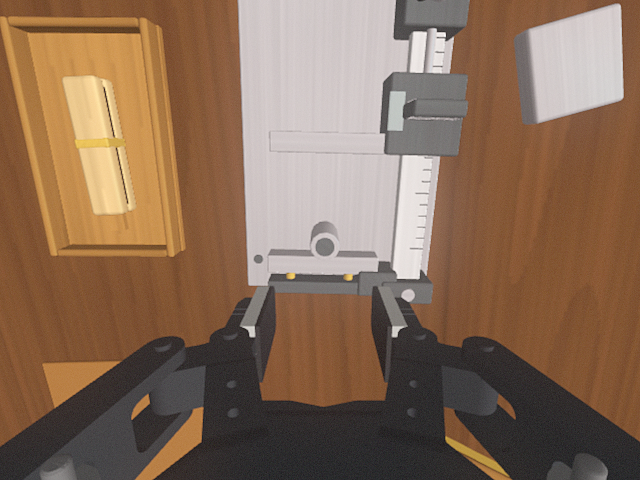

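Call:
apply_moves(offset=[[0.001,-0.003,0.02],[0,0,0.025],[0,0,0.02],[0,0,0],[0,0,0]], rotation=[[0,0,1.4],[0,0,0],[0,0,0],[0,0,0],[0,0,0]], grip=[0.45,0.45,0.45,0.45,0.45])

```text
time_s: 52.57
tcp_pos: [601.3, -78.6, 63.6]
tcp_rot: [-3.137, 0.091, -0.023]
wrist_force: [0.7, 0.1, -0.4]
grip_width: 0.451
```

Run:
```python
from h import *
togo((594.9,-80,0),-0.067);s=st()
m=camera_model('wrist');im=read_camera('wrist');cv2.imwrite('pics/w46.png',im[:,:,::-1]);print(proj(m,(594.9,-85.6,50)))
```

```text
off [-0.0073  0.0019  0.0635] rot [-0.18 -0.85  0.51]
t 52.57 tcp [601.3 -78.6  63.6] z [[0.998, -0.058, 0.015], [-0.058, -0.998, 0.002], [0.015, -0.003, -1.0]] F [ 0.7  0.1 -0.4] g 0.451 j7 [-0.43  0.64  0.71  1.83 -0.54  0.86  0.49]
[311.59401084 283.43718409]
```

View pics/w46.png

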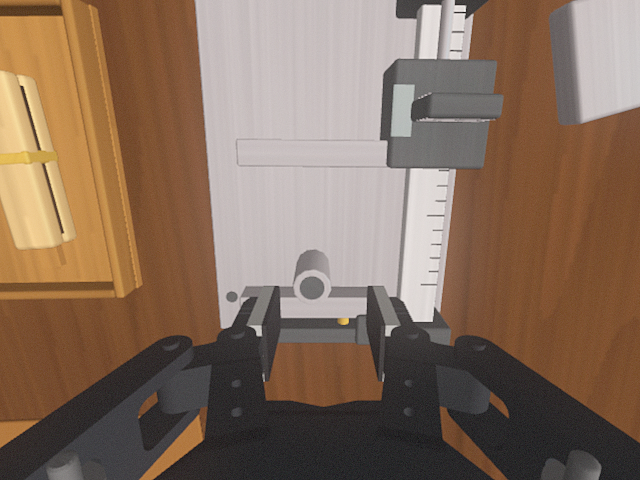

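Call:
apply_moves(offset=[[-0.007,0.001,0],[0,0,0],[0,0,0.015],[0,0,0.015],[0,0,0],[0,0,0]], rotation=[[0,-0.8,0.5],[0,0,0],[0,0,0],[0,0,0],[0,0,0],[0,0,0]], grip=[0.45,0.45,0.45,0.45,0.45,0.45])

```text
time_s: 53.12
tcp_pos: [597.9, -79.1, 38.5]
tcp_rot: [-3.136, 0.102, -0.014]
wrist_force: [0.3, -0.1, 0.4]
grip_width: 0.451
```

Run:
```python
from h import *
togo((594.9,-80,0),-0.067);s=st()
m=camera_model('wrist');im=read_camera('wrist');cv2.imwrite('pics/w47.png',im[:,:,::-1]);print(proj(m,(594.9,-86.5,50)))
```

```text
off [-0.0033  0.0013  0.0385] rot [-0.23 -0.49  0.1 ]
t 53.12 tcp [597.9 -79.1  38.5] z [[0.998, -0.065, 0.009], [-0.065, -0.998, 0.003], [0.009, -0.004, -1.0]] F [ 0.3 -0.1  0.4] g 0.451 j7 [-0.41  0.67  0.69  1.85 -0.57  0.82  0.51]
[317.80582568 303.84978381]
```

View pics/w47.png

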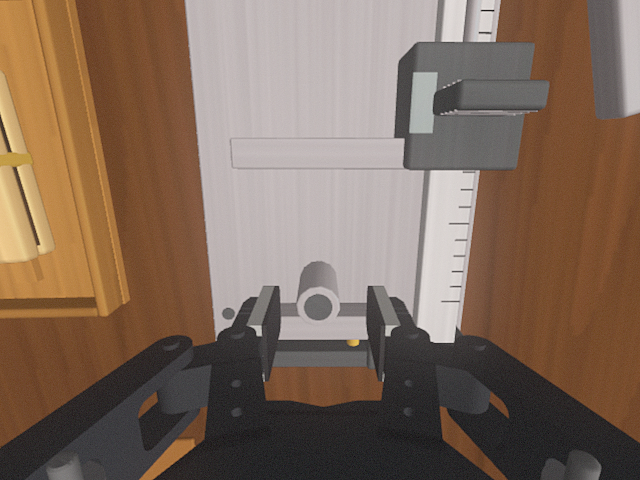

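Call:
apply_moves(offset=[[-0.003,0,0],[0,0,0.012],[0,0,0.012],[0,0,0],[0,0,0]], rotation=[[0,-0.4,0],[0,0,0],[0,0,0],[0,0,0],[0,0,0]], grip=[0.45,0.45,0.45,0.45,0.45])

```text
time_s: 53.58
tcp_pos: [595.5, -78.8, 13.7]
tcp_rot: [-3.136, 0.102, -0.005]
wrist_force: [0.4, 0.4, 0.4]
grip_width: 0.453
```

Run:
```python
from h import *
togo((594.9,-80,0),-0.067);s=st()
m=camera_model('wrist');im=read_camera('wrist');cv2.imwrite('pics/w48.png',im[:,:,::-1]);print(proj(m,(594.9,-86.5,50)))
```

```text
off [-0.0005  0.0013  0.0137] rot [-0.24 -0.16  0.12]
t 53.58 tcp [595.5 -78.8  13.7] z [[0.998, -0.065, 0.003], [-0.065, -0.998, 0.004], [0.003, -0.004, -1.0]] F [0.4 0.4 0.4] g 0.453 j7 [-0.39  0.7   0.66  1.86 -0.6   0.78  0.53]
[322.71974752 330.25461817]
```

View pics/w48.png

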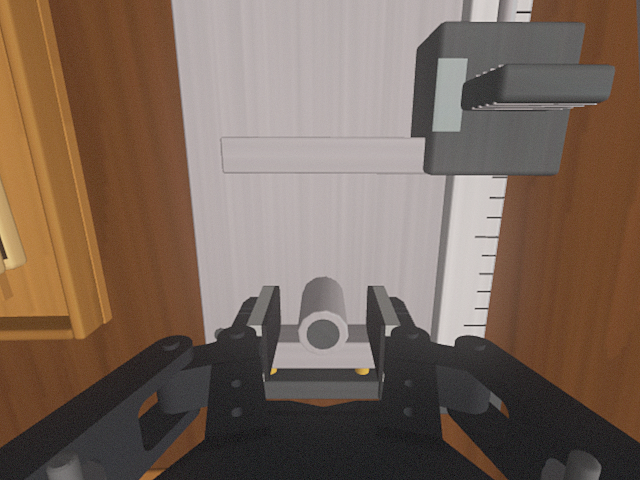

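Call:
apply_moves(offset=[[0,0.001,0.006],[0,0,0.005],[0,0,0],[0,0,0]], rotation=[[0,0,0],[0,0,0],[0,0,0],[0,0,0]], grip=[0.45,0.45,0.45,0.45])

```text
time_s: 53.97
tcp_pos: [595.3, -80.0, 1.6]
tcp_rot: [-3.136, 0.102, -0.004]
wrist_force: [-0.6, 0.0, 0.3]
grip_width: 0.452
```

Call:
apply_moves(offset=[[0,0,0],[0,0,0],[0,0,0],[0,0,0],[0,0,0],[0,0,0]], rotation=[[0,0,0],[0,0,0],[0,0,0],[0,0,0],[0,0,0],[0,0,0]], grip=[0.3,0.1,0.1,0.1,0.1,0.1], squeeze=60)

```text
time_s: 54.47
tcp_pos: [595.4, -79.9, 2.0]
tcp_rot: [-3.136, 0.102, -0.005]
wrist_force: [-0.5, -0.1, -1.3]
grip_width: 0.232
```

Run:
```python
from h import *
s=st()
im=read_camera('wrist');cv2.imwrite('pics/w49.png',im[:,:,::-1])
```

```text
t 54.47 tcp [595.4 -79.9   2. ] z [[0.998, -0.065, 0.003], [-0.065, -0.998, 0.004], [0.003, -0.004, -1.0]] F [-0.5 -0.1 -1.3] g 0.232 j7 [-0.38  0.71  0.64  1.87 -0.61  0.76  0.54]
```

View pics/w49.png

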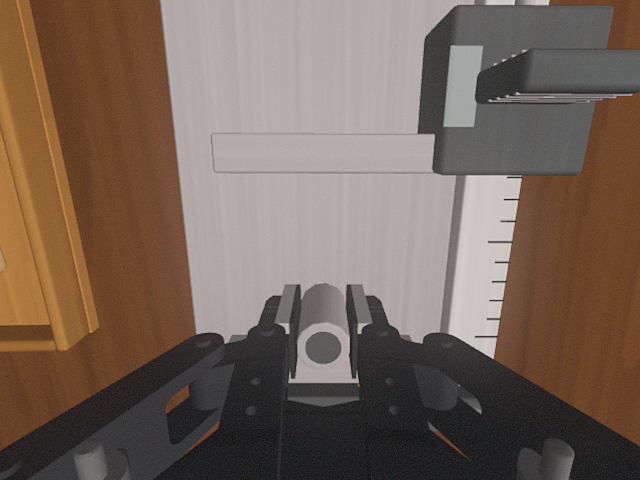

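Call:
apply_moves(offset=[[0,0,-0.02],[0,-0.002,-0.03],[0,0,-0.03],[0,0,-0.03],[-0.01,-0.015,0],[-0.018,-0.033,0],[-0.018,-0.033,0],[-0.018,-0.033,-0.002]], rotation=[[0,0,0],[0,0,0],[0,0,0],[0,0,0],[0,0,0],[0,0,0],[0,0,0],[0,0,0]], grip=[0.1,0.1,0.1,0.1,0.1,0.1,0.1,0.1])

```text
time_s: 55.18
tcp_pos: [539.9, 32.3, 119.7]
tcp_rot: [3.138, -0.126, 0.01]
wrist_force: [0.4, 0.8, 0.0]
grip_width: 0.238
```

Call:
apply_moves(offset=[[-0.018,-0.033,-0.002],[-0.018,-0.033,-0.002],[-0.018,-0.033,-0.002],[-0.018,-0.033,-0.002],[-0.018,-0.033,-0.002],[-0.018,-0.033,0],[-0.01,-0.02,0],[0,0,0]], rotation=[[0,0,0],[0,0,0],[0,0,0],[0,0,0],[0,0,0],[0,0,0],[0,0,0],[0,0,0]], grip=[0.1,0.1,0.1,0.1,0.1,0.1,0.1,0.1])

```text
time_s: 55.85
tcp_pos: [429.1, 276.8, 130.0]
tcp_rot: [-3.136, 0.114, -0.009]
wrist_force: [0.7, -0.3, -1.7]
grip_width: 0.235
```

Run:
```python
from h import *
togo((428,275,50),0.07);s=st()
im=read_camera('wrist');cv2.imwrite('pics/w50.png',im[:,:,::-1])
```

```text
off [-0.0014  0.0022  0.08  ] rot [-0.21 -0.34 -8.17]
t 55.85 tcp [429.1 276.8 130. ] z [[0.997, -0.072, 0.006], [-0.073, -0.997, 0.004], [0.006, -0.004, -1.0]] F [ 0.7 -0.3 -1.7] g 0.235 j7 [-1.31  0.42  0.86  2.   -0.41  0.89 -0.31]
```

View pics/w50.png

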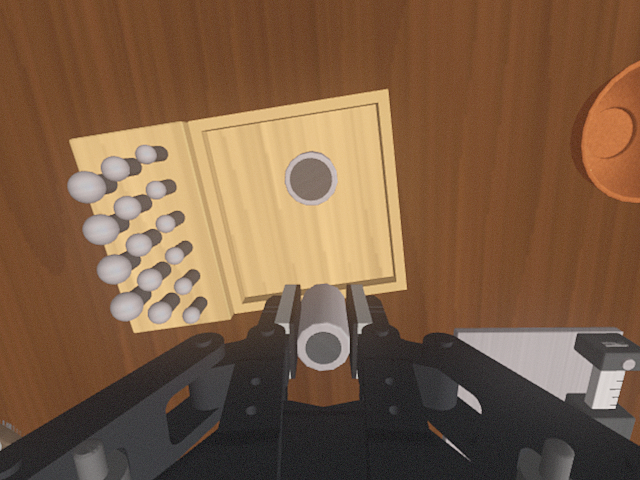

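Call:
apply_moves(offset=[[0,0.002,0.02],[0,0,0.025],[0,0,0.025],[0,0,0.02],[0,0,0],[0,0,0]], rotation=[[0,0,-4],[0,0,-4],[0,0,0],[0,0,0],[0,0,0],[0,0,0]], grip=[0.1,0.1,0.1,0.1,0.1,0.1])

```text
time_s: 56.4
tcp_pos: [434.9, 268.2, 39.0]
tcp_rot: [-3.137, -0.107, -0.018]
wrist_force: [0.1, -0.4, -0.9]
grip_width: 0.238
```

Run:
```python
from h import *
togo((428,275,1),0.07);s=st()
im=read_camera('wrist');cv2.imwrite('pics/w51.png',im[:,:,::-1])
```

```text
off [-0.0068 -0.0072  0.0379] rot [-0.14 -0.67 -0.1 ]
t 56.40 tcp [434.9 268.2  39. ] z [[0.998, 0.068, 0.011], [0.068, -0.998, 0.003], [0.012, -0.002, -1.0]] F [ 0.1 -0.4 -0.9] g 0.238 j7 [-1.16  0.54  0.69  2.08 -0.54  0.69 -0.05]
```

View pics/w51.png

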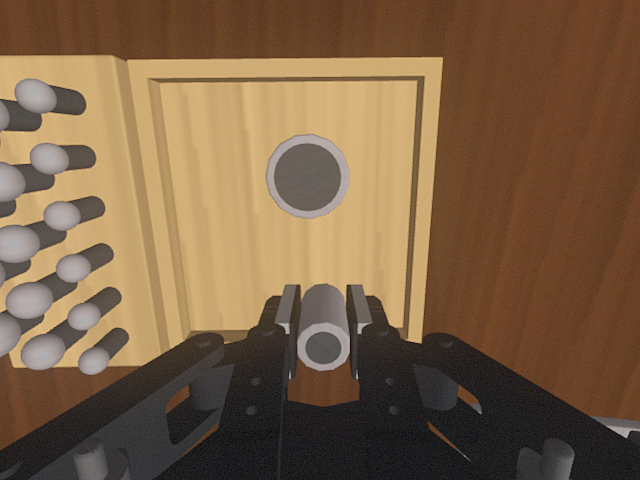

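Call:
apply_moves(offset=[[-0.005,-0.005,0.005],[0,0,0.012],[0,0,0.012],[0,0,0],[0,0,0]], rotation=[[0,-0.6,0],[0,0,0],[0,0,0],[0,0,0],[0,0,0]], grip=[0.1,0.1,0.1,0.1,0.1])

```text
time_s: 56.87
tcp_pos: [431.9, 274.2, 11.0]
tcp_rot: [-3.134, -0.105, -0.008]
wrist_force: [-0.0, 0.3, -0.7]
grip_width: 0.238
```

Run:
```python
from h import *
togo((428,273,1),0.07);s=st()
```

```text
off [-0.0041  0.001   0.01  ] rot [-0.35 -0.31 -0.18]
t 56.87 tcp [431.9 274.2  11. ] z [[0.998, 0.067, 0.005], [0.067, -0.998, 0.006], [0.005, -0.006, -1.0]] F [-0.   0.3 -0.7] g 0.238 j7 [-1.12  0.59  0.64  2.09 -0.59  0.64 -0.01]
```

Call:
apply_moves(offset=[[0,0,0.006],[0,0,0.004],[0,0,0]], rotation=[[0,0,0],[0,0,0],[0,0,0]], grip=[0.1,0.1,0.1])

```text
time_s: 57.12
tcp_pos: [432.1, 274.5, 0.3]
tcp_rot: [-3.133, -0.106, -0.009]
wrist_force: [0.7, 0.4, -1.7]
grip_width: 0.236
```

Run:
```python
from h import *
togo((428,273,1),0.07);s=st()
```

```text
off [-0.0042  0.0012 -0.0007] rot [-0.36 -0.33 -0.15]
t 57.12 tcp [4.321e+02 2.745e+02 3.000e-01] z [[0.998, 0.067, 0.005], [0.067, -0.998, 0.007], [0.006, -0.006, -1.0]] F [ 0.7  0.4 -1.7] g 0.236 j7 [-1.11  0.6   0.62  2.1  -0.61  0.62  0.  ]
```

Call:
apply_moves(offset=[[0,0,0],[0,0,0],[0,0,0],[0,0,0],[0,0,-0.02],[0,0,-0.03],[0,0,-0.03],[0,0,-0.03]], rotation=[[0,0,0],[0,0,0],[0,0,0],[0,0,0],[0,0,0],[0,0,0],[0,0,0],[0,0,0]], grip=[0.35,0.45,0.45,0.45,0.45,0.45,0.45,0.45])

```text
time_s: 57.78
tcp_pos: [428.8, 271.1, 109.6]
tcp_rot: [3.139, 0.104, -0.003]
wrist_force: [0.3, 1.7, -0.3]
grip_width: 0.449
```

Call:
apply_moves(offset=[[0,0,-0.03],[0,0,-0.02],[0,0,0]], rotation=[[0,0,0],[0,0,0],[0,0,0]], grip=[0.45,0.45,0.45])

```text
time_s: 58.03
tcp_pos: [431.4, 271.6, 167.5]
tcp_rot: [-3.136, -0.101, -0.006]
wrist_force: [0.9, 0.6, 0.2]
grip_width: 0.451
```

Run:
```python
from h import *
togo((668,0,165),1.504);s=st()
im=read_camera('wrist');cv2.imwrite('pics/w52.png',im[:,:,::-1])
im=read_camera('side');cv2.imwrite('pics/s52.png',im[:,:,::-1])
```

```text
off [0.2186 0.2863 0.0022] rot [-2.000e-02 -3.600e-01 -8.248e+01]
t 58.03 tcp [431.4 271.6 167.5] z [[0.998, 0.064, 0.004], [0.064, -0.998, 0.004], [0.004, -0.004, -1.0]] F [0.9 0.6 0.2] g 0.451 j7 [-1.32  0.36  0.86  1.96 -0.34  0.97 -0.23]
```

View pics/w52.png

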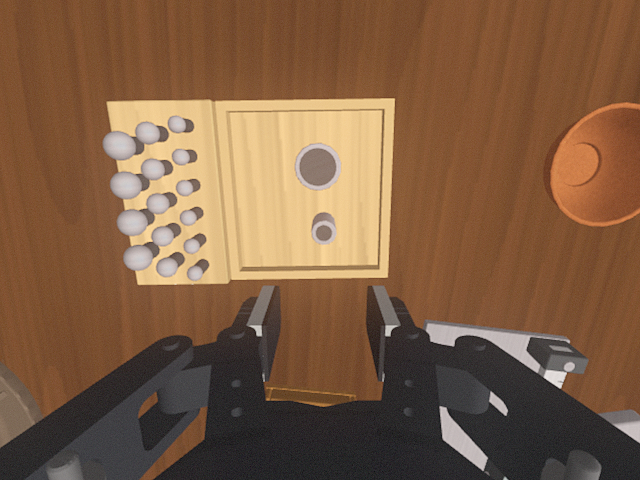

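View pics/s52.png

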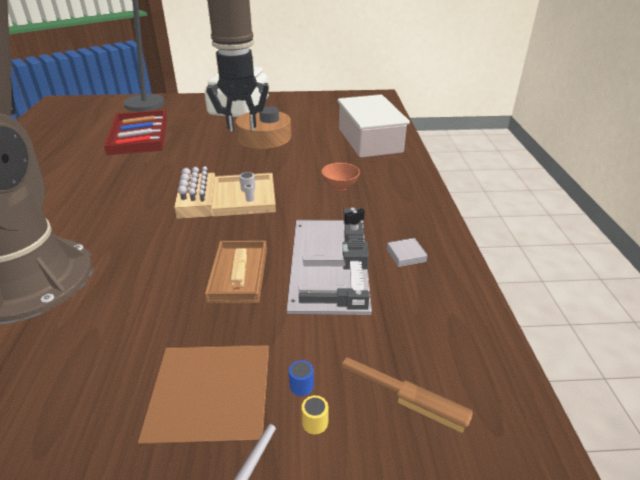

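Call:
apply_moves(offset=[[0.022,0.029,0],[0.022,0.029,0],[0.022,0.029,0],[0.022,0.029,0],[0.022,0.029,0],[0.022,0.029,0],[0.022,0.029,0],[0.022,0.029,0]], rotation=[[0,0,0],[0,0,0],[0,0,0],[0,0,0],[0,0,0],[0,0,0],[0,0,0],[0,0,0]], grip=[0.45,0.45,0.45,0.45,0.45,0.45,0.45,0.45])

```text
time_s: 58.8
tcp_pos: [617.8, 55.4, 149.1]
tcp_rot: [-3.135, -0.139, 0.03]
wrist_force: [0.2, 0.9, 0.4]
grip_width: 0.449
```

Call:
apply_moves(offset=[[0.02,0.026,0],[0.02,0.026,0],[0,0,0],[0,0,0],[0,0,0],[0,0,0],[0,0,0],[0,0,0]], rotation=[[0,0,0],[0,0,0],[0,0,-7],[0,0,-7],[0,0,-7],[0,0,-7],[0,0,-7],[0,0,-7]], grip=[0.45,0.45,0.45,0.45,0.45,0.45,0.45,0.45])

```text
time_s: 59.47
tcp_pos: [660.5, -9.6, 128.9]
tcp_rot: [-2.863, -1.258, 0.061]
wrist_force: [-0.2, -0.5, 0.1]
grip_width: 0.448
```

Call:
apply_moves(offset=[[0,0,0],[0,0,0],[0,0,0],[0,0,0],[0,0,0],[0,0,0],[0,0,0]], rotation=[[0,0,-7],[0,0,-7],[0,0,-7],[0,0,-7],[0,0,-7],[0,0,-5],[0,0,0]], grip=[0.45,0.45,0.45,0.45,0.45,0.45,0.45])

```text
time_s: 60.05
tcp_pos: [652.4, -9.4, 113.5]
tcp_rot: [-2.211, -2.168, 0.067]
wrist_force: [0.3, -0.5, -0.3]
grip_width: 0.45
```

Run:
```python
from h import *
togo((668,0.5,100),1.504);s=st()
im=read_camera('wrist');cv2.imwrite('pics/w53.png',im[:,:,::-1]);print(proj(camera_model('wrist'),(668,0.5,76)))
```

```text
off [0.0102 0.0162 0.0125] rot [-3.56  0.09  2.7 ]
t 60.05 tcp [652.4  -9.4 113.5] z [[0.02, 0.998, -0.062], [1.0, -0.02, 0.001], [-0.0, -0.062, -0.998]] F [ 0.3 -0.5 -0.3] g 0.45 j7 [-0.29  0.61  0.35  1.56 -0.23  1.07  1.68]
[340.78470939 286.09598327]
```

View pics/w53.png

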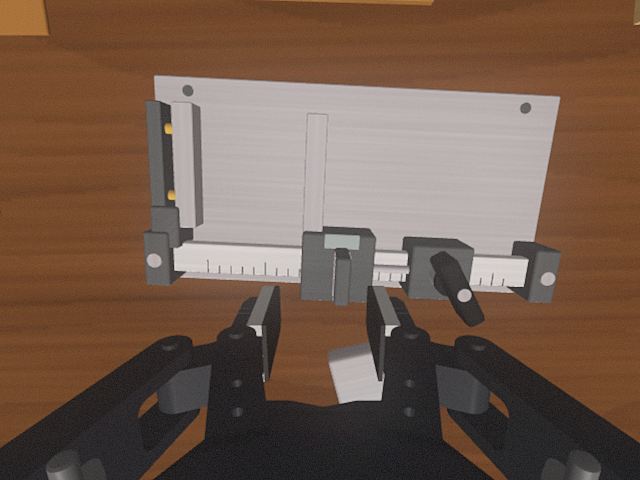

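Call:
apply_moves(offset=[[0,0,0],[0.01,0.016,0],[0,0,0],[0,0,0]], rotation=[[-3.5,0,2.7],[0,0,0],[0,0,0],[0,0,0]], grip=[0.45,0.45,0.45,0.45])

```text
time_s: 60.43
tcp_pos: [660.5, -1.9, 104.9]
tcp_rot: [-2.315, -2.109, 0.02]
wrist_force: [-0.3, -0.0, -0.1]
grip_width: 0.453
```

Run:
```python
from h import *
togo((668,0.5,29),1.504);s=st()
```

```text
off [0.0033 0.0085 0.0758] rot [-0.91  0.14 -1.48]
t 60.43 tcp [660.5  -1.9 104.9] z [[0.093, 0.996, -0.016], [0.996, -0.093, -0.001], [-0.003, -0.016, -1.0]] F [-0.3 -0.  -0.1] g 0.453 j7 [-0.31  0.61  0.37  1.6  -0.25  0.99  1.61]
```

Call:
apply_moves(offset=[[0.003,0.008,0.005],[0,0,0.015],[0,0,0.015],[0,0,0.01],[0,0,0],[0,0,0]], rotation=[[-0.9,0,-1.5],[0,0,0],[0,0,0],[0,0,0],[0,0,0],[0,0,0]], grip=[0.45,0.45,0.45,0.45,0.45,0.45])

```text
time_s: 60.93
tcp_pos: [671.6, 1.3, 55.6]
tcp_rot: [2.291, 2.143, 0.002]
wrist_force: [-0.5, -0.2, 0.3]
grip_width: 0.447
```

Run:
```python
from h import *
togo((668,0.5,29),1.504);s=st()
im=read_camera('wrist');cv2.imwrite('pics/w54.png',im[:,:,::-1])
```

```text
off [-0.001  -0.0036  0.0266] rot [ 0.24  0.13 -0.01]
t 60.93 tcp [671.6   1.3  55.6] z [[0.067, 0.998, 0.004], [0.998, -0.067, -0.003], [-0.002, 0.004, -1.0]] F [-0.5 -0.2  0.3] g 0.447 j7 [-0.3   0.67  0.34  1.63 -0.27  0.89  1.65]
```

View pics/w54.png

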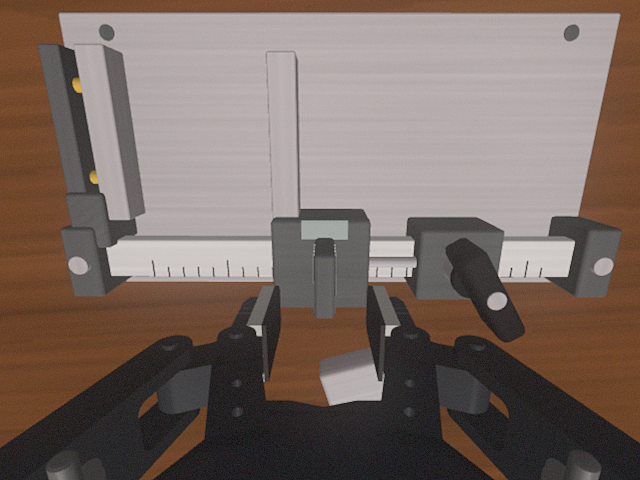

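Call:
apply_moves(offset=[[-0.001,-0.003,0.01],[0,0,0.01],[0,0,0.006],[0,0,0],[0,0,0],[0,0,0],[0,0,0],[0,0,0]], rotation=[[0,0,0],[0,0,0],[0,0,0],[0,0,0],[0,0,0],[0,0,0],[0,0,0],[0,0,0]], grip=[0.45,0.45,0.45,0.45,0.2,0,0,0], squeeze=30)

```text
time_s: 61.65
tcp_pos: [669.5, 0.3, 28.8]
tcp_rot: [2.29, 2.141, 0.005]
wrist_force: [1.4, -1.1, -4.1]
grip_width: 0.11
```

Call:
apply_moves(offset=[[0,0,0],[0,0,0],[-0.006,0,0],[-0.008,0,0],[-0.008,0,0],[-0.008,0,0],[-0.008,0,0],[-0.008,0,0]], rotation=[[0,0,0],[0,0,0],[0,0,0],[0,0,0],[0,0,0],[0,0,0],[0,0,0],[0,0,0]], grip=[0,0,0,0,0,0,0,0])

```text
time_s: 62.32
tcp_pos: [666.3, -46.0, 28.8]
tcp_rot: [2.289, 2.146, 0.009]
wrist_force: [1.3, 2.2, -3.1]
grip_width: 0.11
```

Run:
```python
from h import *
togo((667.7,0.5,29),1.504);s=st()
im=read_camera('wrist');cv2.imwrite('pics/w55.png',im[:,:,::-1])
```

```text
off [ 0.0465 -0.0016 -0.0002] rot [ 0.39 -0.07  0.14]
t 62.32 tcp [666.3 -46.   28.8] z [[0.064, 0.998, 0.007], [0.998, -0.064, 0.001], [0.001, 0.007, -1.0]] F [ 1.3  2.2 -3.1] g 0.11 j7 [-0.22  0.69  0.32  1.66 -0.28  0.83  1.73]
```

View pics/w55.png

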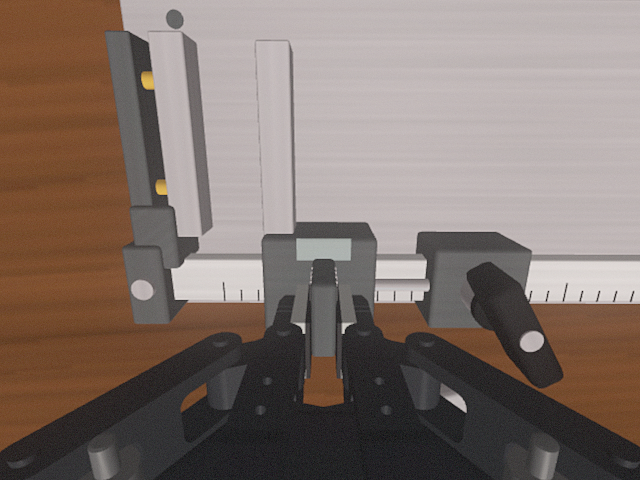

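Call:
apply_moves(offset=[[-0.006,0,0],[-0.006,0,0],[-0.005,0,0],[-0.004,0,0],[0,0,0]], rotation=[[0,0,0],[0,0,0],[0,0,0],[0,0,0],[0,0,0]], grip=[0,0,0,0,0])

```text
time_s: 62.78
tcp_pos: [664.4, -74.3, 28.8]
tcp_rot: [2.292, 2.14, 0.006]
wrist_force: [0.1, 0.2, -3.5]
grip_width: 0.111
```

Call:
apply_moves(offset=[[-0.003,0,0],[-0.002,0,0]], rotation=[[0,0,0],[0,0,0]], grip=[0,0])

```text
time_s: 62.95
tcp_pos: [664.4, -74.3, 28.8]
tcp_rot: [2.292, 2.146, 0.012]
wrist_force: [0.7, 4.5, -1.9]
grip_width: 0.111
```

Call:
apply_moves(offset=[[-0.002,0,0],[-0.002,0,0]], rotation=[[0,0,0],[0,0,0]], grip=[0,0])

```text
time_s: 63.12
tcp_pos: [664.4, -74.2, 28.8]
tcp_rot: [-2.288, -2.15, -0.016]
wrist_force: [0.6, 5.0, -1.6]
grip_width: 0.112
```

Run:
```python
from h import *
togo((667.7,0.5,29),1.504);s=st()
im=read_camera('wrist');cv2.imwrite('pics/w56.png',im[:,:,::-1])
```

```text
off [ 0.0747 -0.0014  0.0004] rot [ 0.34 -0.48  0.27]
t 63.12 tcp [664.4 -74.2  28.8] z [[0.062, 0.998, 0.006], [0.998, -0.062, 0.008], [0.008, 0.006, -1.0]] F [ 0.6  5.  -1.6] g 0.112 j7 [-0.16  0.69  0.31  1.66 -0.28  0.83  1.78]
```

View pics/w56.png

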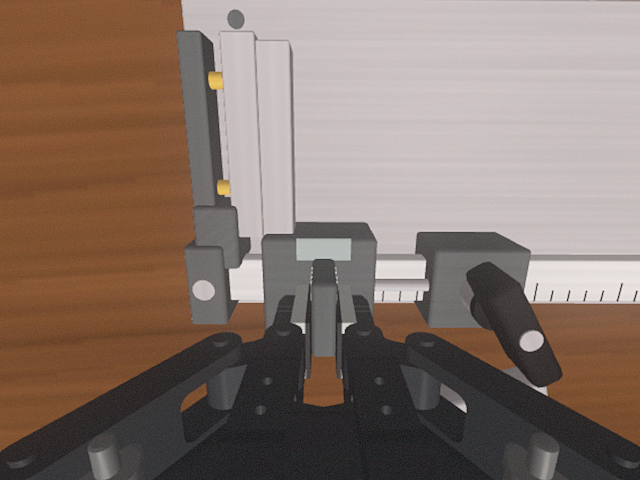

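Jaws at the hard stop. Release the fin, then go to the knob (expected at about (666,-1)).

Call:
apply_moves(offset=[[0,0,0],[0,0,0],[0,0,0],[0,0,-0.03],[0,0,-0.04],[0,0,-0.03],[0,0,0],[0,0,0]], rotation=[[0,0,0],[0,0,0],[0,0,0],[0,0,0],[0,0,0],[0,0,0],[0,0,-6],[0,0,-6]], grip=[0.4,0.4,0.4,0.4,0.45,0.5,0.55,0.55])

```text
time_s: 63.83
tcp_pos: [663.0, -77.2, 133.3]
tcp_rot: [2.049, 2.381, 0.01]
wrist_force: [-0.8, -0.1, -0.7]
grip_width: 0.552
```

Call:
apply_moves(offset=[[0,0,0],[0,0,0],[0,0,0],[0,0,0],[0,0,0]], rotation=[[0,0,-6],[0,0,-6],[0,0,-6],[0,0,-1],[0,0,0]], grip=[0.55,0.55,0.55,0.55,0.55])

```text
time_s: 64.25
tcp_pos: [664.8, -80.6, 137.6]
tcp_rot: [1.6, 2.693, 0.01]
wrist_force: [0.3, -0.0, 0.1]
grip_width: 0.549
```

Run:
```python
from h import *
togo((666,-1,110),2.05);s=st()
im=read_camera('wrist');cv2.imwrite('pics/w57.png',im[:,:,::-1]);print(proj(camera_model('wrist'),(666,-1,89)))
im=read_camera('side');crop(im,250,180,400,330,5,'pics/s57.png')
```

```text
off [0.0695 0.0389 0.0276] rot [0.6  0.26 1.11]
t 64.25 tcp [664.8 -80.6 137.6] z [[-0.478, 0.878, 0.011], [0.878, 0.478, 0.001], [-0.005, 0.01, -1.0]] F [ 0.3 -0.   0.1] g 0.549 j7 [-0.1   0.56  0.22  1.56 -0.14  1.02  2.23]
[426.50528694 307.44776004]
```

View pics/w57.png

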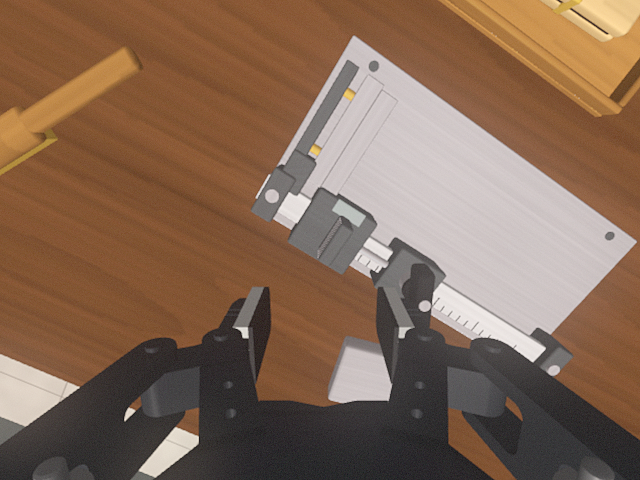

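View pics/s57.png

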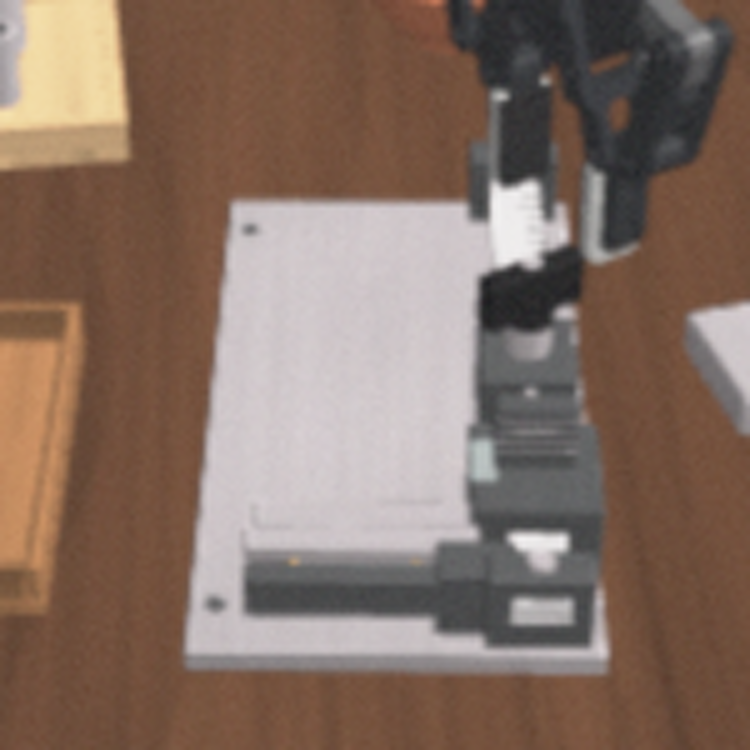

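Call:
apply_moves(offset=[[0.025,0.014,0],[0.025,0.014,0],[0.019,0.011,0],[0,0,0],[0,0,0]], rotation=[[0.6,0,1],[0,0,0],[0,0,0],[0,0,0],[0,0,0]], grip=[0.6,0.6,0.6,0.6,0.6])

```text
time_s: 64.77
tcp_pos: [667.0, -1.3, 136.5]
tcp_rot: [1.654, 2.666, -0.009]
wrist_force: [0.3, -0.3, 0.1]
grip_width: 0.598
```

Run:
```python
from h import *
togo((666,-1,90),2.05);s=st()
im=read_camera('wrist');cv2.imwrite('pics/w58.png',im[:,:,::-1]);print(proj(camera_model('wrist'),(666,-1,89)))
```

```text
off [ 0.0011 -0.0007  0.0465] rot [-0.15  0.37 -1.08]
t 64.77 tcp [667.   -1.3 136.5] z [[-0.444, 0.896, 0.001], [0.896, 0.444, -0.007], [-0.006, -0.003, -1.0]] F [ 0.3 -0.3  0.1] g 0.598 j7 [-0.23  0.57  0.23  1.56 -0.13  1.03  2.06]
[324.85454588 252.57454392]
```

View pics/w58.png

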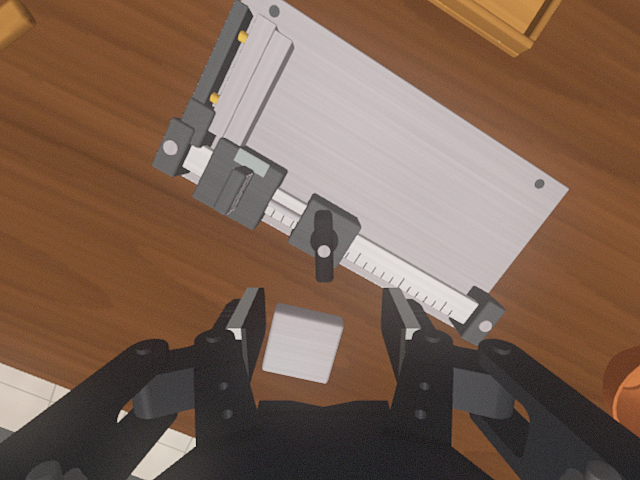

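Hub at (324,251), as predicted, and the wing is vertical. Descend to TCP z≈46.

Call:
apply_moves(offset=[[0,0,0.015],[0,0,0.02],[0,0,0.02],[0,0,0.01],[0,0,0],[0,0,0]], rotation=[[0,0,-0.6],[0,0,0],[0,0,0],[0,0,0],[0,0,0],[0,0,0]], grip=[0.6,0.6,0.6,0.6,0.6,0.6])

```text
time_s: 65.32
tcp_pos: [668.3, -6.9, 70.6]
tcp_rot: [1.651, 2.664, -0.009]
wrist_force: [1.0, -0.2, 0.5]
grip_width: 0.601
```

Run:
```python
from h import *
togo((666,-1,46),2.04);s=st()
im=read_camera('wrist');cv2.imwrite('pics/w59.png',im[:,:,::-1]);print(proj(camera_model('wrist'),(666,-1,89)))
```

```text
off [0.0065 0.0006 0.0246] rot [-0.06  0.55 -0.48]
t 65.32 tcp [668.3  -6.9  70.6] z [[-0.445, 0.896, 0.003], [0.896, 0.445, -0.009], [-0.01, -0.001, -1.0]] F [ 1.  -0.2  0.5] g 0.601 j7 [-0.21  0.63  0.21  1.62 -0.15  0.9   2.08]
[338.21291571 298.98154004]
```

View pics/w59.png

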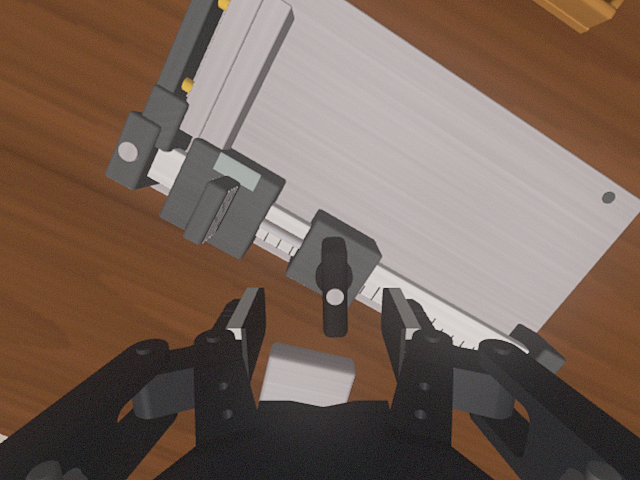

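Call:
apply_moves(offset=[[0.005,0,0.005],[0,0,0.012],[0,0,0.008],[0,0,0],[0,0,0]], rotation=[[0,0.5,0],[0,0,0],[0,0,0],[0,0,0],[0,0,0]], grip=[0.55,0.55,0.55,0.55,0.55])

```text
time_s: 65.78
tcp_pos: [668.1, -2.6, 46.5]
tcp_rot: [1.655, 2.666, 0.003]
wrist_force: [-0.9, -0.3, 0.1]
grip_width: 0.55
```

Run:
```python
from h import *
togo((666,-1.5,46),2.04);s=st()
im=read_camera('wrist');cv2.imwrite('pics/w60.png',im[:,:,::-1]);print(proj(camera_model('wrist'),(666,-1,89)))
```

```text
off [ 0.0019 -0.0014  0.0005] rot [ 0.21  0.11 -0.56]
t 65.78 tcp [668.1  -2.6  46.5] z [[-0.443, 0.896, 0.004], [0.896, 0.443, -0.0], [-0.002, 0.004, -1.0]] F [-0.9 -0.3  0.1] g 0.55 j7 [-0.2   0.66  0.2   1.64 -0.16  0.86  2.09]
[330.62468565 322.27960032]
```

View pics/w60.png

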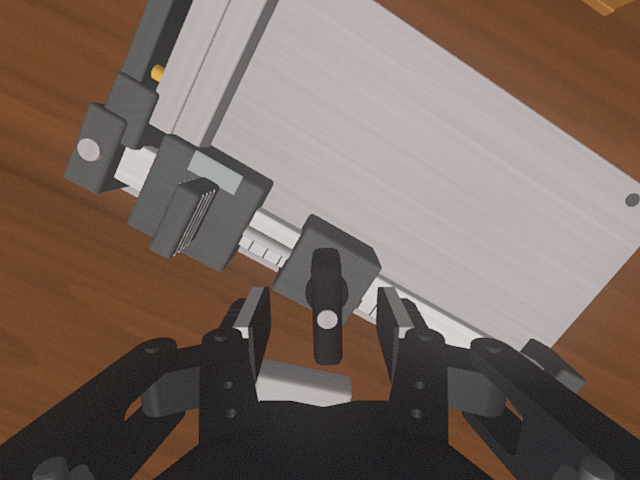

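Call:
apply_moves(offset=[[0.001,-0.001,0],[0,0,0],[0,0,0],[0,0,0],[0,0,0],[0,0,0],[0,0,0]], rotation=[[0,0,0],[0,0,0],[0,0,0],[0,0,0],[0,0,0],[0,0,0],[0,0,0]], grip=[0.5,0.3,0.0,0.0,0,0,0], squeeze=30)

```text
time_s: 66.42
tcp_pos: [666.7, -1.5, 47.3]
tcp_rot: [1.654, 2.666, 0.004]
wrist_force: [-0.3, 0.1, -1.8]
grip_width: 0.131
```

Call:
apply_moves(offset=[[0,0,0],[0,0,0],[0,0,0],[0,0,0],[0,0,0],[0,0,0],[0,0,0],[0,0,0]], rotation=[[0,0,5],[0,0,5],[0,0,5],[0,0,5],[0,0,5],[0,0,5],[0,0,5],[0,0,5]], grip=[0,0,0,0,0,0,0,0])

```text
time_s: 67.08
tcp_pos: [666.8, -2.7, 47.3]
tcp_rot: [2.495, 1.904, 0.006]
wrist_force: [0.3, 0.1, -1.3]
grip_width: 0.132
```

Run:
```python
from h import *
togo((667,-1.5,46),0.904);s=st();print(s['torque'].round(2))
```

```text
off [ 0.0012 -0.0001  0.0013] rot [ 0.26 -0.11 22.92]
t 67.08 tcp [666.8  -2.7  47.3] z [[0.264, 0.965, 0.005], [0.965, -0.264, -0.0], [0.001, 0.005, -1.0]] F [ 0.3  0.1 -1.3] g 0.132 j7 [-0.33  0.68  0.4   1.65 -0.32  0.87  1.5 ]
[-0.15  0.05  0.06]
```

Call:
apply_moves(offset=[[0,0,0],[0,0,0],[0,0,0],[0,0,0],[0,0,0],[0,0,0]], rotation=[[0,0,5],[0,0,5],[0,0,5],[0,0,5],[0,0,4],[0,0,0]], grip=[0,0,0,0,0,0])

```text
time_s: 67.58
tcp_pos: [666.4, -3.3, 47.3]
tcp_rot: [2.853, 1.308, 0.005]
wrist_force: [0.1, 0.3, -0.7]
grip_width: 0.131
```

Run:
```python
from h import *
togo((667,-1.5,46),0.904);s=st();print(s['torque'].round(2))
```

```text
off [ 0.0017 -0.0008  0.0013] rot [ 0.24 -0.08 -2.54]
t 67.58 tcp [666.4  -3.3  47.3] z [[0.653, 0.758, 0.004], [0.758, -0.653, -0.002], [0.002, 0.004, -1.0]] F [ 0.1  0.3 -0.7] g 0.131 j7 [-0.4   0.7   0.52  1.66 -0.42  0.89  1.14]
[-0.08  0.04 -0.1 ]
```

Call:
apply_moves(offset=[[0,0,0],[0,0,0],[0,0,0],[0,0,-0.03],[0,0,-0.035],[0,0,-0.035],[-0.02,-0.02,-0.01],[-0.02,-0.02,0]], rotation=[[0,0,0],[0,0,0],[0,0,0],[0,0,0],[0,0,0],[0,0,0],[0,0,0],[0,0,0]], grip=[0.5,0.55,0.55,0.55,0.55,0.55,0.55,0.55])

```text
time_s: 68.25
tcp_pos: [612.2, -7.4, 160.2]
tcp_rot: [2.841, 1.33, 0.005]
wrist_force: [-0.5, -0.7, 0.1]
grip_width: 0.549
```

Call:
apply_moves(offset=[[-0.02,-0.03,0],[-0.02,-0.03,0],[-0.02,-0.03,0],[0,0,0],[0,0,0]], rotation=[[0,0,0],[0,0,0],[0,0,0],[0,0,0],[0,0,0]], grip=[0.55,0.55,0.55,0.55,0.55])

```text
time_s: 68.67
tcp_pos: [495.8, 2.8, 161.2]
tcp_rot: [2.84, 1.339, 0.01]
wrist_force: [-0.4, 0.6, 0.9]
grip_width: 0.552
```

Run:
```python
from h import *
s=st()
for n in('wrist','side'):
    im=read_camera(n);cv2.imwrite(f'pics/{n}61.png',im[:,:,::-1])
im=read_camera('top');crop(im,140,150,480,360,2.3,'pics/t61.png')
im=read_camera('top');crop(im,235,150,375,280,5,'pics/t61c.png')
```

```text
t 68.67 tcp [495.8   2.8 161.2] z [[0.636, 0.772, 0.007], [0.772, -0.636, 0.001], [0.005, 0.005, -1.0]] F [-0.4  0.6  0.9] g 0.552 j7 [-0.61  0.3   0.63  1.99 -0.22  0.92  1.01]
```

View pics/wrist61.png

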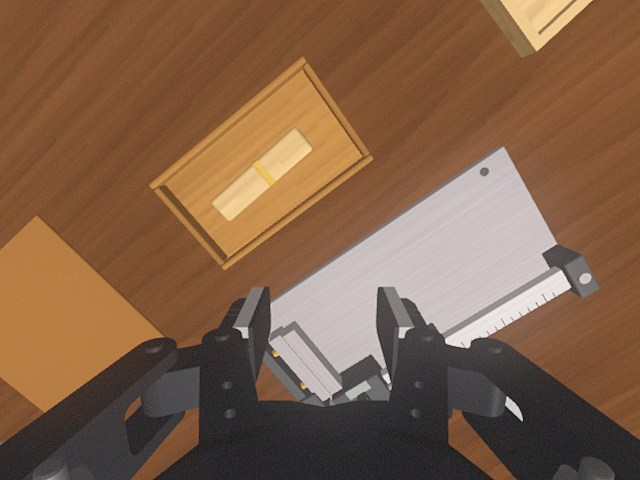

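View pics/side61.png

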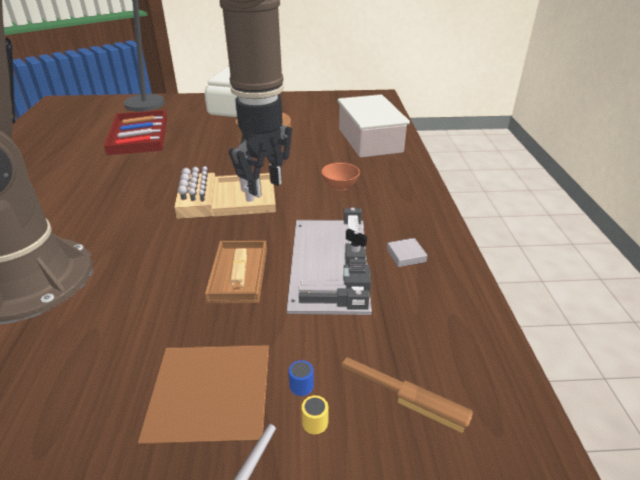

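View pics/t61.png

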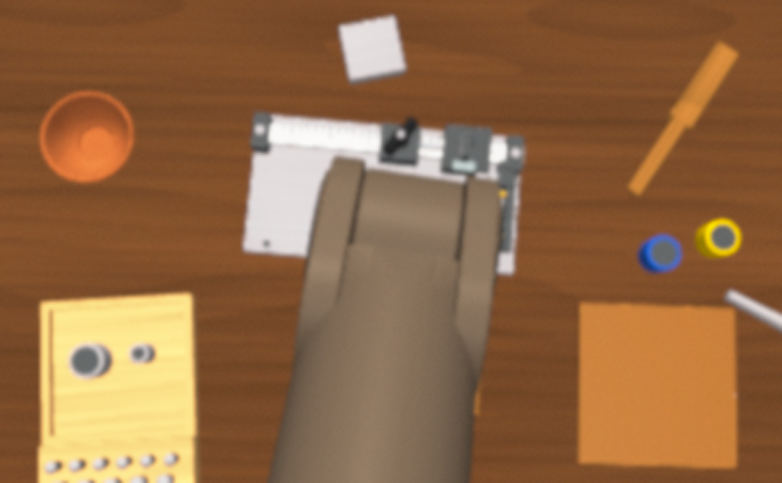

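View pics/t61c.png

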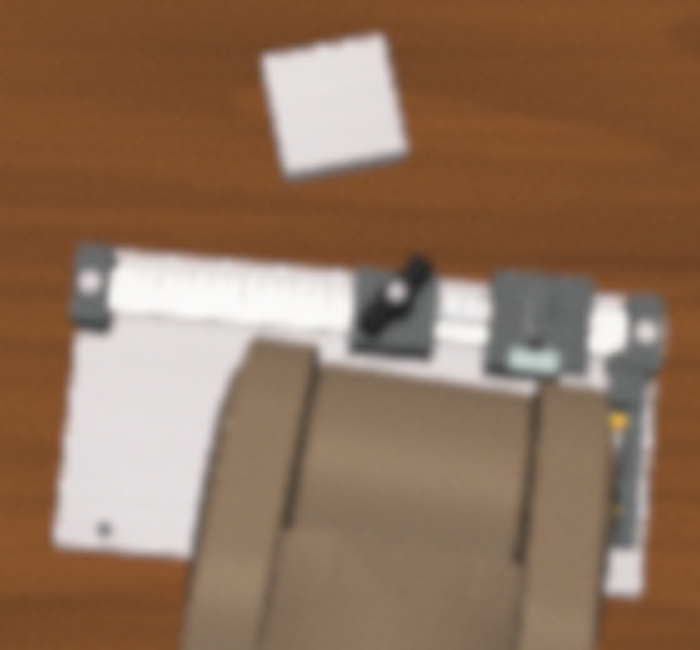

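The wing is back at its starting angle, the jaws are shut, both punches stand in the rack tray and the clamp lies in the tool tray. The bystanders have not moved. Handing in.

Run:
```python
from h import *
print(workorder.close_job())
```

```text
the job is handed in; nothing more can be done
None
```

The job is handed in at about 69 s of the 210 s allowed; it reports no verdict, so success is judged only from my own checks. I freed the knob, put the ring clamp in the tool tray, and gauged the two punches present, the 38 mm first and then the 22 mm; the 30 mm one was absent. Each was pressed for about 0.5 s or more, at roughly 7 N for the 38 mm and 5 to 7 N for the 22 mm. Both were then set in the rack tray, the jaws were run fully shut and the knob was tightened.

**Last checks:**
- Both punches stand in the rack tray.
- The ring clamp lies in the tool tray.
- The jaws stopped hard, face to face.
- The knob wing is back at its starting angle, about 0.06 rad, so tight.
- The brush, bowl and block look unmoved, and the gripper is empty and clear of everything.

**What disagreed:** the fingertips really end about 25 to 30 mm behind the reported TCP. My first close on the knob therefore met nothing, and I lowered every later grasp by that amount. I did not notice any knock to a part or slackening of the grip.

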